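Refit the market stall's power panel

TASK

Fit every rail module that lies on the bench onto the power panel's rail between the two tiles of its own colour: hook its lip under the rail's edge, then rock it down until the sprung foot clicks and it sits level. Only when all are home, press the console keys fully down one at a time: white, then orange, then green. Press the tester fully into its cutout in the tool case, and leave the bottle, bowl and iron block where they are.

Things in the scene. Friction and masses are not known exactly. Their poses are not given: they have to be found in the camera images.
- panel: grey fixed board 124 x 340 x 12 mm with a metal rail along its middle (its y axis). Origin: centre of underside; z up. Rail: flat strip 35 mm wide (x -17.5 to 17.5), 320 mm long, 4 mm thick, top 42 mm above the origin, on an 18 mm wide web, so each edge overhangs 8.5 mm with 26 mm free height below it
- slot_red (a point): place of the red module: point on the rail's centre line and top face, between two red tiles on the board. x across the rail, y along it, z up; places 72 mm apart; clicked modules still slide along the rail. Seated, a module's origin is 14 mm below this point, x axes along each other (hook to either side). To fit: tilt 20 degrees, hook end down, bring the lip under a rail edge, push the leg against the edge, rock the foot end down
- mod_red: rail module, red nose on white housing with steel legs, 0.2 kg, x -36 to 40, y -22 to 22, z 0 (underside) to 80 mm; may be absent. Nose (grip): x -20 to 20, z 45 to 80, over the housing's shoulders at z 45. Notch for the rail below: x -18 to 18, roof z 14. Hook: leg at x -18 with a fixed lip in to x -13.5, lip top z 6, so an 8 mm gap for the strip. Foot side +x
- foot_red (a joint): retraction (m) of the red module's sprung foot at the +x side of the notch (orange, tab at the housing's end; tip at module x 14.5, z 9 mm, sloping lead-in below): 0 relaxed, over 0.003 while forced past the rail's edge (about 8 N at the foot), back to 0 to 0.0015 when clicked in
- slot_blue (a point): place of the blue module: point on the rail's centre line and top face, between two blue tiles on the board. x across the rail, y along it, z up; places 72 mm apart; clicked modules still slide along the rail. Seated, a module's origin is 14 mm below this point, x axes along each other (hook to either side). To fit: tilt 20 degrees, hook end down, bring the lip under a rail edge, push the leg against the edge, rock the foot end down
- mod_blue: rail module, blue nose on white housing with steel legs, 0.2 kg, x -36 to 40, y -22 to 22, z 0 (underside) to 80 mm; may be absent. Nose (grip): x -20 to 20, z 45 to 80, over the housing's shoulders at z 45. Notch for the rail below: x -18 to 18, roof z 14. Hook: leg at x -18 with a fixed lip in to x -13.5, lip top z 6, so an 8 mm gap for the strip. Foot side +x
- foot_blue (a joint): retraction (m) of the blue module's sprung foot at the +x side of the notch (orange, tab at the housing's end; tip at module x 14.5, z 9 mm, sloping lead-in below): 0 relaxed, over 0.003 while forced past the rail's edge (about 8 N at the foot), back to 0 to 0.0015 when clicked in
- slot_yellow (a point): place of the yellow module: point on the rail's centre line and top face, between two yellow tiles on the board. x across the rail, y along it, z up; places 72 mm apart; clicked modules still slide along the rail. Seated, a module's origin is 14 mm below this point, x axes along each other (hook to either side). To fit: tilt 20 degrees, hook end down, bring the lip under a rail edge, push the leg against the edge, rock the foot end down
- mod_yellow: rail module, yellow nose on white housing with steel legs, 0.2 kg, x -36 to 40, y -22 to 22, z 0 (underside) to 80 mm; may be absent. Nose (grip): x -20 to 20, z 45 to 80, over the housing's shoulders at z 45. Notch for the rail below: x -18 to 18, roof z 14. Hook: leg at x -18 with a fixed lip in to x -13.5, lip top z 6, so an 8 mm gap for the strip. Foot side +x
- foot_yellow (a joint): retraction (m) of the yellow module's sprung foot at the +x side of the notch (orange, tab at the housing's end; tip at module x 14.5, z 9 mm, sloping lead-in below): 0 relaxed, over 0.003 while forced past the rail's edge (about 8 N at the foot), back to 0 to 0.0015 when clicked in
- slot_black (a point): place of the black module: point on the rail's centre line and top face, between two black tiles on the board. x across the rail, y along it, z up; places 72 mm apart; clicked modules still slide along the rail. Seated, a module's origin is 14 mm below this point, x axes along each other (hook to either side). To fit: tilt 20 degrees, hook end down, bring the lip under a rail edge, push the leg against the edge, rock the foot end down
- mod_black: rail module, black nose on white housing with steel legs, 0.2 kg, x -36 to 40, y -22 to 22, z 0 (underside) to 80 mm; may be absent. Nose (grip): x -20 to 20, z 45 to 80, over the housing's shoulders at z 45. Notch for the rail below: x -18 to 18, roof z 14. Hook: leg at x -18 with a fixed lip in to x -13.5, lip top z 6, so an 8 mm gap for the strip. Foot side +x
- foot_black (a joint): retraction (m) of the black module's sprung foot at the +x side of the notch (orange, tab at the housing's end; tip at module x 14.5, z 9 mm, sloping lead-in below): 0 relaxed, over 0.003 while forced past the rail's edge (about 8 N at the foot), back to 0 to 0.0015 when clicked in
- key_white (a joint): travel of the white key, m: 0 up, 0.006 fully down (about 5 N); springs back
- key_white_top (a point): centre of the top of the white key (round, 30 mm across, pressed straight down), 43 mm above the bench when up, on a grey fixed console 70 x 170 x 25 mm where the three keys stand in a row 52 mm apart, in an order that varies
- key_orange (a joint): travel of the orange key, m: 0 up, 0.006 fully down (about 5 N); springs back
- key_orange_top (a point): centre of the top of the orange key (round, 30 mm across, pressed straight down), 43 mm above the bench when up, on a grey fixed console 70 x 170 x 25 mm where the three keys stand in a row 52 mm apart, in an order that varies
- key_green (a joint): travel of the green key, m: 0 up, 0.006 fully down (about 5 N); springs back
- key_green_top (a point): centre of the top of the green key (round, 30 mm across, pressed straight down), 43 mm above the bench when up, on a grey fixed console 70 x 170 x 25 mm where the three keys stand in a row 52 mm apart, in an order that varies
- tester: petrol-blue hand tester, 0.14 kg, origin centre of its underside, z up, screen side up: handle x -67 to 22 mm, 36 mm wide (y); head x 22 to 67 mm, 56 mm wide; 34 mm thick all over. Grip the handle across y near x = 0
- case: black fixed tool case 180 x 100 x 40 mm, origin centre of underside, x along its length. Cutout with red floor in the tester's outline, 2.5 mm larger all round, head towards +x; floor at z 22, rim at z 40 mm. Two sprung nibs grip the handle (about 5 N to press home). Seated, the tester's origin is 22 mm above this origin, axes alike, 16 mm proud
- bottle: bystander: water bottle, 60 mm across, 130 mm high, origin centre of underside
- bowl: bystander: black bowl, 100 mm across, 45 mm high, origin centre of underside
- block: bystander: black iron block 90 x 60 x 50 mm with a wooden bow handle to 86 mm, origin centre of underside
Things that resemble listed ones, but are neither listed nor needed, are in the scene too. Leave any pink, purple or turquoise look-alike of the mod_red alone.

How it is judged:
By the outcome, as a careful person would: the job done as asked, in the order asked, and still so for the second after the job is handed in, with the robot touching nothing.
Of mod_red, mod_blue, mod_yellow, mod_black only 2 to 4 are there at a start; the rules pass over those that are not, and their reading is None.
At some moment in a run one of tester, mod_red, mod_blue, mod_yellow, mod_black may be knocked a few centimetres aside while the robot is not near it.
It also fails if it takes over 210 s, if anything falls off the work surface, if the arm or the gripper's body presses on something with over 40 N, if the wrist force passes 120 N, or if a joint passes its speed limit or range.

ROBOT

A 6-joint arm with a two-finger parallel gripper is mounted at the origin on the work surface. World frame = base frame: x ahead of the robot, y to its left, z up, the work surface at z = 0. Lengths are in m, angles in rad, forces in N, time in s.
With the tool pointing down it reaches from about 0.275 to 0.725 m from the base axis. Payload 15.9 kg.
Tool frame: the origin (TCP) lies on the mounting face of the last link; the fingertips stand 173 mm ahead of it and the grasp point (between the pads) lies 155 mm ahead of it; z points along the fingers, y is the direction in which the jaws open and shut (so a half turn about z gives the same grasp; the last joint's range is limited). The gripper opens to 85 mm and grips with 20 to 120 N. Pads are 22 mm wide; open, the fingers measure 114 mm over their backs; the gripper's body (76 mm by 85 mm) begins 54 mm behind the grasp point. The pads swing forward as they close: fully open they stand 13 mm farther back than shut.
Start: joints at [-1.202, 0.213, -0.034, 1.323, 0, 1.571], TCP at [0.18, -0.466, 0.405] pointing down, gripper open.
Joint ranges: [-2.98, 2.98], [-0.74, 1.72], [-1.14, 1.35], [-2.1, 2.04], [-1.57, 1.44], [-3.14, 3.14]. Speed limits (rad/s): [1.89, 1.89, 2.39, 2.57, 3.14, 3.14].

INTERFACE

Orientations are given as a 3x3 rotation matrix whose columns are the frame's x, y, z axes.
In Python, from rig import arm, optics, order gives the robot as it stands.
- The arm moves only by the tool jog_arm, never from a script. Its argument "targets" is a list of rows, each an object with "linear": the shift along the world's x, y, z in m, a list of three; "turn": the turn, a rotation vector about the world's x, y, z in rad, a list of three; "fingers": the opening, from 0 (shut) to 1 (fully open). A call has 1 to 10 rows; each row shifts and turns the commanded pose from where the row before left it; what a row does not reach is not made up. A row lasts 1/12 s, in which the tool goes at most 41.7 mm and 7.16 degrees, less where a joint would pass 70% of its speed; a pose out of reach is approached as far as the arm can. A call is refused whole if a number of a shift passes 0.0417 or a number of a turn 0.125, either way. A call with a gripper value outside its range is refused whole. The fingers move at their own pace and stop on an object; the grip force is fixed at half the most. Time passes only in rows, so rows that do not move let the fingers close. It gives the time, the measured TCP pose, the force and the opening at its end, in the units of the state.
- arm.observe(): the state, without advancing time (a new reading comes with each control period).
- optics.snapshot(name): name is "scene" or "side" or "wrist"; returns a dict with "img" (420x560x3 uint8, red, green, blue), "fov_y" (degrees; the focal length in pixels is half the picture's height over the tangent of half this angle, whatever the lens; pixels are square), "cx", "cy" (the principal point, pixels), "R" (3x3) and "t" (3): a world point X has camera coordinates R X + t; the wrist camera has in their place "hand_eye" (4x4, takes a point from camera to tool coordinates, whose origin is the TCP and whose axes are the flange's). Camera axes: x right, y down, z forward; pixel columns grow to the right and rows downward; lengths in m; the calibration is good to about 2 mm. The wrist camera is an equidistant fisheye: a pixel r from the principal point sees the ray r / f radians off the axis. A picture is of the moment at which its call begins: read the wrist's pose just before it. There is no depth.
- order.finish_job(): hands the job in, once; it reports no verdict.
The state is a dict: "time_s": time; "q": joint angles; "dq": joint speeds; "tau": joint torques, N m; "tcp_pos": TCP position; "tool_rot": TCP orientation; "ft_force": force on the tool from outside, world axes, zero at the start; "moment": the same for the moment, N m; "grip_width": finger opening in m.
Only numpy, scipy, OpenCV 4.12 (cv2) and the standard library are available. Lean on these libraries where they do the work, as an engineer would, in place of code of your own. Each camera call takes 0.05 s, during which the arm holds its last target.

## Working session

There is one attempt and no reset: what is moved stays moved. The work goes in short steps, Python scripts to look and compute and a tool call to move; the robot and the scene stay as the last step left them, time stands still between calls to the robot, and variables do not carry over. Pictures are saved under pics/ and viewed, and the job is handed in when it is done.

Besides the shell and the picture viewer there is one more tool, called after "Emit:" as name([rows], argument=value, ...), one row to a line, values as JSON. jog_arm: Moves the arm, as the interface text tells. Its arguments: {"type":"object","properties":{"targets":{"type":"array"}},"required":["targets"]}

```bash
ls; mkdir -p pics
python3 - <<'E'
from rig import arm, optics
import cv2
s=arm.observe(); print(s)
for n in ["scene","side","wrist"]:
    d=optics.snapshot(n); cv2.imwrite(f"pics/{n}0.png",d["img"][:,:,::-1]); print(n,{k:v for k,v in d.items() if k!="img"})
E
```

```text
pics
{'time_s': 0.0, 'q': array([-1.20197039e+00,  2.13365512e-01, -3.50480207e-02,  1.32350695e+00,
        8.30120448e-06,  1.57078898e+00]), 'dq': array([-0.00042951, -0.00147854, -0.00037718,  0.00084416,  0.00041489,
       -0.00167213]), 'tau': array([ 8.20292007e-04, -6.86170793e+01,  4.87111545e+01,  1.77625939e-02,
        1.39315689e-04,  1.48074542e-05]), 'tcp_pos': array([ 0.1802093 , -0.46624044,  0.40421578]), 'tool_rot': array([[ 9.32748616e-01,  3.60527198e-01, -3.97538176e-04],
       [ 3.60527417e-01, -9.32748024e-01,  1.05155010e-03],
       [ 8.30946140e-06, -1.12415531e-03, -9.99999368e-01]]), 'ft_force': array([-0.17111158,  0.08983275,  0.99357608]), 'moment': array([ 0.03461548,  0.02058297, -0.02893568]), 'grip_width': 0.08494937200297634}
scene {'fov_y': 46.02026247223323, 'cx': 280.49168247913116, 'cy': 208.56884860160625, 'R': array([[ 0.30019576,  0.95387141,  0.00343998],
       [ 0.65115269, -0.20228823, -0.73149139],
       [-0.69705285,  0.22183057, -0.681842  ]]), 't': array([-0.09427002, -0.25678852,  1.5999371 ])}
side {'fov_y': 52.05343116619897, 'cx': 278.5441221873142, 'cy': 210.44299869663246, 'R': array([[-0.94610659, -0.32323477,  0.02004   ],
       [-0.23567408,  0.64473357, -0.7271701 ],
       [ 0.2221262 , -0.69270333, -0.68616474]]), 't': array([0.42096844, 0.16560227, 1.06071627])}
wrist {'fov_y': 65.70646984690485, 'cx': 275.03498360873795, 'cy': 209.95662309792905, 'hand_eye': array([[ 3.48226540e-04, -9.49980874e-01, -3.12307890e-01,
         7.92565803e-02],
       [ 9.99999646e-01,  9.13937804e-05,  8.37007589e-04,
        -1.31682248e-04],
       [-7.66598202e-04, -3.12308070e-01,  9.49980569e-01,
         2.96484501e-02],
       [ 0.00000000e+00,  0.00000000e+00,  0.00000000e+00,
         1.00000000e+00]])}
```

View pics/scene0.png

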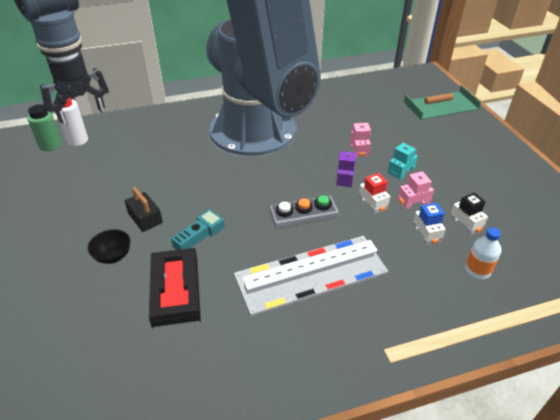

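View pics/side0.png

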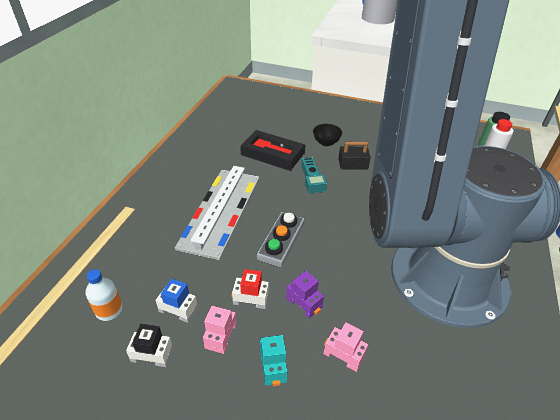

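View pics/wrist0.png

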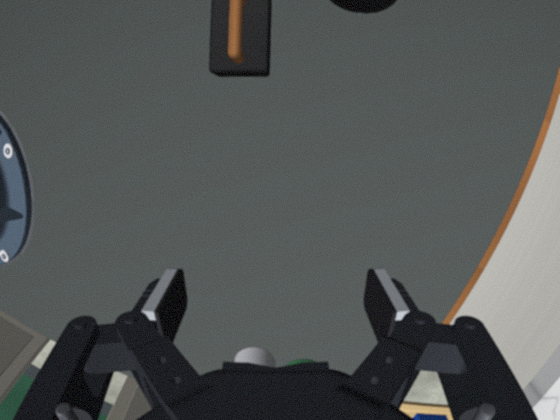

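The scene shows red (375,192), blue (430,222) and black (470,212) modules. Yellow is absent. The look-alikes are pink (360,140) and (417,190), purple (346,168) and turquoise (403,160). The tester is at (198,230), not to be confused with anything else petrol-coloured. Next I'll take close crops.

```bash
cat > h.py <<'E'
import numpy as np, cv2
from rig import arm, optics
def f_of(d): return d["img"].shape[0]/2/np.tan(np.radians(d["fov_y"])/2)
def snap(n,save=None):
    s=arm.observe(); d=optics.snapshot(n); d["s"]=s
    if n=="wrist":
        T=np.eye(4);T[:3,:3]=s["tool_rot"];T[:3,3]=s["tcp_pos"]
        M=T@d["hand_eye"]; d["C"]=M[:3,3]; d["Rc"]=M[:3,:3]; d["fish"]=True
    else: d["C"]=-d["R"].T@d["t"]; d["Rc"]=d["R"].T; d["fish"]=False
    if save: cv2.imwrite(f"pics/{save}.png",d["img"][:,:,::-1])
    return d
def proj(d,X):
    X=np.atleast_2d(X); c=(X-d["C"])@d["Rc"]; f=f_of(d)
    if d["fish"]:
        r=np.hypot(c[:,0],c[:,1]); th=np.arctan2(r,c[:,2]); k=f*th/np.maximum(r,1e-9)
        return np.c_[d["cx"]+k*c[:,0],d["cy"]+k*c[:,1]]
    return np.c_[d["cx"]+f*c[:,0]/c[:,2],d["cy"]+f*c[:,1]/c[:,2]]
def back(d,uv,z):
    u=np.atleast_2d(uv)-[d["cx"],d["cy"]]; f=f_of(d)
    if d["fish"]:
        r=np.hypot(u[:,0],u[:,1]); th=r/f; k=np.sin(th)/np.maximum(r,1e-9)
        c=np.c_[u*k[:,None],np.cos(th)]
    else: c=np.c_[u/f,np.ones(len(u))]
    w=c@d["Rc"].T
    return d["C"]+w*((z-d["C"][2])/w[:,2])[:,None]
def crop(d,x0,y0,x1,y1,k,name):
    im=cv2.resize(d["img"][y0:y1,x0:x1,::-1],None,fx=k,fy=k,interpolation=cv2.INTER_CUBIC)
    st=20
    for x in range((x0//st+1)*st,x1,st):
        cv2.putText(im,str(x),((x-x0)*k,8),0,.3,(0,255,255)); cv2.line(im,((x-x0)*k,10),((x-x0)*k,16),(0,255,255))
    for y in range((y0//st+1)*st,y1,st):
        cv2.putText(im,str(y),(0,(y-y0)*k),0,.3,(0,255,255)); cv2.line(im,(20,(y-y0)*k),(26,(y-y0)*k),(0,255,255))
    cv2.imwrite(f"pics/{name}.png",im)
E
python3 - <<'E'
from h import *
a=snap("scene"); np.savez("/tmp/a",**{})
crop(a,330,120,510,290,4,"s1"); crop(a,130,180,400,340,3,"s2")
b=snap("side"); crop(b,110,260,380,400,3,"b1"); crop(b,170,110,380,280,4-1,"b2")
E
```

```text
(no output)
```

View pics/s1.png

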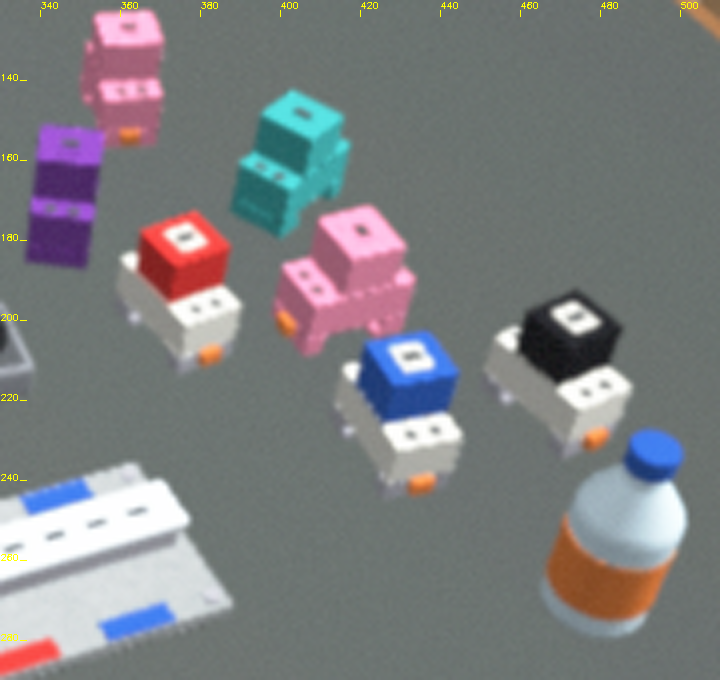

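View pics/s2.png

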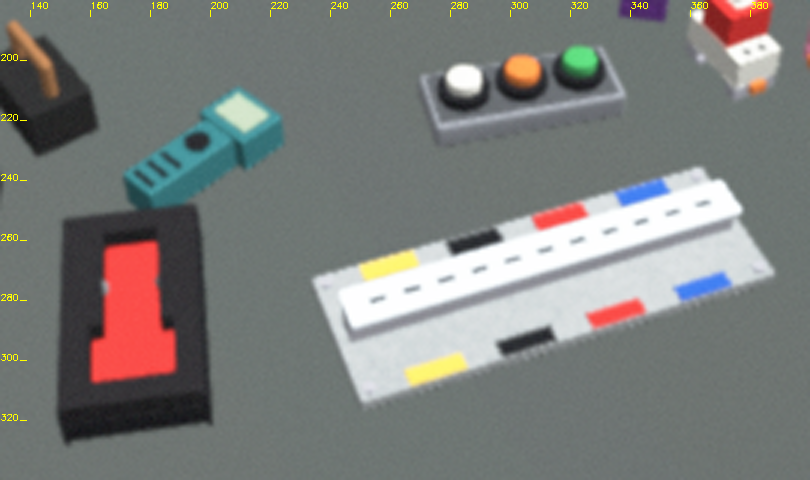

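View pics/b1.png

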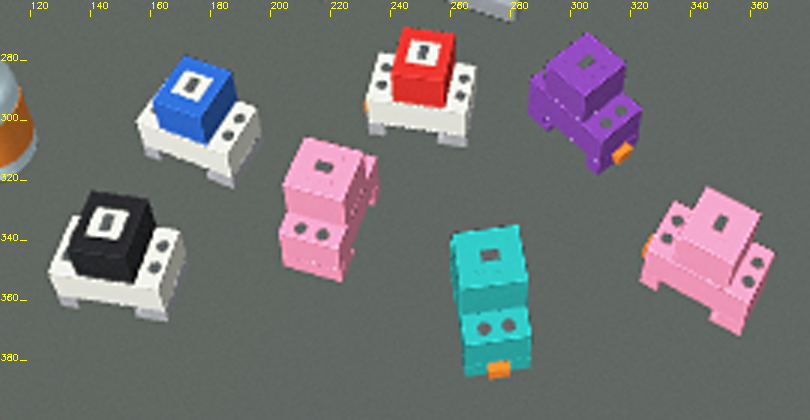

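View pics/b2.png

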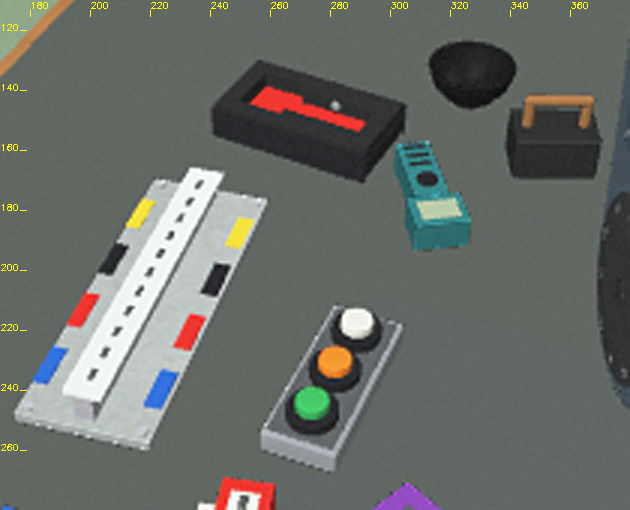

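```bash
cat > fit.py <<'E'
from h import *
from scipy.optimize import minimize, least_squares
def prism(x0,x1,y0,y1,z0,z1): return np.array([[x,y,z] for x in(x0,x1) for y in(y0,y1) for z in(z0,z1)])
def pose(p,P):
    c,s=np.cos(p[2]),np.sin(p[2]); return np.c_[p[0]+c*P[:,0]-s*P[:,1],p[1]+s*P[:,0]+c*P[:,1],P[:,2]]
def iou(views,parts,p):
    tot=0;K=4
    for d,m,(x0,y0,x1,y1) in views:
        r=np.zeros(((y1-y0)*K,(x1-x0)*K),np.uint8)
        for P in parts:
            uv=proj(d,pose(p,P)); h=cv2.convexHull(((uv-[x0,y0]+.5)*K*16).astype(np.float32)).astype(np.int32)
            cv2.fillConvexPoly(r,h,255,shift=4)
        r=cv2.resize(r,(x1-x0,y1-y0),interpolation=cv2.INTER_AREA)/255.
        mm=m[y0:y1,x0:x1]; tot+=np.minimum(r,mm).sum()/max(np.maximum(r,mm).sum(),1e-6)
    return tot/len(views)
def bestfit(views,parts,p0,yaws=None,sc=(.01,.01,.15)):
    best=None
    for y in (yaws if yaws is not None else [p0[2]]):
        p=np.array([p0[0],p0[1],y])
        S=np.vstack([p]+[p+np.eye(3)[i]*sc[i] for i in range(3)])
        r=minimize(lambda q:-iou(views,parts,q),p,method="Nelder-Mead",options=dict(initial_simplex=S,xatol=1e-4,fatol=1e-5,maxiter=300))
        if best is None or r.fun<best.fun: best=r
    return best.x,-best.fun
def mask(d,cond,box):
    hsv=cv2.cvtColor(d["img"],cv2.COLOR_RGB2HSV).astype(int); m=cond(hsv[...,0],hsv[...,1],hsv[...,2]).astype(float)
    x0,y0,x1,y1=box; o=np.zeros_like(m); o[y0:y1,x0:x1]=m[y0:y1,x0:x1]; return o
E
cat > m1.py <<'E'
from fit import *
a=snap("scene"); b=snap("side")
C=dict(red=lambda h,s,v:((h<6)|(h>170))&(s>120)&(v>60),blue=lambda h,s,v:(h>100)&(h<125)&(s>140)&(v>50),black=lambda h,s,v:(v<50),tester=lambda h,s,v:(h>84)&(h<100)&(s>100)&(v>40))
B=dict(red=((360,170,392,198),(245,265,265,300)),blue=((415,198,450,228),(155,275,195,312)),black=((455,188,490,220),(128,320,165,358)))
B={k:v for k,v in B.items()}
B["red"]=((360,168,392,200),(235,262,268,300))
for k in ("red","blue","black"):
    vs=[]
    for d,bx in zip((a,b),B[k]):
        m=mask(d,C[k],bx)
        mm=(m*255).astype(np.uint8); cs,_=cv2.findContours(mm,cv2.RETR_EXTERNAL,cv2.CHAIN_APPROX_NONE); c=max(cs,key=cv2.contourArea)
        m=np.zeros_like(mm); cv2.fillPoly(m,[c],1); vs.append((d,m.astype(float),bx))
    ys,xs=np.nonzero(vs[0][1]); p0=back(a,[[xs.mean(),ys.mean()]],.065)[0]
    for hw in (.016,.018,.02,.022):
        p,s=bestfit(vs,[prism(-.02,.02,-hw,hw,.045,.08)],p0,np.arange(0,3.1,.4))
        print(k,hw,p.round(4),round(s,3))
obj=np.array([[1,1],[1,-1],[-1,-1],[-1,1]])
# panel: y axis along length
def fitpts(A,Bp,P,p0):
    def res(p): 
        X=pose(p,P); return np.r_[(proj(a,X)-A).ravel(),(proj(b,X)-Bp).ravel()]
    r=least_squares(res,p0); print(r.x.round(4),"rms px",np.sqrt((r.fun**2).mean()).round(2)); return r.x
s2=lambda L:np.array(L)/3+[130,180]; b2=lambda L:np.array(L)/3+[170,110]
P=np.array([[-.062,-.17,.012],[-.062,.17,.012],[.062,.17,.012],[.062,-.17,.012],[-.0175,-.16,.042],[-.0175,.16,.042],[.0175,.16,.042],[.0175,-.16,.042]])
A=s2([[315,280],[703,168],[775,272],[365,403],[340,292],[722,180],[742,210],[350,328]])
Bp=b2([[267,199],[150,448],[17,413],[157,180],[224,174],[100,403],[64,392],[190,168]])
c0=back(a,A[:4].mean(0)[None],.012)[0]; print(c0)
pp=fitpts(A,Bp,P,[c0[0],c0[1],0]); 
X=np.linalg.norm
til=dict(yellow=([388,265],[436,368],[139,213],[240,233]),black=([473,242],[525,341],[112,258],[216,279]),red=([559,216],[615,313],[83,309],[190,331]),blue=([642,193],[702,287],[50,365],[162,390]))
R=np.array([[np.cos(pp[2]),-np.sin(pp[2])],[np.sin(pp[2]),np.cos(pp[2])]])
for k,t in til.items():
    q=np.r_[back(a,s2(t[:2]),.012),back(b,b2(t[2:]),.012)][:,:2]; print(k,((q-pp[:2])@R).round(4).tolist())
for n,u,v in (("white",[464,80],[357,323]),("orange",[522,70],[335,361]),("green",[580,60],[312,402])):
    print(n,back(a,s2([u]),.043)[0].round(4),back(b,b2([v]),.043)[0].round(4))
P=np.array([[-.09,-.05,.04],[-.09,.05,.04],[.09,.05,.04],[.09,-.05,.04]])
A=s2([[65,218],[195,207],[211,405],[59,411]]);
print("case",back(a,A,.04).round(3).tolist(),back(b,b2([[260,60],[405,103],[363,160],[213,113]]),.04).round(3).tolist())
vs=[]
for d,bx in zip((a,b),((165,205,230,255),(295,150,335,200))):
    m=mask(d,C["tester"],bx); mm=(m*255).astype(np.uint8); cs,_=cv2.findContours(mm,cv2.RETR_EXTERNAL,cv2.CHAIN_APPROX_NONE); c=max(cs,key=cv2.contourArea)
    m=np.zeros_like(mm); cv2.fillPoly(m,[c],1); vs.append((d,m.astype(float),bx))
ys,xs=np.nonzero(vs[0][1]); p0=back(a,[[xs.mean(),ys.mean()]],.02)[0]
print("tester",bestfit(vs,[prism(-.067,.022,-.018,.018,0,.034),prism(.022,.067,-.028,.028,0,.034)],p0,np.arange(0,6.2,.5)))
E
python3 m1.py
```

```text
red 0.016 [0.4343 0.223  1.6175] 0.841
red 0.018 [0.4354 0.2231 1.6671] 0.886
red 0.02 [0.4354 0.2223 0.1879] 0.9
red 0.022 [0.4357 0.2219 0.212 ] 0.89
blue 0.016 [0.5795 0.3053 1.5162] 0.878
blue 0.018 [0.5806 0.305  1.5182] 0.908
blue 0.02 [0.5808 0.3047 1.5327] 0.902
blue 0.022 [ 0.5805  0.3046 -0.0031] 0.871
black 0.016 [0.5789 0.4205 1.6752] 0.719
black 0.018 [0.5794 0.4203 1.7589] 0.737
black 0.02 [0.5796 0.4203 0.2048] 0.708
black 0.022 [0.5789 0.4201 0.3392] 0.673
[ 0.63044019 -0.02833143  0.012     ]
[ 0.625  -0.0222  0.066 ] rms px 0.8
yellow [[-0.052, -0.1104], [0.053, -0.1103], [0.0552, -0.1112], [-0.0513, -0.1104]]
black [[-0.0501, -0.0398], [0.0539, -0.0398], [0.0555, -0.0401], [-0.0502, -0.0397]]
red [[-0.0508, 0.0352], [0.0544, 0.0342], [0.0544, 0.0338], [-0.05, 0.0335]]
blue [[-0.0494, 0.109], [0.0557, 0.1078], [0.0542, 0.1084], [-0.051, 0.1092]]
white [ 0.4275 -0.0247  0.043 ] [ 0.4245 -0.0234  0.043 ]
orange [0.4303 0.0269 0.043 ] [0.428  0.0275 0.043 ]
green [0.433  0.0792 0.043 ] [0.4309 0.0789 0.043 ]
case [[0.483, -0.369, 0.04], [0.501, -0.27, 0.04], [0.688, -0.293, 0.04], [0.662, -0.394, 0.04]] [[0.658, -0.392, 0.04], [0.481, -0.369, 0.04], [0.493, -0.256, 0.04], [0.668, -0.279, 0.04]]
tester (array([ 0.4248245 , -0.25458173,  2.08323758]), np.float64(0.8119825252687403))
```

Emit:
jog_arm([
  {"linear": [0.03, 0.02, 0], "turn": [0, 0, 0.06], "fingers": 0.8},
  {"linear": [0.03, 0.02, 0], "turn": [0, 0, 0.06], "fingers": 0.8},
  {"linear": [0.03, 0.02, 0], "turn": [0, 0, 0.06], "fingers": 0.8},
  {"linear": [0.02, 0.035, 0], "turn": [0, 0, 0.06], "fingers": 0.8},
  {"linear": [0.02, 0.035, 0], "turn": [0, 0, 0.06], "fingers": 0.8},
  {"linear": [0.02, 0.035, 0], "turn": [0, 0, 0.06], "fingers": 0.8},
  {"linear": [0.02, 0.035, 0], "turn": [0, 0, 0.06], "fingers": 0.8},
  {"linear": [0.02, 0.035, 0], "turn": [0, 0, 0.06], "fingers": 0.8},
  {"linear": [0.01, 0.038, 0], "turn": [0, 0, 0.06], "fingers": 0.8},
  {"linear": [0.01, 0.038, 0], "turn": [0, 0, 0.06], "fingers": 0.8},
])

```text
time_s: 1.18
tcp_pos: [0.3906, -0.1535, 0.4047]
tool_rot: [[0.564, 0.826, 0.0], [0.826, -0.564, 0.0], [0.0, 0.0, -1.0]]
ft_force: [0.6, -0.0, 1.3]
grip_width: 0.0682
```

Emit:
jog_arm([
  {"linear": [0.01, 0.038, 0], "turn": [0, 0, 0.06], "fingers": 0.8},
  {"linear": [0.01, 0.038, 0], "turn": [0, 0, 0.06], "fingers": 0.8},
  {"linear": [0.01, 0.038, 0], "turn": [0, 0, 0.06], "fingers": 0.8},
  {"linear": [0.01, 0.038, 0], "turn": [0, 0, 0.06], "fingers": 0.8},
  {"linear": [0.01, 0.038, 0], "turn": [0, 0, 0.06], "fingers": 0.8},
  {"linear": [0.01, 0.038, 0], "turn": [0, 0, 0.06], "fingers": 0.8},
  {"linear": [0.01, 0.038, 0], "turn": [0, 0, 0.06], "fingers": 0.8},
  {"linear": [0.01, 0.038, 0], "turn": [0, 0, 0.06], "fingers": 0.8},
  {"linear": [0.01, 0.038, 0], "turn": [0, 0, 0.06], "fingers": 0.8},
  {"linear": [0.01, 0.038, 0], "turn": [0, 0, 0.06], "fingers": 0.8},
])

```text
time_s: 2.02
tcp_pos: [0.4902, 0.2268, 0.4047]
tool_rot: [[-0.001, 1.0, 0.0], [1.0, 0.001, 0.0], [0.0, 0.0, -1.0]]
ft_force: [1.1, -0.9, -0.6]
grip_width: 0.0681
```

Run:
```python
from h import *
d=snap("wrist","w1"); print(d["s"]["tcp_pos"],d["s"]["tool_rot"].round(3),d["s"]["q"].round(3))
```

```text
[0.49021089 0.22678074 0.40470897] [[-0.001  1.     0.   ]
 [ 1.     0.001  0.   ]
 [ 0.     0.    -1.   ]] [ 0.433  0.297  0.075  1.349 -0.     2.003]
```

View pics/w1.png

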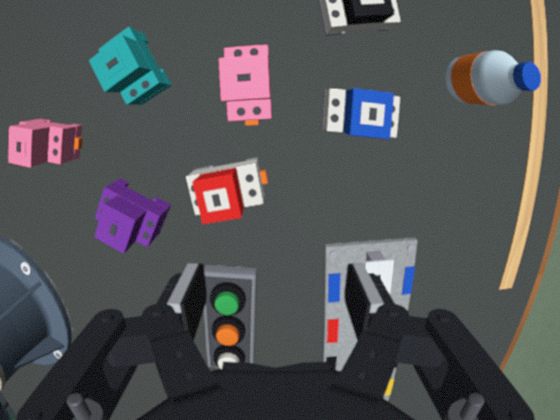

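```bash
cat > mod.py <<'E'
from fit import *
C=dict(red=lambda h,s,v:((h<6)|(h>170))&(s>120)&(v>60),blue=lambda h,s,v:(h>100)&(h<125)&(s>140)&(v>50),black=lambda h,s,v:(v<48))
def vw(d,k,p,hz=.0625,r=None):
    # box around expected location
    uv=proj(d,pose(p,prism(-.026,.026,-.026,.026,.042,.083))); x0,y0=np.floor(uv.min(0)).astype(int); x1,y1=np.ceil(uv.max(0)).astype(int)
    x0,y0=max(x0,0),max(y0,0); x1,y1=min(x1,560),min(y1,420)
    m=mask(d,C[k],(x0,y0,x1,y1)); mm=(m*255).astype(np.uint8); cs,_=cv2.findContours(mm,cv2.RETR_EXTERNAL,cv2.CHAIN_APPROX_NONE); c=max(cs,key=cv2.contourArea)
    m=np.zeros_like(mm); cv2.fillPoly(m,[c],1); return (d,m.astype(float),(x0,y0,x1,y1))
def fitmod(ds,k,p0,hw=.019):
    vs=[vw(d,k,p0) for d in ds]
    return bestfit(vs,[prism(-.02,.02,-hw,hw,.045,.08)],p0,p0[2]+np.array([-.2,0,.2]),sc=(.006,.006,.1))
E
python3 - <<'E'
from mod import *
a=snap("scene");b=snap("side");w=snap("wrist")
for k,p in (("red",(.435,.222,.2)),("blue",(.58,.305,0)),("black",(.579,.42,.2))):
  for hw in(.018,.019,.02):
    print(k,hw,[ (q.round(4).tolist(),round(s,3)) for q,s in (fitmod(ds,k,p,hw) for ds in ([a],[b],[a,b])+(([w],[w,a,b]) if k!="black" else ()))])
# feet positions and neighbours
print("orange foot red",back(w,[[264,177]],.02), "pink",back(w,[[245,63],[248,110],[222,48],[270,45]],.045))
crop(w,170,30,420,240,3,"w1c")
E
```

```text
red 0.018 [([0.4318, 0.2252, 0.2408], np.float64(0.907)), ([0.4365, 0.2203, 0.1645], np.float64(0.894)), ([0.4352, 0.2235, 0.1666], np.float64(0.881)), ([0.4325, 0.2191, 0.12], np.float64(0.838)), ([0.4343, 0.2235, 0.1734], np.float64(0.845))]
red 0.019 [([0.4321, 0.2251, 0.2196], np.float64(0.928)), ([0.4365, 0.2203, 0.1709], np.float64(0.92)), ([0.4353, 0.2232, 0.1839], np.float64(0.895)), ([0.4327, 0.2185, 0.14], np.float64(0.875)), ([0.4347, 0.2229, 0.1668], np.float64(0.862))]
red 0.02 [([0.4322, 0.225, 0.1804], np.float64(0.933)), ([0.4363, 0.2212, 0.1696], np.float64(0.944)), ([0.4356, 0.2222, 0.1872], np.float64(0.9)), ([0.4328, 0.219, 0.1372], np.float64(0.91)), ([0.4351, 0.2218, 0.1897], np.float64(0.872))]
blue 0.018 [([0.5782, 0.3072, 0.0403], np.float64(0.901)), ([0.5815, 0.3046, -0.0049], np.float64(0.882)), ([0.5803, 0.3058, 0.0053], np.float64(0.884)), ([0.5789, 0.3058, 0.0475], np.float64(0.791)), ([0.58, 0.306, -0.009], np.float64(0.85))]
blue 0.019 [([0.5784, 0.3068, -0.011], np.float64(0.909)), ([0.5814, 0.3044, 0.0114], np.float64(0.914)), ([0.5803, 0.3056, -0.01
[... 324 characters left out ...]
05, 0.3049, -0.0485], np.float64(0.888))]
black 0.018 [([0.5784, 0.4209, 0.3135], np.float64(0.526)), ([0.5786, 0.421, 0.1359], np.float64(0.865)), ([0.5781, 0.421, 0.1917], np.float64(0.693))]
black 0.019 [([0.5788, 0.4207, 0.3751], np.float64(0.514)), ([0.579, 0.4202, 0.1737], np.float64(0.879)), ([0.5786, 0.4204, 0.1875], np.float64(0.691))]
black 0.02 [([0.5793, 0.4199, 0.4053], np.float64(0.504)), ([0.5791, 0.4201, 0.1799], np.float64(0.875)), ([0.579, 0.4201, 0.234], np.float64(0.682))]
orange foot red [[0.47685308 0.22871469 0.02      ]] pink [[0.45920665 0.35140058 0.045     ]
 [0.46203153 0.30336899 0.045     ]
 [0.43609866 0.36796082 0.045     ]
 [0.48393024 0.36975493 0.045     ]]
```

View pics/w1c.png

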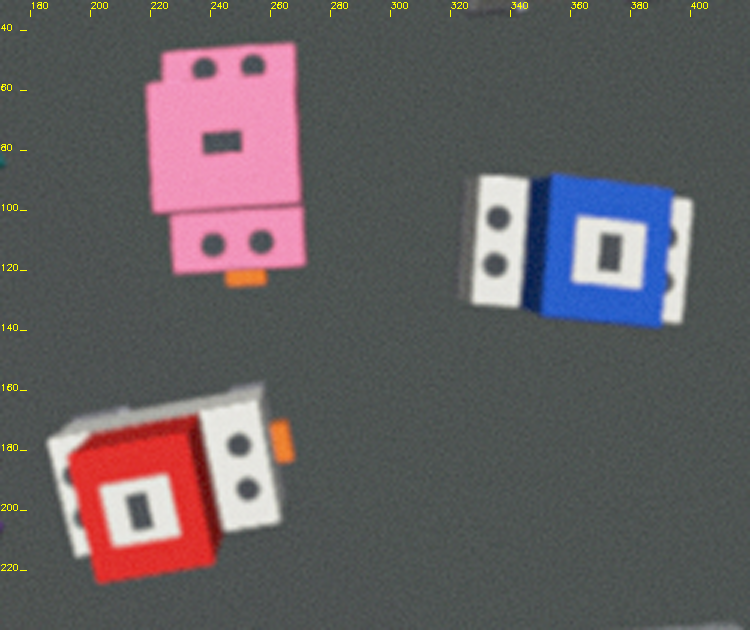

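Emit:
jog_arm([
  {"linear": [-0.028, -0.0025, 0], "turn": [0, 0, 0.087], "fingers": 0.7},
  {"linear": [-0.028, -0.0025, -0.02], "turn": [0, 0, 0.088], "fingers": 0.7},
  {"linear": [0, 0, -0.03], "turn": [0, 0, 0], "fingers": 0.7},
  {"linear": [0, 0, -0.035], "turn": [0, 0, 0], "fingers": 0.7},
  {"linear": [0, 0, -0.02], "turn": [0, 0, 0], "fingers": 0.7},
  {"linear": [0, 0, 0], "turn": [0, 0, 0], "fingers": 0.7},
])

```text
time_s: 2.72
tcp_pos: [0.4327, 0.2178, 0.2964]
tool_rot: [[-0.17, 0.985, -0.005], [0.985, 0.17, -0.003], [-0.002, -0.005, -1.0]]
ft_force: [-0.4, -0.7, -0.7]
grip_width: 0.0596
```

Run:
```python
from mod import *
w=snap("wrist","w2"); print(w["s"]["tcp_pos"],w["s"]["tool_rot"].round(3))
b=snap("side"); crop(b,190,180,350,330,4,"b3")
```

```text
[0.43270119 0.21777875 0.29643722] [[-0.17   0.985 -0.005]
 [ 0.985  0.17  -0.003]
 [-0.002 -0.005 -1.   ]]
```

View pics/w2.png

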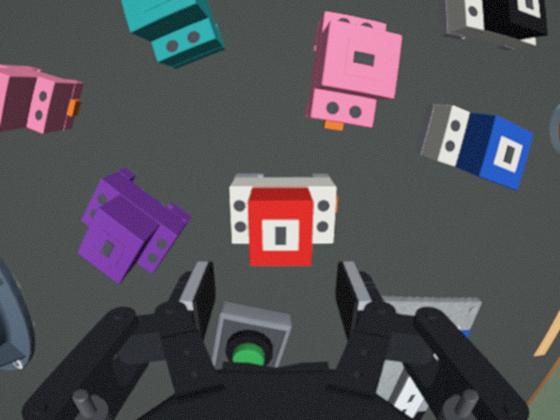

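View pics/b3.png

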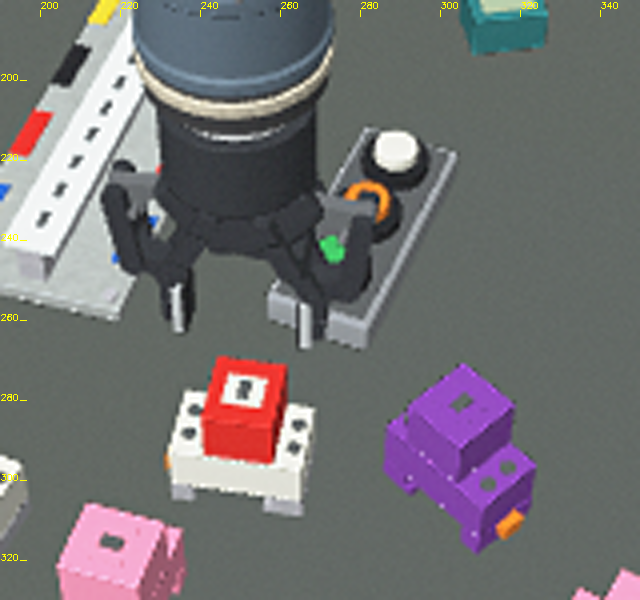

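Run:
```python
from mod import *
w=snap("wrist")
for hw in(.02,.021,.022): print(fitmod([w],"red",(.435,.222,.175),hw))
print(back(w,[[281,235]],.08))
```

```text
(array([0.43385241, 0.21882815, 0.17043213]), np.float64(0.9328105013220647))
(array([0.43376863, 0.21910142, 0.17303881]), np.float64(0.9632129312416744))
(array([0.43375895, 0.21937439, 0.17179449]), np.float64(0.9663731235701526))
[[0.43696901 0.21967612 0.08      ]]
```

Emit:
jog_arm([
  {"linear": [0.001, 0.0015, -0.03], "turn": [0, 0, 0], "fingers": 0.7},
  {"linear": [0, 0, -0.03], "turn": [0, 0, 0], "fingers": 0.7},
  {"linear": [0, 0, -0.0174], "turn": [0, 0, 0], "fingers": 0.7},
  {"linear": [0, 0, 0], "turn": [0, 0, 0], "fingers": 0.7},
  {"linear": [0, 0, 0], "turn": [0, 0, 0], "fingers": 0.7},
])

```text
time_s: 3.28
tcp_pos: [0.4357, 0.2211, 0.2236]
tool_rot: [[-0.172, 0.985, 0.001], [0.985, 0.172, 0.0], [0.0, 0.001, -1.0]]
ft_force: [0.4, 0.4, 0.8]
grip_width: 0.06
```

Emit:
jog_arm([
  {"linear": [0, 0, 0], "turn": [0, 0, 0], "fingers": 0.3},
  {"linear": [0, 0, 0], "turn": [0, 0, 0], "fingers": 0.3},
  {"linear": [0, 0, 0], "turn": [0, 0, 0], "fingers": 0.3},
  {"linear": [0, 0, 0], "turn": [0, 0, 0], "fingers": 0.3},
])

```text
time_s: 3.62
tcp_pos: [0.436, 0.2215, 0.2245]
tool_rot: [[-0.172, 0.985, 0.003], [0.985, 0.172, 0.001], [0.001, 0.003, -1.0]]
ft_force: [-2.3, -0.9, 12.6]
grip_width: 0.039
```

Run:
```python
from mod import *
w=snap("wrist","w3"); print(w["s"])
```

```text
{'time_s': 3.6167, 'q': array([ 4.69958900e-01,  3.00870324e-01, -3.95469096e-01,  8.71161282e-01,
       -4.45756351e-05,  1.86787206e+00]), 'dq': array([ 8.58394644e-04, -4.50882168e-05,  6.48319062e-04,  2.06707127e-04,
        3.67456887e-04, -8.48452481e-04]), 'tau': array([ 1.99785386e-01, -6.47897243e+01,  4.00597036e+01, -1.46466237e+00,
        6.96803536e-02, -1.32275661e-02]), 'tcp_pos': array([0.43603685, 0.2214622 , 0.22453611]), 'tool_rot': array([[-1.72024543e-01,  9.85088221e-01,  2.95851626e-03],
       [ 9.85092232e-01,  1.72020880e-01,  1.45267656e-03],
       [ 9.22088001e-04,  3.16430741e-03, -9.99994568e-01]]), 'ft_force': array([-2.3094969 , -0.8505518 , 12.57017881]), 'moment': array([-0.37751717,  0.62878975, -0.04069866]), 'grip_width': 0.038990230527899454}
```

View pics/w3.png

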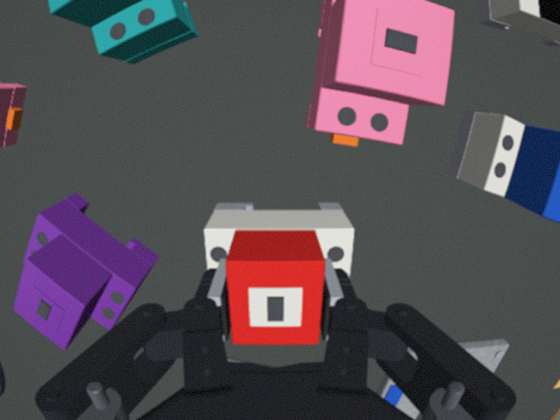

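```bash
cat > plan.py <<'E'
from h import *
from scipy.spatial.transform import Rotation as Ro
def tcp_for(slot,yaw,th,gap,zb,L,dz=0,dx=0):
    """slot (x,y) world; th rad; gap,zb in mm; L TCP-to-module-origin along module z"""
    R=(Ro.from_rotvec([0,0,yaw])*Ro.from_rotvec([0,-th,0])).as_matrix()
    Rz=Ro.from_rotvec([0,0,yaw]).as_matrix()
    Bw=np.array([slot[0],slot[1],.038])+Rz@[-.0175,0,0]
    Bm=np.array([-.018+gap*1e-3,0,zb*1e-3])
    o=Bw-R@Bm
    t=o+R@[dx,0,L]+[0,0,dz]
    Rt=np.c_[R[:,1],R[:,0],-R[:,2]]
    return t,Rt
def delta(t,Rt,s=None):
    s=s or arm.observe()
    print("lin",(t-s["tcp_pos"]).round(4),"rot",Ro.from_matrix(Rt@s["tool_rot"].T).as_rotvec().round(4))
E
python3 - <<'E'
from plan import *
t,R=tcp_for((.6244,.0123),.066,np.radians(24),10,8.8-4.45,.2245,dz=.04); print(t,R.round(3)); delta(t,R)
E
```

```text
[0.52488244 0.00572229 0.28237093] [[-0.066  0.912  0.406]
 [ 0.998  0.06   0.027]
 [ 0.     0.407 -0.914]]
lin [ 0.0888 -0.2157  0.0578] rot [ 0.0487 -0.413  -0.1055]
```

Emit:
jog_arm([
  {"linear": [0, 0, 0.02], "turn": [0, 0, 0], "fingers": 0.3},
  {"linear": [0, 0, 0.03], "turn": [0, 0, 0], "fingers": 0.3},
  {"linear": [0, 0, 0.03], "turn": [0, 0, 0], "fingers": 0.3},
  {"linear": [0, 0, 0.02], "turn": [0, 0, 0], "fingers": 0.3},
  {"linear": [0, 0, 0], "turn": [0, 0, 0], "fingers": 0.3},
])

```text
time_s: 4.08
tcp_pos: [0.4364, 0.2217, 0.3277]
tool_rot: [[-0.172, 0.985, 0.007], [0.985, 0.172, 0.004], [0.002, 0.007, -1.0]]
ft_force: [0.5, 0.8, -1.6]
grip_width: 0.0391
```

Emit:
jog_arm([
  {"linear": [0.0148, -0.036, 0], "turn": [0.0081, -0.0688, -0.0176], "fingers": 0.3},
  {"linear": [0.0148, -0.036, 0], "turn": [0.0081, -0.0688, -0.0176], "fingers": 0.3},
  {"linear": [0.0148, -0.036, 0], "turn": [0.0081, -0.0688, -0.0176], "fingers": 0.3},
  {"linear": [0.0148, -0.036, 0], "turn": [0.0081, -0.0688, -0.0176], "fingers": 0.3},
  {"linear": [0.0148, -0.036, 0], "turn": [0.0081, -0.0688, -0.0176], "fingers": 0.3},
  {"linear": [0.0148, -0.036, 0], "turn": [0.0081, -0.0688, -0.0176], "fingers": 0.3},
  {"linear": [0, 0, 0], "turn": [0, 0, 0], "fingers": 0.3},
  {"linear": [0, 0, 0], "turn": [0, 0, 0], "fingers": 0.3},
])

```text
time_s: 4.75
tcp_pos: [0.5238, 0.0032, 0.3224]
tool_rot: [[-0.062, 0.913, 0.403], [0.998, 0.057, 0.024], [-0.001, 0.404, -0.915]]
ft_force: [-0.7, -0.1, -2.6]
grip_width: 0.0394
```

Run:
```python
from plan import *
t,R=tcp_for((.6244,.0123),.066,np.radians(24),10,8.8-4.45,.2245,dz=.04); delta(t,R)
w=snap("wrist","w4"); b=snap("side"); crop(b,150,130,350,280,4-1+1,"b4"); s=snap("scene"); crop(s,220,170,400,320,4,"s4")
```

```text
lin [ 0.0011  0.0025 -0.04  ] rot [ 0.0011 -0.0029  0.004 ]
```

View pics/w4.png

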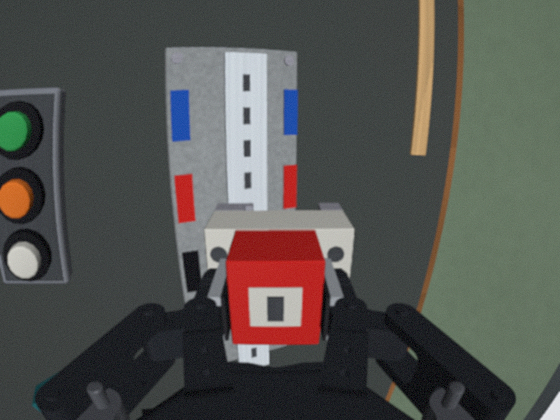

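View pics/b4.png

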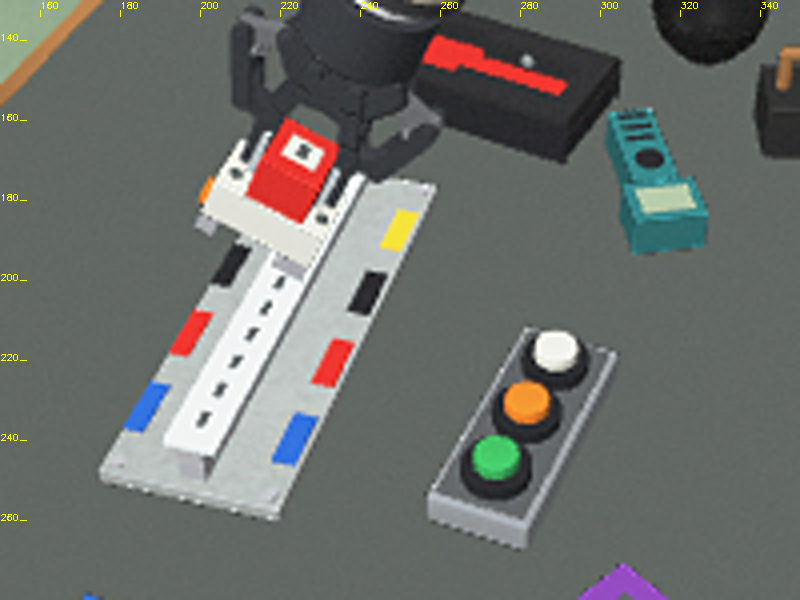

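View pics/s4.png

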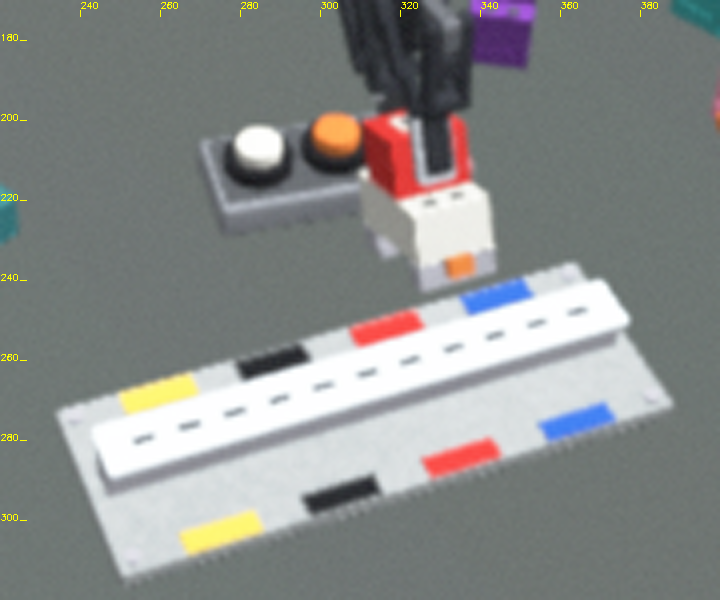

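Run:
```python
from plan import *
w=snap("wrist")
z=back(w,[[167,48],[297,52],[180,115],[291,112],[185,198],[290,187]],.012); print(z.round(4).tolist())
r=back(w,[[226,54],[266,54],[229,205],[266,205]],.042); print(r.round(4).tolist())
crop(w,150,30,310,220,4-1,"w4c")
# predicted rail with pose
pp=(.625,-.0222,.066)
```

```text
[[0.5521, 0.1418, 0.012], [0.6736, 0.15, 0.012], [0.5663, 0.0837, 0.012], [0.6714, 0.0903, 0.012], [0.5715, 0.0098, 0.012], [0.6761, 0.0159, 0.012]]
[[0.5964, 0.1339, 0.042], [0.6302, 0.1375, 0.042], [0.6045, 0.0098, 0.042], [0.6383, 0.0078, 0.042]]
```

View pics/w4c.png

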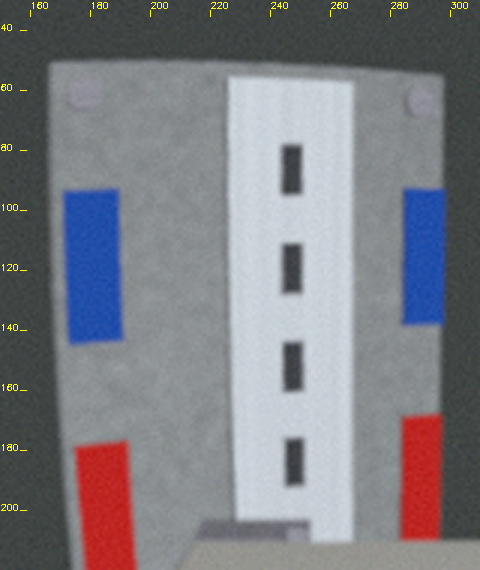

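```bash
cat > held.py <<'E'
from fit import *
from mod import C
from scipy.optimize import least_squares
def held(k,save=None):
    """held module in tool frame: returns offset along tool x (module y), tool y(module x), L via nose-top label"""
    w=snap("wrist",save); he=w["hand_eye"]; d=dict(w); d["C"]=he[:3,3]; d["Rc"]=he[:3,:3]
    m=mask(d,C[k],(215,215,335,360)); mm=(m*255).astype(np.uint8); cs,_=cv2.findContours(mm,cv2.RETR_EXTERNAL,cv2.CHAIN_APPROX_NONE); c=max(cs,key=cv2.contourArea)
    m=np.zeros_like(mm); cv2.fillPoly(m,[c],1); box=(200,200,350,375)
    best=None
    P=prism(-.02,.02,-.022,.022,.045,.08)
    def cost(p):
        K=4;x0,y0,x1,y1=box; r=np.zeros(((y1-y0)*K,(x1-x0)*K),np.uint8)
        th=p[3]; c_,s_=np.cos(th),np.sin(th)
        X=np.c_[p[0]+P[:,1], p[1]+c_*P[:,0]+s_*(P[:,2]-.06), p[2]-.06+s_*P[:,0]-c_*(P[:,2]-.06)]
        h=cv2.convexHull(((proj(d,X)-[x0,y0]+.5)*K*16).astype(np.float32)).astype(np.int32); cv2.fillConvexPoly(r,h,255,shift=4)
        r=cv2.resize(r,(x1-x0,y1-y0),interpolation=cv2.INTER_AREA)/255.; q=m[y0:y1,x0:x1]
        return -np.minimum(r,q).sum()/np.maximum(r,q).sum()
    r=minimize(cost,[0,0,.2245,0],method="Nelder-Mead",options=dict(initial_simplex=np.array([[0,0,.2245,0],[.004,0,.2245,0],[0,.004,.2245,0],[0,0,.228,0],[0,0,.2245,.06]]),maxiter=400,xatol=1e-5,fatol=1e-6))
    print("tool x off, tool y off, L, pitch:",r.x.round(4),"iou",round(-r.fun,3)); return r.x
if __name__=="__main__":
    import sys; held(sys.argv[1])
E
python3 held.py red
python3 - <<'E'
from plan import *
for dz,g,z in((.04,10,8.8-4.45),(0,10,4.35),(0,4,8.8-4*.445),(0,0,8.8)):
    t,R=tcp_for((.6219,.0125),.066,np.radians(24),g,z,.2245,dz=dz); print(t.round(4)); delta(t,R)
E
```

```text
tool x off, tool y off, L, pitch: [-2.500e-03 -2.000e-04  2.254e-01  3.000e-03] iou 0.981
[0.5224 0.0059 0.2824]
lin [-0.0016 -0.0002 -0.04  ] rot [ 0.001  -0.0038 -0.0013]
[0.5224 0.0059 0.2424]
lin [-0.0016 -0.0002 -0.08  ] rot [ 0.001  -0.0038 -0.0013]
[0.5289 0.0064 0.2424]
lin [ 0.005   0.0002 -0.08  ] rot [ 0.001  -0.0038 -0.0013]
[0.5333 0.0066 0.2424]
lin [ 0.0093  0.0005 -0.08  ] rot [ 0.001  -0.0038 -0.0013]
```

Emit:
jog_arm([
  {"linear": [-0.003, 0.0024, -0.03], "turn": [0.001, -0.004, -0.001], "fingers": 0.3},
  {"linear": [0, 0, -0.03], "turn": [0, 0, 0], "fingers": 0.3},
  {"linear": [0, 0, -0.02], "turn": [0, 0, 0], "fingers": 0.3},
  {"linear": [0, 0, 0], "turn": [0, 0, 0], "fingers": 0.3},
  {"linear": [0, 0, 0], "turn": [0, 0, 0], "fingers": 0.3},
])

```text
time_s: 5.42
tcp_pos: [0.5208, 0.0082, 0.2421]
tool_rot: [[-0.066, 0.912, 0.405], [0.998, 0.06, 0.027], [-0.0, 0.406, -0.914]]
ft_force: [0.7, 0.3, -1.8]
grip_width: 0.0391
```

Run:
```python
from plan import *
for g in (10,5,0):
    t,R=tcp_for((.6219,.015),.066,np.radians(24),g,8.8-g*.445,.2245); delta(t,R)
print(arm.observe()["ft_force"])
b=snap("side"); crop(b,150,130,290,270,5,"b5"); s=snap("scene"); crop(s,270,180,390,300,6,"s5")
```

```text
lin [0.0015 0.0002 0.0003] rot [ 0.0001 -0.0012  0.0001]
lin [0.007  0.0005 0.0003] rot [ 0.0001 -0.0012  0.0001]
lin [0.0125 0.0009 0.0003] rot [ 0.0001 -0.0012  0.0001]
[ 0.70356032  0.34740871 -1.82599478]
```

View pics/b5.png

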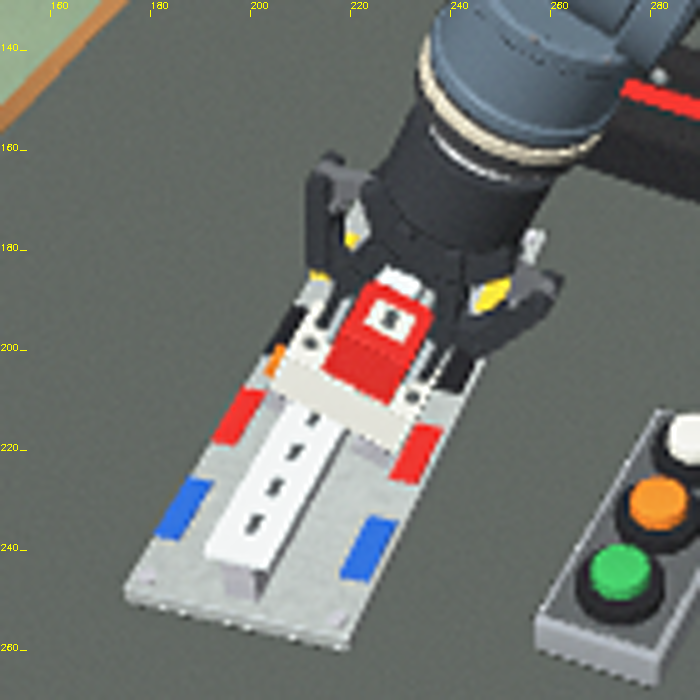

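View pics/s5.png

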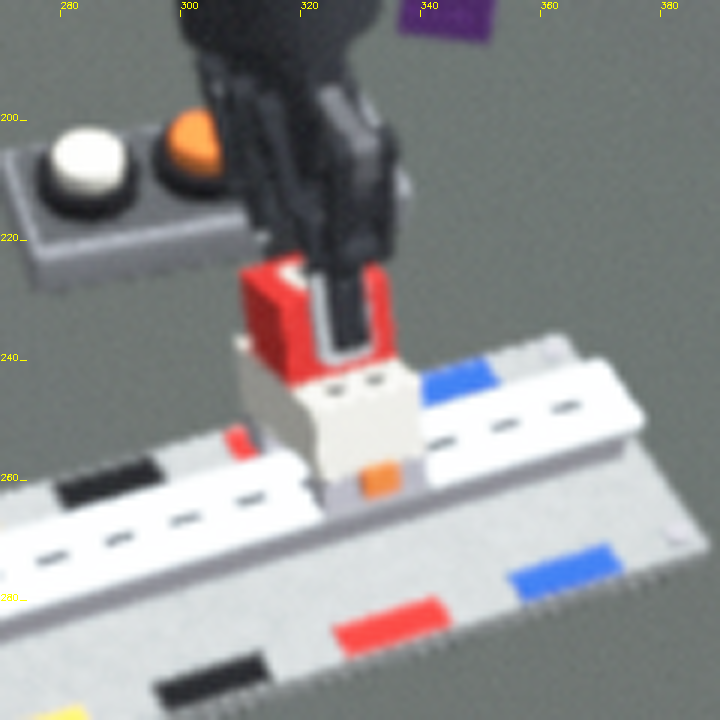

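Emit:
jog_arm([
  {"linear": [0.004, 0.0003, 0], "turn": [0, 0, 0], "fingers": 0.3},
  {"linear": [0.004, 0.0003, 0], "turn": [0, 0, 0], "fingers": 0.3},
  {"linear": [0, 0, 0], "turn": [0, 0, 0], "fingers": 0.3},
])

```text
time_s: 5.77
tcp_pos: [0.5299, 0.0082, 0.2432]
tool_rot: [[-0.065, 0.911, 0.408], [0.998, 0.059, 0.026], [-0.0, 0.408, -0.913]]
ft_force: [0.5, -0.1, -3.6]
grip_width: 0.0389
```

Emit:
jog_arm([
  {"linear": [0.0015, 0.0001, 0], "turn": [0, 0, 0], "fingers": 0.3},
  {"linear": [0.0015, 0.0001, 0], "turn": [0, 0, 0], "fingers": 0.3},
  {"linear": [0, 0, 0], "turn": [0, 0, 0], "fingers": 0.3},
])

```text
time_s: 6.02
tcp_pos: [0.5325, 0.0083, 0.2427]
tool_rot: [[-0.065, 0.911, 0.407], [0.998, 0.059, 0.026], [-0.0, 0.408, -0.913]]
ft_force: [-0.2, -0.8, -2.4]
grip_width: 0.0393
```

Emit:
jog_arm([
  {"linear": [0.001, 0, 0], "turn": [0, 0, 0], "fingers": 0.3},
  {"linear": [0.001, 0, 0], "turn": [0, 0, 0], "fingers": 0.3},
  {"linear": [0, 0, 0], "turn": [0, 0, 0], "fingers": 0.3},
])

```text
time_s: 6.27
tcp_pos: [0.5338, 0.0083, 0.242]
tool_rot: [[-0.065, 0.912, 0.406], [0.998, 0.059, 0.026], [-0.0, 0.406, -0.914]]
ft_force: [-3.1, 0.2, -2.4]
grip_width: 0.0392
```

Emit:
jog_arm([
  {"linear": [0.001, 0, 0], "turn": [0, 0, 0], "fingers": 0.3},
  {"linear": [0.001, 0, 0], "turn": [0, 0, 0], "fingers": 0.3},
  {"linear": [0, 0, 0], "turn": [0, 0, 0], "fingers": 0.3},
])

```text
time_s: 6.52
tcp_pos: [0.5349, 0.0083, 0.2413]
tool_rot: [[-0.065, 0.913, 0.403], [0.998, 0.059, 0.026], [-0.0, 0.404, -0.915]]
ft_force: [-10.0, -0.2, -0.9]
grip_width: 0.039
```

```bash
cat > rock.py <<'E'
from plan import *
def rock(slot,yaw,L,g=-1.0,n=8,zf=10.0,z0=8.8,t0=24):
    prev=None
    for i in range(n+1):
        th=t0*(1-i/n); zb=z0+(zf-z0)*i/n
        t,R=tcp_for(slot,yaw,np.radians(th),g,zb,L)
        if prev is not None: print(round(th,1),(t-prev[0]).round(4),Ro.from_matrix(R@prev[1].T).as_rotvec().round(4))
        else: print(t.round(4))
        prev=(t,R)
    print("final",t.round(4))
if __name__=="__main__": rock((.6222,.015),.066,.2245)
E
python3 rock.py
```

```text
[0.5345 0.0092 0.2428]
21.0 [0.0108 0.0007 0.0033] [-0.0035  0.0522 -0.    ]
18.0 [0.011  0.0007 0.0027] [-0.0035  0.0522  0.    ]
15.0 [0.0111 0.0007 0.0021] [-0.0035  0.0522 -0.    ]
12.0 [0.0112 0.0007 0.0015] [-0.0035  0.0522  0.    ]
9.0 [0.0113 0.0007 0.0009] [-0.0035  0.0522  0.    ]
6.0 [0.0113 0.0007 0.0003] [-0.0035  0.0522 -0.    ]
3.0 [ 0.0113  0.0007 -0.0003] [-0.0035  0.0522  0.    ]
0.0 [ 0.0112  0.0007 -0.0009] [-0.0035  0.0522 -0.    ]
final [0.6237 0.0151 0.2525]
```

Rock halfway, then check.

Emit:
jog_arm([
  {"linear": [0.0108, 0.0007, 0.0033], "turn": [-0.0035, 0.0522, 0], "fingers": 0.3},
  {"linear": [0.011, 0.0007, 0.0027], "turn": [-0.0035, 0.0522, 0], "fingers": 0.3},
  {"linear": [0.0111, 0.0007, 0.0021], "turn": [-0.0035, 0.0522, 0], "fingers": 0.3},
  {"linear": [0.0112, 0.0007, 0.0015], "turn": [-0.0035, 0.0522, 0], "fingers": 0.3},
  {"linear": [0, 0, 0], "turn": [0, 0, 0], "fingers": 0.3},
  {"linear": [0, 0, 0], "turn": [0, 0, 0], "fingers": 0.3},
])

```text
time_s: 7.02
tcp_pos: [0.5792, 0.0112, 0.2515]
tool_rot: [[-0.065, 0.977, 0.204], [0.998, 0.063, 0.013], [-0.0, 0.204, -0.979]]
ft_force: [-21.6, 0.8, 16.2]
grip_width: 0.0392
```

```bash
python3 held.py red
python3 - <<'E'
from plan import *
t,R=tcp_for((.6222,.015),.066,np.radians(12),-1,9.4,.2245); delta(t,R); print(arm.observe()["moment"])
s=snap("scene"); crop(s,270,180,390,300,6,"s6")
b=snap("side"); crop(b,150,130,290,270,5,"b6")
E
```

```text
tool x off, tool y off, L, pitch: [-0.0032 -0.0007  0.2269  0.0046] iou 0.979
lin [-0.0004  0.001   0.0008] rot [ 0.0006 -0.0031  0.0013]
[ 0.01952103  4.44745832 -0.04732982]
```

View pics/s6.png

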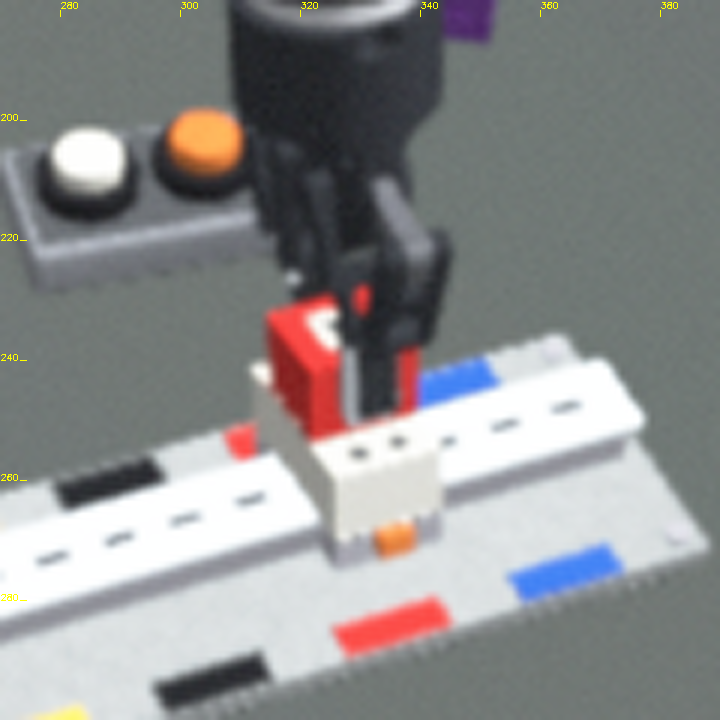

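View pics/b6.png

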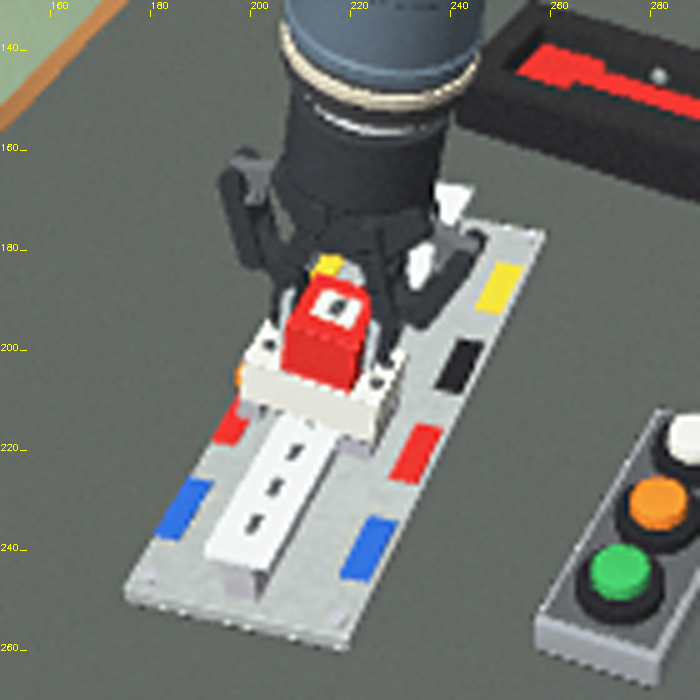

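Emit:
jog_arm([
  {"linear": [0.011, 0.0007, 0.0009], "turn": [-0.0035, 0.0522, 0], "fingers": 0.3},
  {"linear": [0.011, 0.0007, 0.0003], "turn": [-0.0035, 0.0522, 0], "fingers": 0.3},
  {"linear": [0.011, 0.0007, -0.0006], "turn": [-0.0035, 0.0522, 0], "fingers": 0.3},
  {"linear": [0.011, 0.0007, -0.0012], "turn": [-0.0035, 0.0522, 0], "fingers": 0.3},
  {"linear": [0, 0, 0], "turn": [0, 0, 0], "fingers": 0.3},
  {"linear": [0, 0, 0], "turn": [0, 0, 0], "fingers": 0.3},
])

```text
time_s: 7.67
tcp_pos: [0.6238, 0.0139, 0.2527]
tool_rot: [[-0.065, 0.998, -0.001], [0.998, 0.065, -0.001], [-0.001, -0.001, -1.0]]
ft_force: [-20.8, -0.4, 30.6]
grip_width: 0.0393
```

```bash
python3 held.py red
python3 - <<'E'
from plan import *
t,R=tcp_for((.6222,.015),.066,np.radians(0),-.5,10,.2245); delta(t,R); print(arm.observe()["moment"])
s=snap("scene"); crop(s,270,180,390,300,6,"s7")
E
```

```text
tool x off, tool y off, L, pitch: [-0.0028 -0.0011  0.2262  0.019 ] iou 0.978
lin [-0.0004  0.0012 -0.0002] rot [ 0.0012 -0.0004  0.0013]
[-0.24638851  4.91294601 -0.14614371]
```

View pics/s7.png

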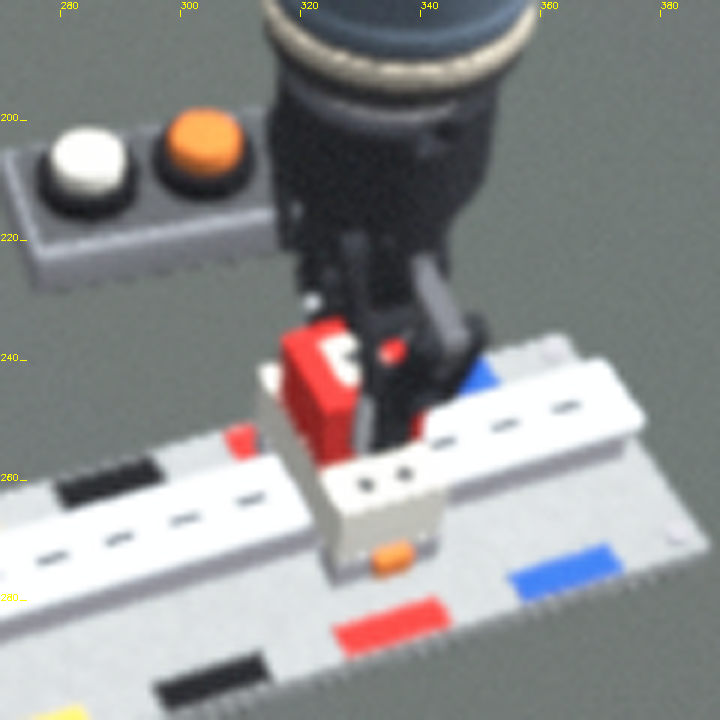

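Emit:
jog_arm([
  {"linear": [0.003, 0.0002, -0.0006], "turn": [-0.0012, 0.0175, 0], "fingers": 0.3},
  {"linear": [0.003, 0.0002, -0.0008], "turn": [-0.0012, 0.0175, 0], "fingers": 0.3},
  {"linear": [0, 0, 0], "turn": [0, 0, 0], "fingers": 0.3},
  {"linear": [0, 0, 0], "turn": [0, 0, 0], "fingers": 0.3},
])

```text
time_s: 8.1
tcp_pos: [0.6301, 0.0143, 0.2528]
tool_rot: [[-0.065, 0.997, -0.032], [0.998, 0.065, -0.003], [-0.001, -0.032, -0.999]]
ft_force: [-18.8, -0.6, 40.3]
grip_width: 0.0392
```

```bash
python3 held.py red
python3 - <<'E'
from plan import *
print(arm.observe()["moment"])
s=snap("scene"); crop(s,270,180,390,300,6,"s8")
E
```

```text
tool x off, tool y off, L, pitch: [-0.0028 -0.0011  0.226   0.0135] iou 0.979
[-0.13743912  4.42564336 -0.07187335]
```

View pics/s8.png

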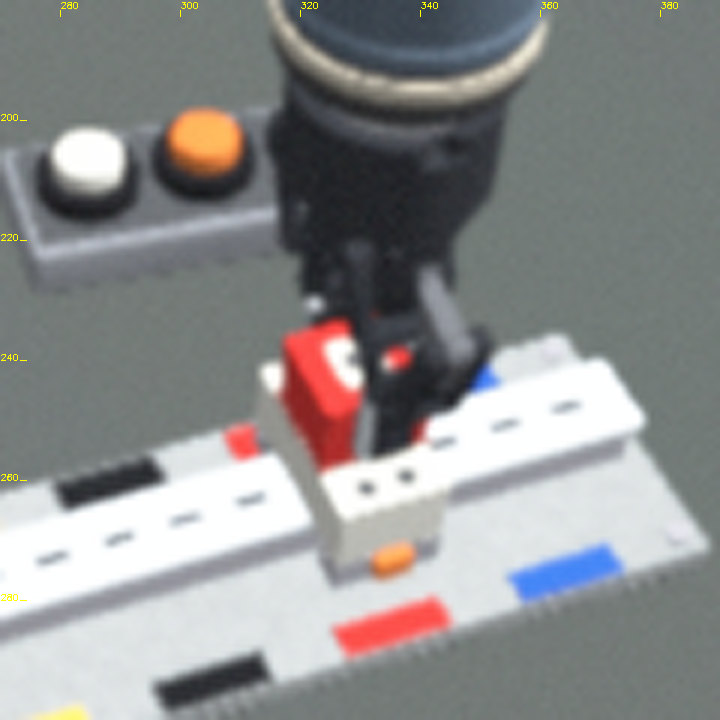

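Emit:
jog_arm([
  {"linear": [-0.003, 0, 0.0005], "turn": [0.001, -0.0175, 0], "fingers": 0.3},
  {"linear": [-0.003, 0, 0.0005], "turn": [0.001, -0.0175, 0], "fingers": 0.3},
  {"linear": [0, 0, 0], "turn": [0, 0, 0], "fingers": 0.3},
  {"linear": [0, 0, 0], "turn": [0, 0, 0], "fingers": 0.7},
  {"linear": [0, 0, 0], "turn": [0, 0, 0], "fingers": 0.7},
  {"linear": [0, 0, 0], "turn": [0, 0, 0], "fingers": 0.7},
  {"linear": [0, 0, 0.02], "turn": [0, 0, 0], "fingers": 0.7},
  {"linear": [0, 0, 0.04], "turn": [0, 0, 0], "fingers": 0.7},
  {"linear": [0, 0, 0.04], "turn": [0, 0, 0], "fingers": 0.7},
  {"linear": [-0.04, 0.02, 0.04], "turn": [0, 0, 0], "fingers": 0.7},
])

```text
time_s: 9.03
tcp_pos: [0.5991, 0.0269, 0.3814]
tool_rot: [[-0.063, 0.998, 0.005], [0.998, 0.063, -0.002], [-0.002, 0.005, -1.0]]
ft_force: [2.2, 0.8, 1.7]
grip_width: 0.0593
```

Emit:
jog_arm([
  {"linear": [-0.04, 0.02, 0.01], "turn": [0, 0, 0], "fingers": 0.7},
  {"linear": [-0.03, 0.03, 0], "turn": [0, 0, 0], "fingers": 0.7},
  {"linear": [0, 0, 0], "turn": [0, 0, 0], "fingers": 0.7},
])

```text
time_s: 9.28
tcp_pos: [0.527, 0.0788, 0.389]
tool_rot: [[-0.067, 0.998, 0.002], [0.998, 0.067, 0.0], [-0.0, 0.002, -1.0]]
ft_force: [-1.9, -0.2, -0.8]
grip_width: 0.0598
```

Run:
```python
from plan import *
print(arm.observe()["tcp_pos"])
s=snap("scene"); crop(s,230,210,400,330,4,"s9"); b=snap("side"); crop(b,160,160,290,270,6,"b9"); w=snap("wrist","w9")
```

```text
[0.52695091 0.07881284 0.38900536]
```

View pics/s9.png

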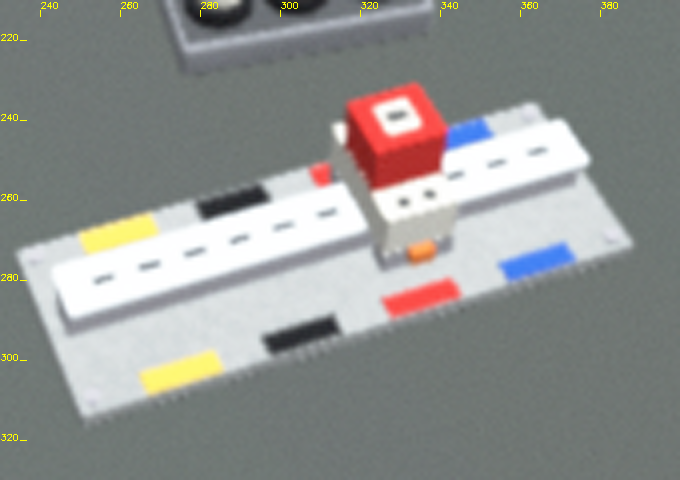

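View pics/b9.png

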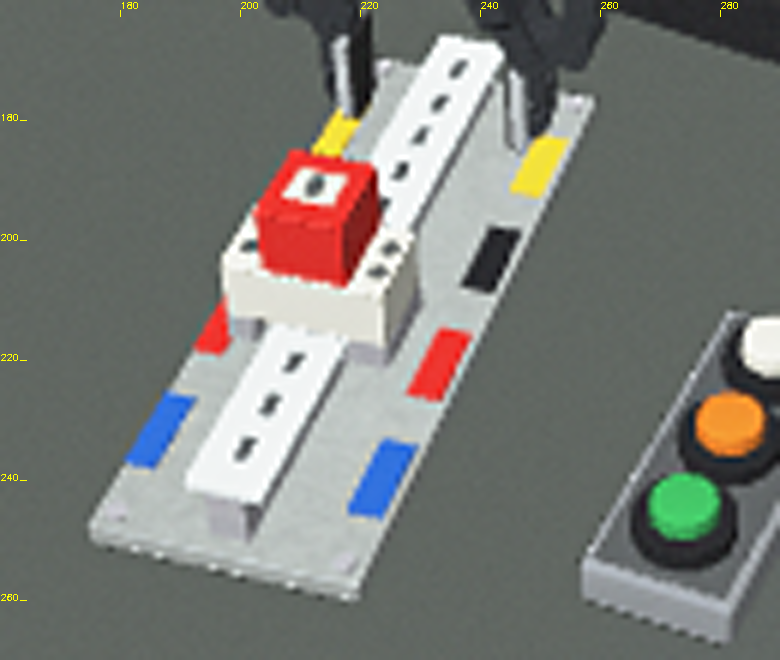

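View pics/w9.png

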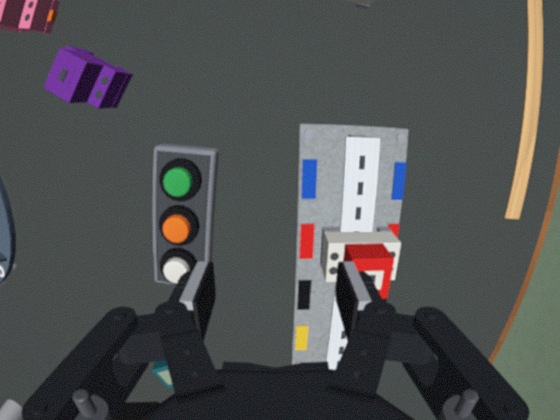

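```bash
cat > seat.py <<'E'
from mod import *
def pose5(p,P):
    # x,y,yaw,z,pitch (foot end up positive) about origin
    c,s=np.cos(p[4]),np.sin(p[4]); Q=np.c_[c*P[:,0]-s*P[:,2],P[:,1],s*P[:,0]+c*P[:,2]]
    c,s=np.cos(p[2]),np.sin(p[2]); return np.c_[p[0]+c*Q[:,0]-s*Q[:,1],p[1]+s*Q[:,0]+c*Q[:,1],p[3]+Q[:,2]]
NOSE=prism(-.02,.02,-.022,.022,.045,.08)
def seat(ds,k,p0,free=(0,1,2,3,4)):
    vs=[]
    for d in ds:
        uv=proj(d,pose5(p0,prism(-.026,.026,-.028,.028,.045,.085))); x0,y0=np.maximum(np.floor(uv.min(0)).astype(int),0); x1,y1=np.ceil(uv.max(0)).astype(int)
        m=(mask(d,C[k],(x0,y0,x1,y1))*255).astype(np.uint8); cs,_=cv2.findContours(m,cv2.RETR_EXTERNAL,cv2.CHAIN_APPROX_NONE)
        mm=np.zeros_like(m); cv2.fillPoly(mm,[max(cs,key=cv2.contourArea)],1); vs.append((d,mm.astype(float),(x0-3,y0-3,x1+3,y1+3)))
    free=list(free); st=np.array([.005,.005,.06,.004,.06])
    def cost(q):
        p=np.array(p0,float); p[free]=q; tot=0;K=4
        for d,m,(x0,y0,x1,y1) in vs:
            r=np.zeros(((y1-y0)*K,(x1-x0)*K),np.uint8)
            h=cv2.convexHull(((proj(d,pose5(p,NOSE))-[x0,y0]+.5)*K*16).astype(np.float32)).astype(np.int32); cv2.fillConvexPoly(r,h,255,shift=4)
            r=cv2.resize(r,(x1-x0,y1-y0),interpolation=cv2.INTER_AREA)/255.; q_=m[y0:y1,x0:x1]
            tot+=np.minimum(r,q_).sum()/np.maximum(r,q_).sum()
        return -tot/len(vs)
    q0=np.array(p0,float)[free]; S=np.vstack([q0]+[q0+np.eye(len(free))[i]*st[free][i] for i in range(len(free))])
    r=minimize(cost,q0,method="Nelder-Mead",options=dict(initial_simplex=S,maxiter=600,xatol=1e-5,fatol=1e-6))
    p=np.array(p0,float); p[free]=r.x; return p.round(4),round(-r.fun,3)
E
python3 - <<'E'
from seat import *
a=snap("scene");b=snap("side")
p0=(.622,.012,.066,.028,0)
for n,d in(("scene",[a]),("side",[b])): print(n,seat(d,"red",p0,(0,1,2)), seat(d,"red",p0,(0,1,3,4)))
# tiles same cams, panel frame
s9=lambda L:np.array(L)/4+[230,210]; b9=lambda L:np.array(L)/6+[160,160]
print("scene tiles", back(a,s9([[232,202],[301,335],[421,298],[537,262],[118,234],[181,373]]),.012).round(4).tolist())
print("side tiles K,R,B", back(b,b9([[492,259],[440,365],[160,430],[383,478],[540,165]]),.012).round(4).tolist())
print("scene rail ends", back(a,s9([[566,122],[588,158],[54,272],[65,312]]),.042).round(4).tolist())
print("side rail ends", back(b,b9([[440,37],[505,47],[187,483],[260,502]]),.042).round(4).tolist())
E
```

```text
scene (array([0.6202, 0.0165, 0.0592, 0.028 , 0.    ]), np.float64(0.891)) (array([0.6215, 0.0151, 0.066 , 0.0289, 0.008 ]), np.float64(0.89))
side (array([0.6254, 0.0137, 0.1077, 0.028 , 0.    ]), np.float64(0.925)) (array([ 0.6248,  0.0136,  0.066 ,  0.0282, -0.0107]), np.float64(0.921))
scene tiles [[0.5774, -0.0642, 0.012], [0.6818, -0.0579, 0.012], [0.6776, 0.0159, 0.012], [0.6732, 0.0898, 0.012], [0.581, -0.1355, 0.012], [0.6866, -0.1293, 0.012]]
side tiles K,R,B [[0.5773, -0.0645, 0.012], [0.5722, 0.0098, 0.012], [0.672, 0.0895, 0.012], [0.5678, 0.0824, 0.012], [0.5813, -0.1364, 0.012]]
scene rail ends [[0.6015, 0.1375, 0.042], [0.6319, 0.1374, 0.042], [0.6214, -0.183, 0.042], [0.6501, -0.1841, 0.042]]
side rail ends [[0.6515, -0.179, 0.042], [0.6178, -0.1828, 0.042], [0.63, 0.1375, 0.042], [0.5968, 0.1368, 0.042]]
```

Emit:
jog_arm([
  {"linear": [0.0076, 0.0323, 0], "turn": [0, 0, -0.014], "fingers": 0.7},
  {"linear": [0.0076, 0.0323, 0], "turn": [0, 0, -0.014], "fingers": 0.7},
  {"linear": [0.0076, 0.0323, 0], "turn": [0, 0, -0.014], "fingers": 0.7},
  {"linear": [0.0076, 0.0323, 0], "turn": [0, 0, -0.014], "fingers": 0.7},
  {"linear": [0.0076, 0.0323, -0.01], "turn": [0, 0, -0.014], "fingers": 0.7},
  {"linear": [0.0076, 0.0323, -0.02], "turn": [0, 0, -0.014], "fingers": 0.7},
  {"linear": [0.0076, 0.0323, -0.03], "turn": [0, 0, -0.014], "fingers": 0.7},
  {"linear": [0, 0, -0.03], "turn": [0, 0, 0], "fingers": 0.7},
  {"linear": [0, 0, 0], "turn": [0, 0, 0], "fingers": 0.7},
  {"linear": [0, 0, 0], "turn": [0, 0, 0], "fingers": 0.7},
])

```text
time_s: 10.37
tcp_pos: [0.5834, 0.299, 0.2983]
tool_rot: [[0.034, 0.999, -0.002], [0.999, -0.034, -0.004], [-0.004, -0.002, -1.0]]
ft_force: [0.1, 0.1, -0.1]
grip_width: 0.06
```

Run:
```python
from mod import *
w=snap("wrist","w10"); print(w["s"]["tcp_pos"],w["s"]["tool_rot"].round(3))
print(fitmod([w],"blue",(.58,.305,-.03),.022))
```

```text
[0.58339601 0.29895492 0.29833841] [[ 0.034  0.999 -0.002]
 [ 0.999 -0.034 -0.004]
 [-0.004 -0.002 -1.   ]]
(array([ 0.5785906 ,  0.30203628, -0.07174718]), np.float64(0.9489312242909554))
```

View pics/w10.png

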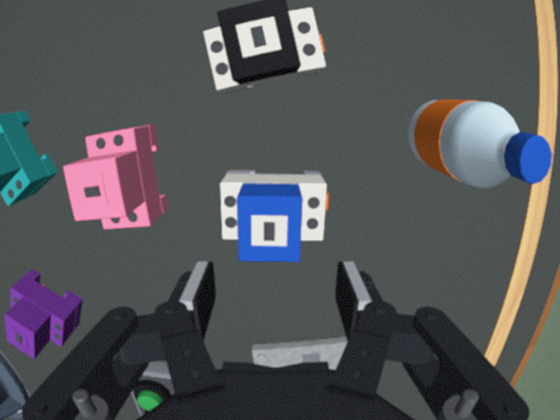

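Emit:
jog_arm([
  {"linear": [-0.0048, 0.003, -0.02], "turn": [0, 0, -0.02], "fingers": 0.7},
  {"linear": [0, 0, -0.03], "turn": [0, 0, 0], "fingers": 0.7},
  {"linear": [0, 0, -0.025], "turn": [0, 0, 0], "fingers": 0.7},
  {"linear": [0, 0, 0], "turn": [0, 0, 0], "fingers": 0.7},
  {"linear": [0, 0, 0], "turn": [0, 0, 0], "fingers": 0.3},
  {"linear": [0, 0, 0], "turn": [0, 0, 0], "fingers": 0.3},
  {"linear": [0, 0, 0], "turn": [0, 0, 0], "fingers": 0.3},
  {"linear": [0, 0, 0], "turn": [0, 0, 0], "fingers": 0.3},
  {"linear": [0, 0, 0], "turn": [0, 0, 0], "fingers": 0.3},
])

```text
time_s: 11.17
tcp_pos: [0.5793, 0.3029, 0.2278]
tool_rot: [[0.053, 0.999, 0.005], [0.999, -0.053, -0.0], [0.0, 0.005, -1.0]]
ft_force: [-2.0, -2.3, 9.9]
grip_width: 0.0388
```

```bash
python3 held.py blue; python3 -c "
from rig import arm; s=arm.observe(); print(s['tcp_pos'],s['tool_rot'].round(4))"
```

```text
tool x off, tool y off, L, pitch: [-0.0014 -0.0008  0.2293  0.0016] iou 0.981
[0.5792929  0.302866   0.22777001] [[ 5.340e-02  9.986e-01  4.600e-03]
 [ 9.986e-01 -5.340e-02 -1.000e-04]
 [ 1.000e-04  4.600e-03 -1.000e+00]]
```

Emit:
jog_arm([
  {"linear": [0, 0, 0.02], "turn": [0, 0, 0], "fingers": 0.3},
  {"linear": [0, 0, 0.03], "turn": [0, 0, 0], "fingers": 0.3},
  {"linear": [0, 0, 0.03], "turn": [0, 0, 0], "fingers": 0.3},
  {"linear": [0, 0, 0.02], "turn": [0, 0, 0], "fingers": 0.3},
  {"linear": [0, 0, 0], "turn": [0, 0, 0], "fingers": 0.3},
  {"linear": [0, 0, 0], "turn": [0, 0, 0], "fingers": 0.3},
])

```text
time_s: 11.72
tcp_pos: [0.5789, 0.3029, 0.3273]
tool_rot: [[0.053, 0.999, 0.005], [0.999, -0.053, 0.0], [0.001, 0.004, -1.0]]
ft_force: [0.6, 0.2, -2.5]
grip_width: 0.0389
```

```bash
python3 - <<'E'
from plan import *
t,R=tcp_for((.6176,.0844),.066,np.radians(24),11,8.8-11*.445,.2278,dz=.06); print(t); delta(t,R)
E
python3 held.py blue
```

```text
[0.51565097 0.07766158 0.30538542]
lin [-0.0632 -0.2252 -0.0219] rot [ 0.0021 -0.4146  0.1173]
tool x off, tool y off, L, pitch: [-0.0015 -0.0008  0.2294 -0.0064] iou 0.974
```

Emit:
jog_arm([
  {"linear": [-0.009, -0.0322, 0], "turn": [0.0003, -0.0592, 0.0168], "fingers": 0.3},
  {"linear": [-0.009, -0.0322, 0], "turn": [0.0003, -0.0592, 0.0168], "fingers": 0.3},
  {"linear": [-0.009, -0.0322, 0], "turn": [0.0003, -0.0592, 0.0168], "fingers": 0.3},
  {"linear": [-0.009, -0.0322, 0], "turn": [0.0003, -0.0592, 0.0168], "fingers": 0.3},
  {"linear": [-0.009, -0.0322, 0], "turn": [0.0003, -0.0592, 0.0168], "fingers": 0.3},
  {"linear": [-0.009, -0.0322, 0], "turn": [0.0003, -0.0592, 0.0168], "fingers": 0.3},
  {"linear": [-0.009, -0.0322, 0], "turn": [0.0003, -0.0592, 0.0168], "fingers": 0.3},
  {"linear": [0, 0, 0], "turn": [0, 0, 0], "fingers": 0.3},
  {"linear": [0, 0, 0], "turn": [0, 0, 0], "fingers": 0.3},
])

```text
time_s: 12.52
tcp_pos: [0.514, 0.0758, 0.324]
tool_rot: [[-0.063, 0.914, 0.401], [0.998, 0.058, 0.023], [-0.002, 0.402, -0.916]]
ft_force: [-0.3, -0.4, -0.8]
grip_width: 0.0388
```

```bash
cat > ins.py <<'E'
import sys
from plan import *
sx,sy,L=map(float,sys.argv[1:4])
for g in (11,5,0):
    t,R=tcp_for((sx,sy),.066,np.radians(24),g,8.8-g*.445,L); delta(t,R)
E
python3 ins.py .6176 .0844 .2278; python3 held.py blue
```

```text
lin [ 0.0016  0.0019 -0.0786] rot [ 0.0024 -0.0051  0.003 ]
lin [ 0.0082  0.0023 -0.0786] rot [ 0.0024 -0.0051  0.003 ]
lin [ 0.0137  0.0027 -0.0786] rot [ 0.0024 -0.0051  0.003 ]
tool x off, tool y off, L, pitch: [-0.0017 -0.0003  0.2302  0.003 ] iou 0.977
```

Emit:
jog_arm([
  {"linear": [0, 0.002, -0.03], "turn": [0.002, -0.005, 0.003], "fingers": 0.3},
  {"linear": [0, 0, -0.03], "turn": [0, 0, 0], "fingers": 0.3},
  {"linear": [0, 0, -0.0186], "turn": [0, 0, 0], "fingers": 0.3},
  {"linear": [0, 0, 0], "turn": [0, 0, 0], "fingers": 0.3},
  {"linear": [0, 0, 0], "turn": [0, 0, 0], "fingers": 0.3},
  {"linear": [0, 0, 0], "turn": [0, 0, 0], "fingers": 0.3},
])

```text
time_s: 13.07
tcp_pos: [0.5162, 0.08, 0.2473]
tool_rot: [[-0.069, 0.91, 0.408], [0.998, 0.063, 0.028], [-0.0, 0.409, -0.913]]
ft_force: [-0.9, 0.1, -2.1]
grip_width: 0.0392
```

```bash
python3 ins.py .6176 .0844 .2278
python3 - <<'E'
from h import *
s=snap("scene"); crop(s,290,180,410,300,6,"s11")
E
```

```text
lin [-0.0006 -0.0023 -0.002 ] rot [-0.      0.0022 -0.0032]
lin [ 0.006  -0.0019 -0.002 ] rot [-0.      0.0022 -0.0032]
lin [ 0.0114 -0.0016 -0.002 ] rot [-0.      0.0022 -0.0032]
```

View pics/s11.png

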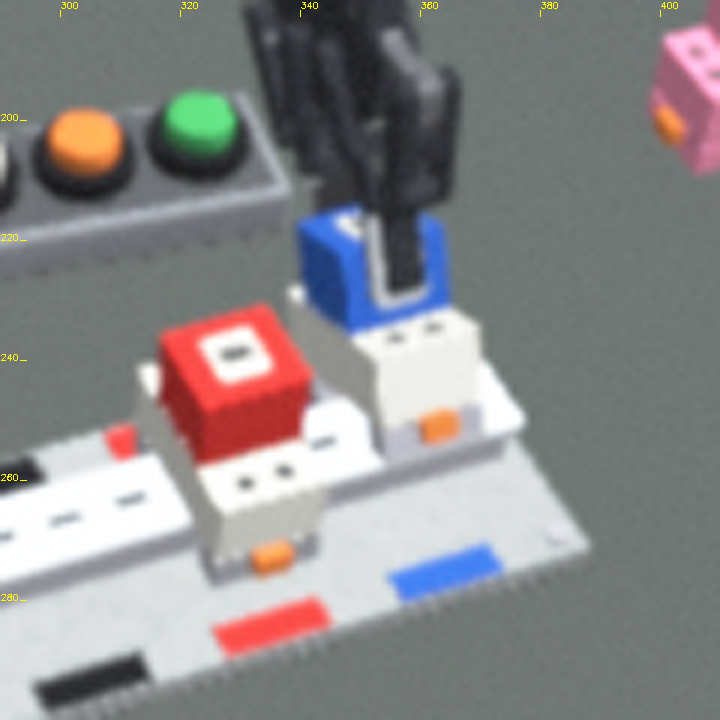

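Emit:
jog_arm([
  {"linear": [0.002, -0.002, -0.002], "turn": [0, 0.002, -0.003], "fingers": 0.3},
  {"linear": [0.003, 0, 0], "turn": [0, 0, 0], "fingers": 0.3},
  {"linear": [0.003, 0, 0], "turn": [0, 0, 0], "fingers": 0.3},
  {"linear": [0, 0, 0], "turn": [0, 0, 0], "fingers": 0.3},
  {"linear": [0, 0, 0], "turn": [0, 0, 0], "fingers": 0.3},
])

```text
time_s: 13.53
tcp_pos: [0.5237, 0.0773, 0.2444]
tool_rot: [[-0.065, 0.912, 0.406], [0.998, 0.06, 0.026], [-0.0, 0.406, -0.914]]
ft_force: [-0.3, 0.5, -1.6]
grip_width: 0.039
```

```bash
python3 ins.py .6176 .0844 .2278
```

```text
lin [-0.008   0.0003  0.001 ] rot [ 0.0001 -0.0004  0.0007]
lin [-0.0015  0.0008  0.001 ] rot [ 0.0001 -0.0004  0.0007]
lin [0.004  0.0011 0.001 ] rot [ 0.0001 -0.0004  0.0007]
```

Emit:
jog_arm([
  {"linear": [0.002, 0.0005, 0.0006], "turn": [0, 0, 0], "fingers": 0.3},
  {"linear": [0.0015, 0.0005, 0], "turn": [0, 0, 0], "fingers": 0.3},
  {"linear": [0, 0, 0], "turn": [0, 0, 0], "fingers": 0.3},
  {"linear": [0, 0, 0], "turn": [0, 0, 0], "fingers": 0.3},
])

```text
time_s: 13.87
tcp_pos: [0.5269, 0.0784, 0.2448]
tool_rot: [[-0.066, 0.912, 0.405], [0.998, 0.06, 0.026], [-0.0, 0.406, -0.914]]
ft_force: [0.5, 0.1, -2.8]
grip_width: 0.0391
```

Emit:
jog_arm([
  {"linear": [0.001, 0, 0], "turn": [0, 0, 0], "fingers": 0.3},
  {"linear": [0.001, 0, 0], "turn": [0, 0, 0], "fingers": 0.3},
  {"linear": [0, 0, 0], "turn": [0, 0, 0], "fingers": 0.3},
])

```text
time_s: 14.12
tcp_pos: [0.5288, 0.0784, 0.2446]
tool_rot: [[-0.065, 0.912, 0.405], [0.998, 0.06, 0.026], [-0.0, 0.406, -0.914]]
ft_force: [-1.5, 0.1, -2.5]
grip_width: 0.0388
```

```bash
python3 ins.py .6176 .0844 .2278
```

```text
lin [-0.0131 -0.0007  0.0008] rot [ 0.0002 -0.0013  0.0005]
lin [-0.0066 -0.0003  0.0008] rot [ 0.0002 -0.0013  0.0005]
lin [-0.0011  0.0001  0.0008] rot [ 0.0002 -0.0013  0.0005]
```

Emit:
jog_arm([
  {"linear": [0.001, 0, 0.0005], "turn": [0, 0, 0], "fingers": 0.3},
  {"linear": [0.0007, 0, 0], "turn": [0, 0, 0], "fingers": 0.3},
  {"linear": [0, 0, 0], "turn": [0, 0, 0], "fingers": 0.3},
])

```text
time_s: 14.37
tcp_pos: [0.5297, 0.0783, 0.2445]
tool_rot: [[-0.066, 0.913, 0.403], [0.998, 0.06, 0.026], [-0.0, 0.403, -0.915]]
ft_force: [-8.3, 0.3, -0.4]
grip_width: 0.0385
```

```bash
python3 ins.py .6176 .0844 .2278; python3 -c "
from rock import *
rock((.6192,.0844),.066,.2278,g=-.5)"
```

```text
lin [-0.014  -0.0006  0.0009] rot [ 0.0003 -0.0036  0.0003]
lin [-0.0075 -0.0002  0.0009] rot [ 0.0003 -0.0036  0.0003]
lin [-0.002   0.0002  0.0009] rot [ 0.0003 -0.0036  0.0003]
[0.5297 0.0785 0.2456]
21.0 [0.011  0.0007 0.0034] [-0.0035  0.0522 -0.    ]
18.0 [0.0111 0.0007 0.0028] [-0.0035  0.0522  0.    ]
15.0 [0.0113 0.0007 0.0022] [-0.0035  0.0522 -0.    ]
12.0 [0.0114 0.0008 0.0016] [-0.0035  0.0522  0.    ]
9.0 [0.0114 0.0008 0.001 ] [-0.0035  0.0522  0.    ]
6.0 [0.0114 0.0008 0.0004] [-0.0035  0.0522 -0.    ]
3.0 [ 0.0114  0.0008 -0.0002] [-0.0035  0.0522  0.    ]
0.0 [ 0.0114  0.0008 -0.0008] [-0.0035  0.0522 -0.    ]
final [0.6202 0.0845 0.2558]
```

Emit:
jog_arm([
  {"linear": [0.011, 0.0007, 0.0038], "turn": [-0.0035, 0.0522, 0], "fingers": 0.3},
  {"linear": [0.0111, 0.0007, 0.003], "turn": [-0.0035, 0.0522, 0], "fingers": 0.3},
  {"linear": [0.0111, 0.0007, 0.0022], "turn": [-0.0035, 0.0522, 0], "fingers": 0.3},
  {"linear": [0.0112, 0.0008, 0.0016], "turn": [-0.0035, 0.0522, 0], "fingers": 0.3},
  {"linear": [0.0112, 0.0008, 0.001], "turn": [-0.0035, 0.0522, 0], "fingers": 0.3},
  {"linear": [0.0112, 0.0008, 0.0004], "turn": [-0.0035, 0.0522, 0], "fingers": 0.3},
  {"linear": [0.0112, 0.0008, -0.0004], "turn": [-0.0035, 0.0522, 0], "fingers": 0.3},
  {"linear": [0.0112, 0.0008, -0.001], "turn": [-0.0035, 0.0522, 0], "fingers": 0.3},
  {"linear": [0, 0, 0], "turn": [0, 0, 0], "fingers": 0.3},
  {"linear": [0, 0, 0], "turn": [0, 0, 0], "fingers": 0.3},
])

```text
time_s: 15.2
tcp_pos: [0.6198, 0.0843, 0.2558]
tool_rot: [[-0.065, 0.998, -0.003], [0.998, 0.065, -0.001], [-0.001, -0.003, -1.0]]
ft_force: [-9.7, -1.5, 7.9]
grip_width: 0.0387
```

```bash
python3 held.py blue; python3 -c "
from h import *
from rig import arm
print(arm.observe()['moment'])
s=snap('scene'); crop(s,290,180,410,300,6,'s12')"
```

```text
tool x off, tool y off, L, pitch: [-0.0014 -0.0009  0.2294  0.0012] iou 0.974
[-0.27474554  2.05985058 -0.10955611]
```

View pics/s12.png

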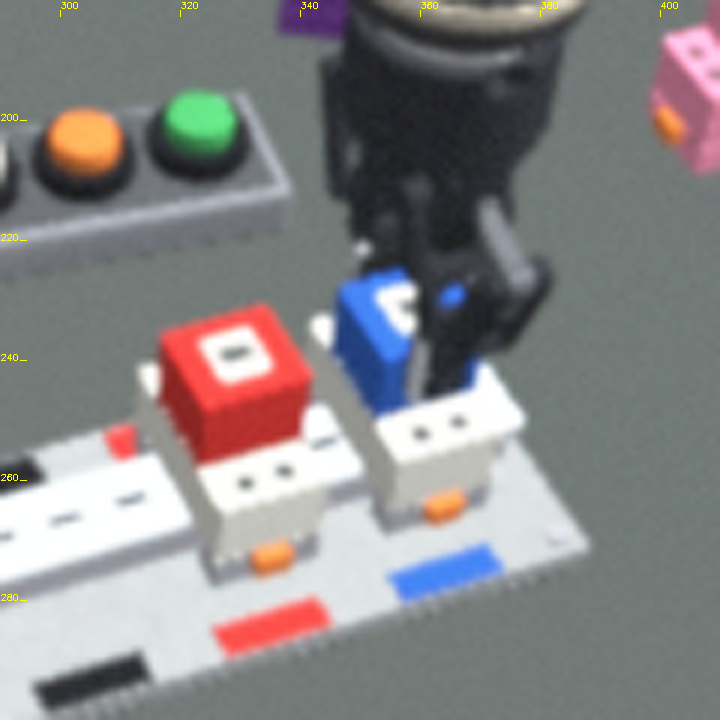

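Emit:
jog_arm([
  {"linear": [0.002, 0, -0.001], "turn": [-0.0007, 0.01, 0], "fingers": 0.3},
  {"linear": [0, 0, -0.0015], "turn": [0, 0, 0], "fingers": 0.3},
  {"linear": [0, 0, 0], "turn": [0, 0, 0], "fingers": 0.3},
  {"linear": [0, 0, 0], "turn": [0, 0, 0], "fingers": 0.3},
])

```text
time_s: 15.63
tcp_pos: [0.6213, 0.0843, 0.2557]
tool_rot: [[-0.066, 0.998, -0.01], [0.998, 0.066, -0.001], [-0.001, -0.01, -1.0]]
ft_force: [-19.5, -2.1, 34.2]
grip_width: 0.0384
```

Emit:
jog_arm([
  {"linear": [-0.003, 0, 0.0025], "turn": [0.0007, -0.01, 0], "fingers": 0.3},
  {"linear": [0, 0, 0], "turn": [0, 0, 0], "fingers": 0.3},
  {"linear": [0, 0, 0], "turn": [0, 0, 0], "fingers": 0.7},
  {"linear": [0, 0, 0], "turn": [0, 0, 0], "fingers": 0.7},
  {"linear": [0, 0, 0], "turn": [0, 0, 0], "fingers": 0.7},
  {"linear": [0, 0, 0.02], "turn": [0, 0, 0], "fingers": 0.7},
  {"linear": [0, 0, 0.04], "turn": [0, 0, 0], "fingers": 0.7},
  {"linear": [0, 0, 0.04], "turn": [0, 0, 0], "fingers": 0.7},
  {"linear": [-0.02, 0.03, 0.03], "turn": [0, 0, 0], "fingers": 0.7},
  {"linear": [-0.02, 0.04, 0], "turn": [0, 0, 0.02], "fingers": 0.7},
])

```text
time_s: 16.47
tcp_pos: [0.5836, 0.1472, 0.3885]
tool_rot: [[-0.081, 0.997, 0.008], [0.997, 0.081, 0.001], [0.0, 0.008, -1.0]]
ft_force: [0.6, 1.1, 0.1]
grip_width: 0.0598
```

Emit:
jog_arm([
  {"linear": [0, 0.033, 0], "turn": [0, 0, 0.014], "fingers": 0.7},
  {"linear": [0, 0.033, 0], "turn": [0, 0, 0.014], "fingers": 0.7},
  {"linear": [0, 0.033, 0], "turn": [0, 0, 0.014], "fingers": 0.7},
  {"linear": [0, 0.033, 0], "turn": [0, 0, 0.014], "fingers": 0.7},
  {"linear": [0, 0.033, -0.01], "turn": [0, 0, 0.014], "fingers": 0.7},
  {"linear": [0, 0.033, -0.02], "turn": [0, 0, 0.014], "fingers": 0.7},
  {"linear": [0, 0.033, -0.03], "turn": [0, 0, 0.014], "fingers": 0.7},
  {"linear": [0, 0.033, -0.03], "turn": [0, 0, 0.014], "fingers": 0.7},
  {"linear": [0, 0, 0], "turn": [0, 0, 0], "fingers": 0.7},
  {"linear": [0, 0, 0], "turn": [0, 0, 0], "fingers": 0.7},
])

```text
time_s: 17.3
tcp_pos: [0.5816, 0.4093, 0.294]
tool_rot: [[-0.199, 0.98, -0.003], [0.98, 0.199, -0.003], [-0.002, -0.004, -1.0]]
ft_force: [-0.1, -1.1, 1.9]
grip_width: 0.0599
```

Run:
```python
from seat import *
w=snap("wrist","w13"); print(w["s"]["tcp_pos"],w["s"]["tool_rot"].round(3))
print(fitmod([w],"black",(.579,.42,.19),.022))
a=snap("scene");b=snap("side")
p0=(.6185,.085,.066,.028,0)
for n,d in(("scene",[a]),("side",[b])): print(n,seat(d,"blue",p0,(0,1,2)), seat(d,"blue",p0,(0,1,3,4)))
crop(a,290,180,410,300,6,"s13");crop(b,150,170,270,270,6,"b13")
```

```text
[0.58163222 0.4093427  0.29403767] [[-0.199  0.98  -0.003]
 [ 0.98   0.199 -0.003]
 [-0.002 -0.004 -1.   ]]
(array([0.57643903, 0.41819439, 0.20049243]), np.float64(0.918523307571758))
scene (array([0.6156, 0.0892, 0.0564, 0.028 , 0.    ]), np.float64(0.853)) (array([ 0.6044,  0.1074,  0.066 , -0.005 ,  0.3134]), np.float64(0.917))
side (array([0.6206, 0.0859, 0.1377, 0.028 , 0.    ]), np.float64(0.911)) (array([ 0.6197,  0.0859,  0.066 ,  0.0289, -0.0022]), np.float64(0.899))
```

View pics/w13.png

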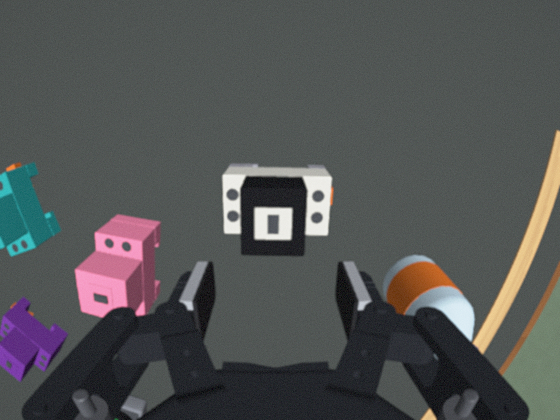

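View pics/s13.png

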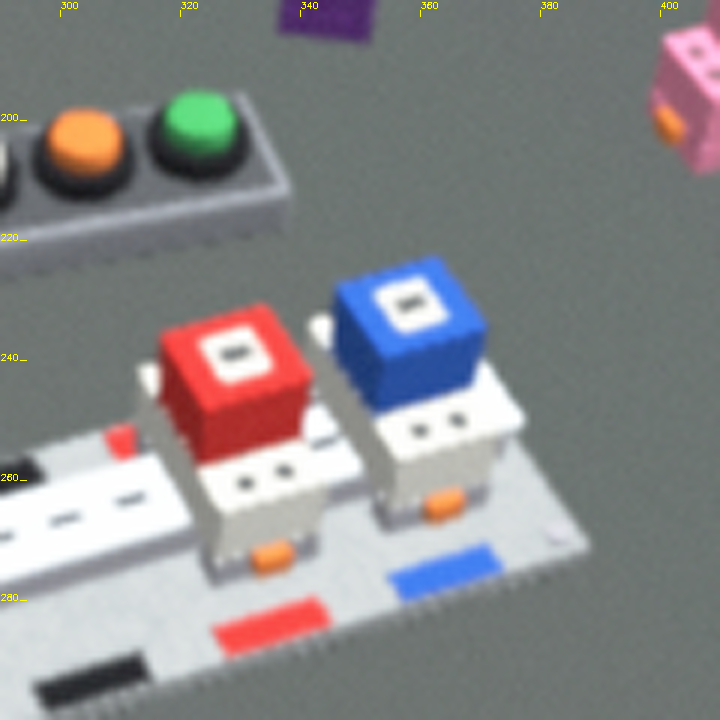

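View pics/b13.png

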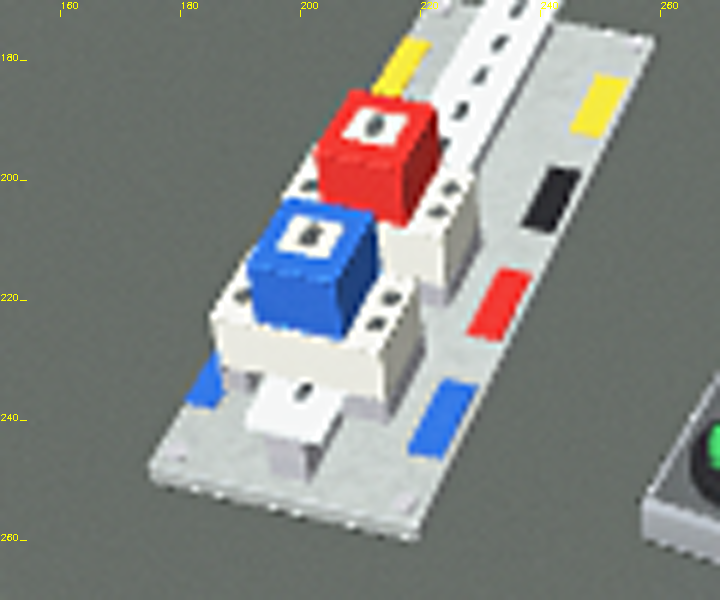

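Emit:
jog_arm([
  {"linear": [-0.005, 0.009, -0.02], "turn": [0, 0, 0], "fingers": 0.7},
  {"linear": [0, 0, -0.03], "turn": [0, 0, 0], "fingers": 0.7},
  {"linear": [0, 0, -0.02], "turn": [0, 0, 0], "fingers": 0.7},
  {"linear": [0, 0, 0], "turn": [0, 0, 0], "fingers": 0.7},
  {"linear": [0, 0, 0], "turn": [0, 0, 0], "fingers": 0.3},
  {"linear": [0, 0, 0], "turn": [0, 0, 0], "fingers": 0.3},
  {"linear": [0, 0, 0], "turn": [0, 0, 0], "fingers": 0.3},
  {"linear": [0, 0, 0], "turn": [0, 0, 0], "fingers": 0.3},
  {"linear": [0, 0, 0], "turn": [0, 0, 0], "fingers": 0.3},
])

```text
time_s: 18.2
tcp_pos: [0.5781, 0.4171, 0.229]
tool_rot: [[-0.196, 0.981, 0.003], [0.981, 0.196, 0.001], [0.0, 0.003, -1.0]]
ft_force: [-1.9, -3.1, 9.5]
grip_width: 0.0388
```

```bash
python3 -c "
from rig import arm; s=arm.observe(); print(s['tcp_pos'],s['tool_rot'].round(4))
from h import *
snap('wrist','w14')"
```

```text
[0.57808135 0.41710418 0.22904064] [[-1.961e-01  9.806e-01  2.800e-03]
 [ 9.806e-01  1.961e-01  8.000e-04]
 [ 3.000e-04  2.900e-03 -1.000e+00]]
```

View pics/w14.png

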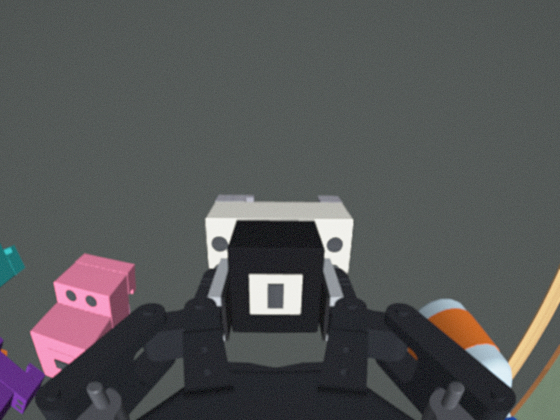

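Emit:
jog_arm([
  {"linear": [0, 0, 0.02], "turn": [0, 0, 0], "fingers": 0.3},
  {"linear": [0, 0, 0.03], "turn": [0, 0, 0], "fingers": 0.3},
  {"linear": [0, 0, 0.03], "turn": [0, 0, 0], "fingers": 0.3},
  {"linear": [0, 0, 0.02], "turn": [0, 0, 0], "fingers": 0.3},
  {"linear": [0, 0, 0], "turn": [0, 0, 0], "fingers": 0.3},
  {"linear": [0, 0, 0], "turn": [0, 0, 0], "fingers": 0.3},
])

```text
time_s: 18.75
tcp_pos: [0.5778, 0.4172, 0.3286]
tool_rot: [[-0.196, 0.981, 0.003], [0.981, 0.196, 0.001], [0.001, 0.003, -1.0]]
ft_force: [0.7, -0.2, -2.4]
grip_width: 0.0391
```

Run:
```python
from plan import *
w=snap("wrist","w15")
d=dict(w); d["C"]=w["hand_eye"][:3,3]; d["Rc"]=w["hand_eye"][:3,:3]
print("red",back(d,[[275,308]],.2245-.08),"black",back(d,[[275,294]],.229-.08))
yo=.001
t,R=tcp_for((.6285,-.0645),.066,np.radians(24),11,8.8-11*.445,.229,dz=.06); print(t); delta(t,R)
```

```text
red [[-0.00189998 -0.00074678  0.1445    ]] black [[ 0.00241445 -0.00075241  0.149     ]]
[ 0.52606394 -0.07127061  0.30648167]
lin [-0.0515 -0.4883 -0.0204] rot [ 0.0554 -0.4149 -0.1296]
```

Emit:
jog_arm([
  {"linear": [-0.004, -0.02, 0.035], "turn": [0, 0, 0], "fingers": 0.3},
  {"linear": [-0.004, -0.04, 0.035], "turn": [0, 0, 0], "fingers": 0.3},
  {"linear": [-0.004, -0.04, 0], "turn": [0, 0, -0.0143], "fingers": 0.3},
  {"linear": [-0.004, -0.04, 0], "turn": [0, 0, -0.0143], "fingers": 0.3},
  {"linear": [-0.004, -0.04, 0], "turn": [0, 0, -0.0143], "fingers": 0.3},
  {"linear": [-0.004, -0.04, 0], "turn": [0, 0, -0.0143], "fingers": 0.3},
  {"linear": [-0.004, -0.04, 0], "turn": [0, 0, -0.0143], "fingers": 0.3},
  {"linear": [-0.004, -0.04, 0], "turn": [0, 0, -0.0143], "fingers": 0.3},
  {"linear": [-0.004, -0.04, 0], "turn": [0, 0, -0.0143], "fingers": 0.3},
  {"linear": [-0.004, -0.04, 0], "turn": [0, 0, -0.0143], "fingers": 0.3},
])

```text
time_s: 19.63
tcp_pos: [0.5373, 0.0439, 0.3878]
tool_rot: [[-0.083, 0.997, -0.002], [0.997, 0.083, -0.001], [-0.001, -0.002, -1.0]]
ft_force: [1.3, -0.8, -2.0]
grip_width: 0.0389
```

Emit:
jog_arm([
  {"linear": [-0.004, -0.04, 0], "turn": [0, 0, -0.0143], "fingers": 0.3},
  {"linear": [-0.004, -0.04, 0], "turn": [0, 0, 0], "fingers": 0.3},
  {"linear": [-0.004, -0.02, 0], "turn": [0.0051, -0.0775, 0], "fingers": 0.3},
  {"linear": [0, 0, 0], "turn": [0.0051, -0.0775, 0], "fingers": 0.3},
  {"linear": [0, 0, 0], "turn": [0.0051, -0.0775, 0], "fingers": 0.3},
  {"linear": [0, 0, 0], "turn": [0.0051, -0.0775, 0], "fingers": 0.3},
  {"linear": [0, 0, 0], "turn": [0.0051, -0.0775, 0], "fingers": 0.3},
  {"linear": [0, 0, 0], "turn": [0, 0, 0], "fingers": 0.3},
  {"linear": [0, 0, 0], "turn": [0, 0, 0], "fingers": 0.3},
])

```text
time_s: 20.38
tcp_pos: [0.5252, -0.0542, 0.3881]
tool_rot: [[-0.068, 0.925, 0.374], [0.998, 0.064, 0.024], [-0.002, 0.375, -0.927]]
ft_force: [0.4, 0.6, -1.7]
grip_width: 0.0392
```

```bash
python3 ins.py .628 -.0659 .229
```

```text
lin [ 0.0003 -0.0184 -0.1416] rot [ 0.004  -0.0342 -0.0022]
lin [ 0.0069 -0.018  -0.1416] rot [ 0.004  -0.0342 -0.0022]
lin [ 0.0124 -0.0176 -0.1416] rot [ 0.004  -0.0342 -0.0022]
```

Emit:
jog_arm([
  {"linear": [-0.001, -0.0184, 0], "turn": [0.004, -0.034, -0.002], "fingers": 0.3},
  {"linear": [0, 0, -0.03], "turn": [0, 0, 0], "fingers": 0.3},
  {"linear": [0, 0, -0.035], "turn": [0, 0, 0], "fingers": 0.3},
  {"linear": [0, 0, -0.03], "turn": [0, 0, 0], "fingers": 0.3},
  {"linear": [0, 0, -0.02], "turn": [0, 0, 0], "fingers": 0.3},
  {"linear": [0, 0, 0], "turn": [0, 0, 0], "fingers": 0.3},
  {"linear": [0, 0, 0], "turn": [0, 0, 0], "fingers": 0.3},
  {"linear": [0, 0, 0], "turn": [0, 0, 0], "fingers": 0.3},
])

```text
time_s: 21.05
tcp_pos: [0.5261, -0.0727, 0.2751]
tool_rot: [[-0.067, 0.91, 0.409], [0.998, 0.061, 0.027], [-0.0, 0.41, -0.912]]
ft_force: [-0.5, -0.6, -1.1]
grip_width: 0.039
```

```bash
python3 ins.py .628 -.0659 .229;  python3 - <<'E'
from h import *
s=snap("scene"); crop(s,240,180,360,300,6,"s16")
E
```

```text
lin [-0.0005  0.     -0.0286] rot [ 0.0002  0.0034 -0.0006]
lin [ 0.006   0.0005 -0.0286] rot [ 0.0002  0.0034 -0.0006]
lin [ 0.0115  0.0008 -0.0286] rot [ 0.0002  0.0034 -0.0006]
```

View pics/s16.png

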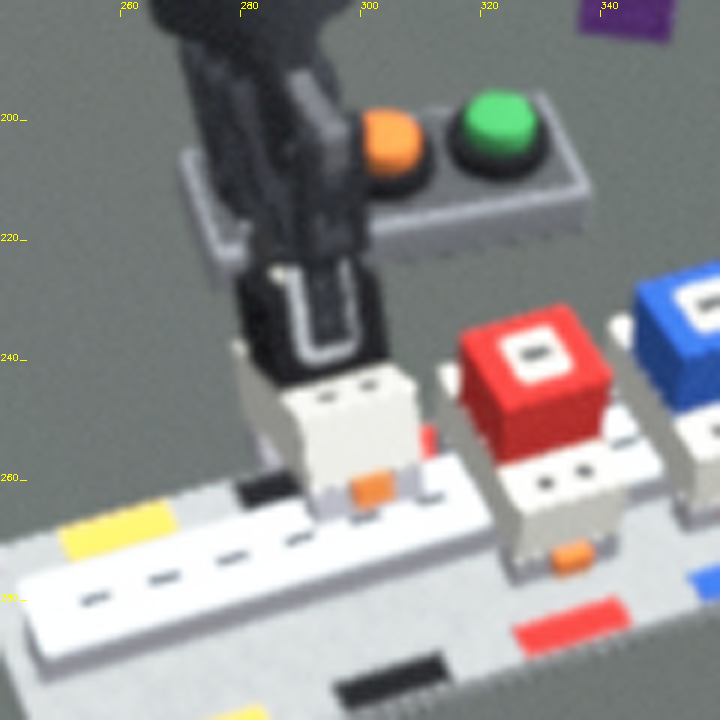

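Emit:
jog_arm([
  {"linear": [-0.0005, 0, -0.015], "turn": [0, 0.002, 0], "fingers": 0.3},
  {"linear": [0, 0, -0.013], "turn": [0, 0, 0], "fingers": 0.3},
  {"linear": [0, 0, 0], "turn": [0, 0, 0], "fingers": 0.3},
  {"linear": [0, 0, 0], "turn": [0, 0, 0], "fingers": 0.3},
  {"linear": [0, 0, 0], "turn": [0, 0, 0], "fingers": 0.3},
])

```text
time_s: 21.52
tcp_pos: [0.5254, -0.0727, 0.2474]
tool_rot: [[-0.066, 0.91, 0.409], [0.998, 0.061, 0.027], [-0.0, 0.409, -0.912]]
ft_force: [0.4, -1.0, -2.0]
grip_width: 0.0388
```

```bash
python3 ins.py .628 -.0659 .229
```

```text
lin [ 0.0002  0.     -0.0009] rot [ 0.0003  0.003  -0.0005]
lin [ 0.0067  0.0005 -0.0009] rot [ 0.0003  0.003  -0.0005]
lin [ 0.0122  0.0008 -0.0009] rot [ 0.0003  0.003  -0.0005]
```

Emit:
jog_arm([
  {"linear": [0.002, 0.0002, -0.0011], "turn": [0, 0.003, 0], "fingers": 0.3},
  {"linear": [0.0035, 0.0003, 0], "turn": [0, 0, 0], "fingers": 0.3},
  {"linear": [0.0035, 0.0003, 0], "turn": [0, 0, 0], "fingers": 0.3},
  {"linear": [0, 0, 0], "turn": [0, 0, 0], "fingers": 0.3},
  {"linear": [0, 0, 0], "turn": [0, 0, 0], "fingers": 0.3},
])

```text
time_s: 21.93
tcp_pos: [0.5341, -0.0718, 0.2449]
tool_rot: [[-0.067, 0.912, 0.405], [0.998, 0.061, 0.027], [0.0, 0.405, -0.914]]
ft_force: [-0.9, 0.4, -3.0]
grip_width: 0.0391
```

Emit:
jog_arm([
  {"linear": [0.0015, 0.0001, 0], "turn": [0, 0, 0], "fingers": 0.3},
  {"linear": [0.001, 0, 0], "turn": [0, 0, 0], "fingers": 0.3},
  {"linear": [0, 0, 0], "turn": [0, 0, 0], "fingers": 0.3},
])

```text
time_s: 22.18
tcp_pos: [0.5364, -0.0717, 0.2448]
tool_rot: [[-0.066, 0.912, 0.404], [0.998, 0.061, 0.027], [0.0, 0.405, -0.914]]
ft_force: [-0.4, -1.3, -2.5]
grip_width: 0.0388
```

```bash
python3 ins.py .628 -.0659 .229
```

```text
lin [-0.0109 -0.0009  0.0017] rot [ 0.     -0.0016 -0.0005]
lin [-0.0043 -0.0005  0.0017] rot [ 0.     -0.0016 -0.0005]
lin [ 0.0011 -0.0001  0.0017] rot [ 0.     -0.0016 -0.0005]
```

Emit:
jog_arm([
  {"linear": [0.001, 0, 0.0012], "turn": [0, 0, 0], "fingers": 0.3},
  {"linear": [0.001, 0, 0], "turn": [0, 0, 0], "fingers": 0.3},
  {"linear": [0, 0, 0], "turn": [0, 0, 0], "fingers": 0.3},
])

```text
time_s: 22.43
tcp_pos: [0.5379, -0.0717, 0.2456]
tool_rot: [[-0.066, 0.913, 0.403], [0.998, 0.061, 0.027], [0.0, 0.404, -0.915]]
ft_force: [-4.3, -0.8, -1.4]
grip_width: 0.0393
```

Emit:
jog_arm([
  {"linear": [0.001, 0, 0], "turn": [0, 0, 0], "fingers": 0.3},
  {"linear": [0.001, 0, 0], "turn": [0, 0, 0], "fingers": 0.3},
  {"linear": [0, 0, 0], "turn": [0, 0, 0], "fingers": 0.3},
])

```text
time_s: 22.68
tcp_pos: [0.539, -0.0717, 0.2453]
tool_rot: [[-0.066, 0.914, 0.401], [0.998, 0.06, 0.027], [0.0, 0.402, -0.916]]
ft_force: [-17.7, -1.2, 9.1]
grip_width: 0.0388
```

```bash
python3 ins.py .628 -.0659 .229
```

```text
lin [-0.0134 -0.0009  0.0012] rot [-0.     -0.0051 -0.    ]
lin [-0.0069 -0.0005  0.0012] rot [-0.     -0.0051 -0.    ]
lin [-0.0014 -0.0001  0.0012] rot [-0.     -0.0051 -0.    ]
```

Emit:
jog_arm([
  {"linear": [0.0102, 0.0007, 0.0042], "turn": [-0.0035, 0.0522, 0], "fingers": 0.3},
  {"linear": [0.0111, 0.0007, 0.0032], "turn": [-0.0035, 0.0522, 0], "fingers": 0.3},
  {"linear": [0.0111, 0.0007, 0.0023], "turn": [-0.0035, 0.0522, 0], "fingers": 0.3},
  {"linear": [0.0112, 0.0008, 0.0016], "turn": [-0.0035, 0.0522, 0], "fingers": 0.3},
  {"linear": [0.0112, 0.0008, 0.001], "turn": [-0.0035, 0.0522, 0], "fingers": 0.3},
  {"linear": [0.0112, 0.0008, 0.0004], "turn": [-0.0035, 0.0522, 0], "fingers": 0.3},
  {"linear": [0.0112, 0.0008, -0.0004], "turn": [-0.0035, 0.0522, 0], "fingers": 0.3},
  {"linear": [0.0112, 0.0008, -0.001], "turn": [-0.0035, 0.0522, 0], "fingers": 0.3},
  {"linear": [0, 0, 0], "turn": [0, 0, 0], "fingers": 0.3},
  {"linear": [0, 0, 0], "turn": [0, 0, 0], "fingers": 0.3},
])

```text
time_s: 23.52
tcp_pos: [0.6289, -0.0656, 0.2571]
tool_rot: [[-0.066, 0.998, -0.003], [0.998, 0.066, -0.0], [-0.0, -0.003, -1.0]]
ft_force: [-7.5, -0.3, 3.4]
grip_width: 0.0388
```

```bash
python3 -c "
from rock import *
t,R=tcp_for((.6285,-.0659),.066,0,-.5,10,.229); delta(t,R); print(arm.observe()['moment'])
s=snap('scene'); crop(s,240,180,360,300,6,'s17')
snap('wrist','w17')"
```

```text
lin [ 0.0006 -0.0002 -0.0001] rot [ 0.0003 -0.0033 -0.0005]
[-0.07563726  1.94408059  0.06326648]
```

View pics/s17.png

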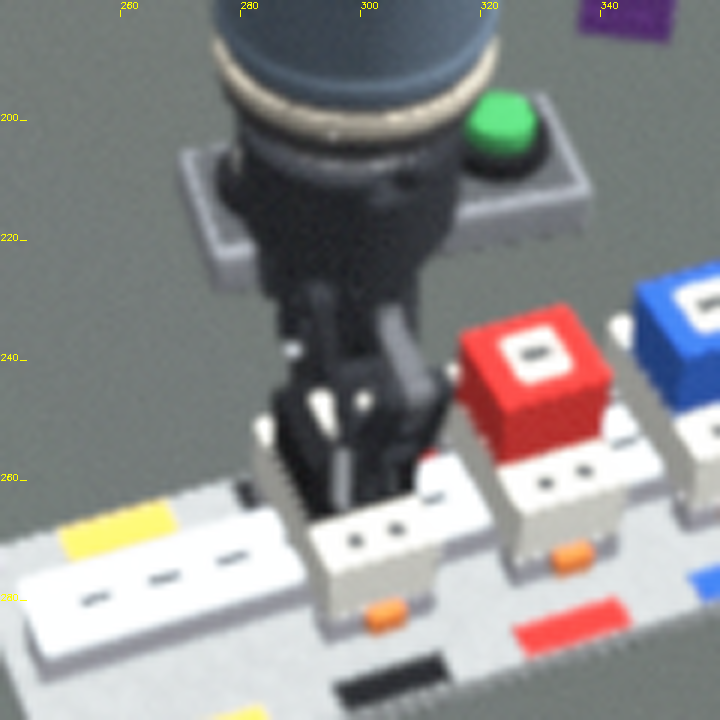

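View pics/w17.png

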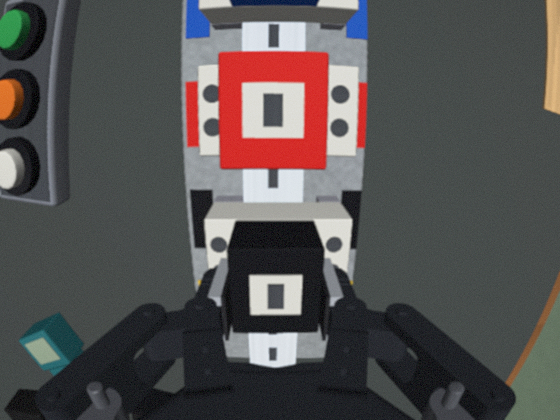

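Emit:
jog_arm([
  {"linear": [0.002, 0, -0.001], "turn": [-0.0007, 0.01, 0], "fingers": 0.3},
  {"linear": [0, 0, -0.0018], "turn": [0, 0, 0], "fingers": 0.3},
  {"linear": [0, 0, 0], "turn": [0, 0, 0], "fingers": 0.3},
  {"linear": [0, 0, 0], "turn": [0, 0, 0], "fingers": 0.3},
])

```text
time_s: 23.95
tcp_pos: [0.6304, -0.0656, 0.2569]
tool_rot: [[-0.066, 0.998, -0.01], [0.998, 0.066, -0.001], [-0.0, -0.01, -1.0]]
ft_force: [-18.9, 1.4, 34.6]
grip_width: 0.0387
```

Emit:
jog_arm([
  {"linear": [-0.003, 0, 0.0027], "turn": [0.0007, -0.01, 0], "fingers": 0.3},
  {"linear": [0, 0, 0], "turn": [0, 0, 0], "fingers": 0.3},
  {"linear": [0, 0, 0], "turn": [0, 0, 0], "fingers": 0.7},
  {"linear": [0, 0, 0], "turn": [0, 0, 0], "fingers": 0.7},
  {"linear": [0, 0, 0], "turn": [0, 0, 0], "fingers": 0.7},
  {"linear": [0, 0, 0.02], "turn": [0, 0, 0], "fingers": 0.7},
  {"linear": [0, 0, 0.04], "turn": [0, 0, 0], "fingers": 0.7},
  {"linear": [0, 0, 0.04], "turn": [0, 0, 0], "fingers": 0.7},
  {"linear": [0, -0.02, 0.03], "turn": [0, 0, 0], "fingers": 0.7},
  {"linear": [0, -0.03, 0], "turn": [0, 0, 0], "fingers": 0.7},
])

```text
time_s: 24.78
tcp_pos: [0.6286, -0.1144, 0.3943]
tool_rot: [[-0.069, 0.998, 0.008], [0.998, 0.069, -0.001], [-0.002, 0.008, -1.0]]
ft_force: [1.3, -1.4, 0.1]
grip_width: 0.0594
```

Emit:
jog_arm([
  {"linear": [0, -0.03, 0], "turn": [0, 0, 0], "fingers": 0.7},
  {"linear": [0, 0, 0], "turn": [0, 0, 0], "fingers": 0.7},
  {"linear": [0, 0, 0], "turn": [0, 0, 0], "fingers": 0.7},
])

```text
time_s: 25.03
tcp_pos: [0.6277, -0.147, 0.387]
tool_rot: [[-0.064, 0.998, -0.001], [0.998, 0.064, -0.0], [-0.0, -0.001, -1.0]]
ft_force: [-0.4, 0.9, -0.2]
grip_width: 0.0596
```

Run:
```python
from seat import *
w=snap("wrist","w18"); print(w["s"]["tcp_pos"])
a=snap("scene");b=snap("side")
crop(a,230,180,410,320,4,"s18");crop(b,160,160,280,270,6,"b18")
for k,p0 in(("black",(.628,-.061,.066,.028,0)),("red",(.622,.013,.066,.028,0)),("blue",(.6185,.085,.066,.028,0))):
  for n,d in(("scene",[a]),("side",[b]),("w",[w])):
    try: print(k,n,seat(d,k,p0,(0,1,2)), seat(d,k,p0,(0,1,3,4)))
    except Exception as e: print(k,n,e)
```

```text
[ 0.62771312 -0.14704085  0.38702398]
black scene (array([ 0.6272, -0.0617, -0.1757,  0.028 ,  0.    ]), np.float64(0.395)) (array([ 0.5447, -0.0072,  0.066 , -0.1201,  0.9055]), np.float64(0.608))
black side (array([ 0.6285, -0.0621,  0.2086,  0.028 ,  0.    ]), np.float64(0.811)) (array([ 0.6492, -0.0735,  0.066 ,  0.0195,  0.2255]), np.float64(0.832))
black w (array([ 0.625 , -0.0639,  0.0842,  0.028 ,  0.    ]), np.float64(0.872)) (array([ 0.6274, -0.0625,  0.066 ,  0.012 ,  0.0164]), np.float64(0.983))
red scene (array([0.6201, 0.0159, 0.0547, 0.028 , 0.    ]), np.float64(0.895)) (array([0.621 , 0.0159, 0.066 , 0.0276, 0.0092]), np.float64(0.895))
red side (array([0.6255, 0.0131, 0.0808, 0.028 , 0.    ]), np.float64(0.903)) (array([ 0.6245,  0.014 ,  0.066 ,  0.0288, -0.0081]), np.float64(0.9))
red w operands could not be broadcast together with shapes (55,78) (0,78) 
blue scene (array([0.6154, 0.0885, 0.0583, 0.028 , 0.    ]), np.float64(0.853)) (array([ 0.6174,  0.0875,  0.066 ,  0.0302, -0.0203]), np.float64(0.845))
blue side (array([0.6207, 0.0856, 0.1501, 0.028 , 0.    ]), np.float64(0.915)) (array([ 0.6201,  0.0863,  0.066 ,  0.0284, -0.0046]), np.float64(0.901))
blue w max() iterable argument is empty
```

View pics/w18.png

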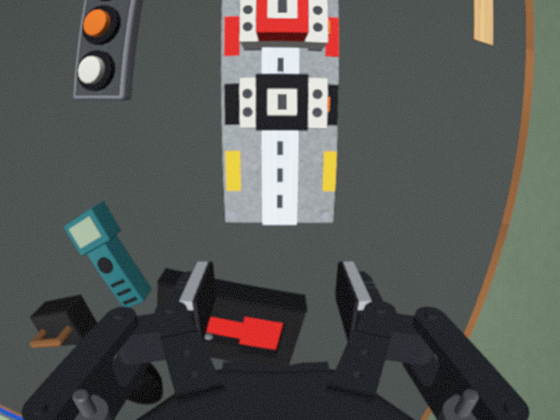

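View pics/s18.png

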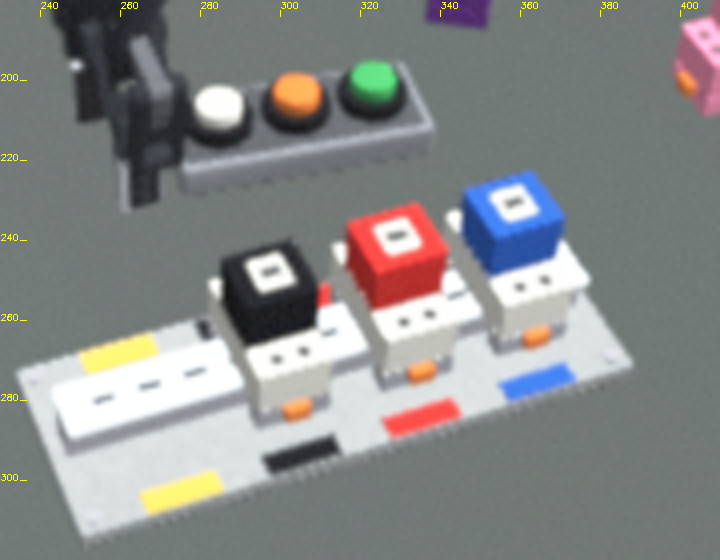

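View pics/b18.png

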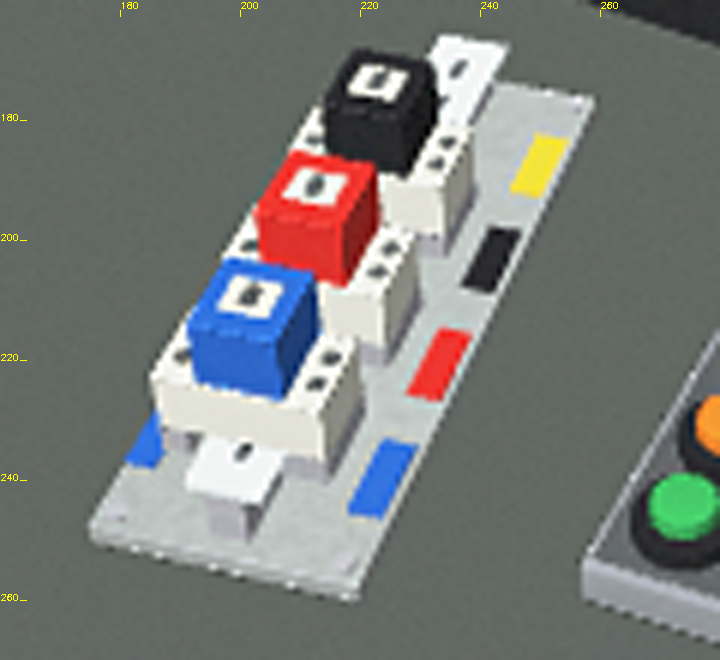

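Emit:
jog_arm([
  {"linear": [0.006, 0.0425, 0], "turn": [0, 0, 0], "fingers": 0},
  {"linear": [0.006, 0.0416, 0], "turn": [0, 0, 0], "fingers": 0},
  {"linear": [0, 0, -0.03], "turn": [0, 0, 0], "fingers": 0},
  {"linear": [0, 0, -0.035], "turn": [0, 0, 0], "fingers": 0},
  {"linear": [0, 0, -0.03], "turn": [0, 0, 0], "fingers": 0},
  {"linear": [0, 0, 0], "turn": [0, 0, 0], "fingers": 0},
  {"linear": [0, 0, 0], "turn": [0, 0, 0], "fingers": 0},
  {"linear": [0, 0, 0], "turn": [0, 0, 0], "fingers": 0},
])

```text
out of range; nothing moved
```

Run:
```python
from h import *
print(arm.observe()["tcp_pos"]); a=snap("scene"); crop(a,230,160,410,300,4,"s19");b=snap("side"); crop(b,160,130,280,240,6,"b19")
```

```text
[ 0.62779415 -0.14491349  0.38707555]
```

View pics/s19.png

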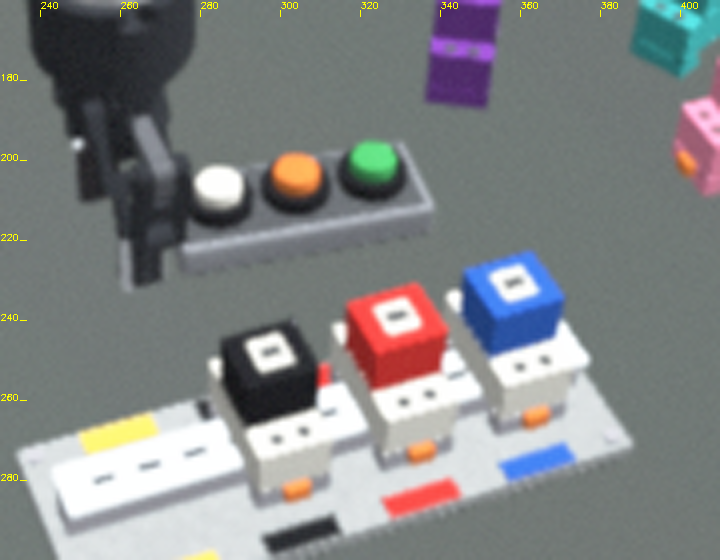

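View pics/b19.png

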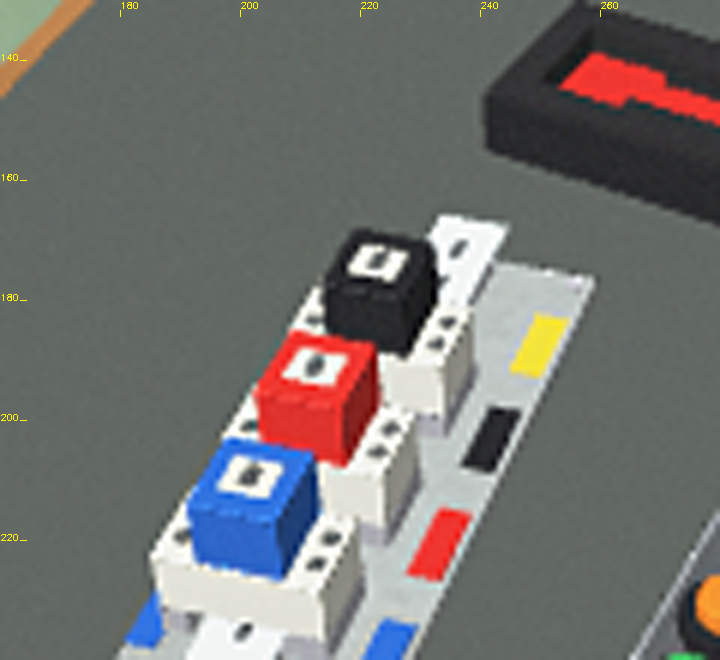

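Emit:
jog_arm([
  {"linear": [0.004, 0.03, 0], "turn": [0, 0, 0], "fingers": 0},
  {"linear": [0.004, 0.03, 0], "turn": [0, 0, 0], "fingers": 0},
  {"linear": [0.004, 0.023, -0.01], "turn": [0, 0, 0], "fingers": 0},
  {"linear": [0, 0, -0.03], "turn": [0, 0, 0], "fingers": 0},
  {"linear": [0, 0, -0.03], "turn": [0, 0, 0], "fingers": 0},
  {"linear": [0, 0, -0.025], "turn": [0, 0, 0], "fingers": 0},
  {"linear": [0, 0, 0], "turn": [0, 0, 0], "fingers": 0},
  {"linear": [0, 0, 0], "turn": [0, 0, 0], "fingers": 0},
])

```text
time_s: 25.95
tcp_pos: [0.6393, -0.062, 0.2919]
tool_rot: [[-0.067, 0.998, -0.003], [0.998, 0.067, 0.0], [0.0, -0.003, -1.0]]
ft_force: [0.5, 0.6, 0.4]
grip_width: 0.0001
```

Emit:
jog_arm([
  {"linear": [0, 0, -0.003], "turn": [0, 0, 0], "fingers": 0},
  {"linear": [0, 0, -0.003], "turn": [0, 0, 0], "fingers": 0},
  {"linear": [0, 0, -0.002], "turn": [0, 0, 0], "fingers": 0},
  {"linear": [0, 0, 0], "turn": [0, 0, 0], "fingers": 0},
])

```text
time_s: 26.28
tcp_pos: [0.6398, -0.0627, 0.2846]
tool_rot: [[-0.066, 0.998, -0.0], [0.998, 0.066, -0.0], [-0.0, -0.001, -1.0]]
ft_force: [0.2, -0.2, 0.2]
grip_width: -0.0003
```

Emit:
jog_arm([
  {"linear": [0, 0, -0.003], "turn": [0, 0, 0], "fingers": 0},
  {"linear": [0, 0, -0.002], "turn": [0, 0, 0], "fingers": 0},
  {"linear": [0, 0, 0], "turn": [0, 0, 0], "fingers": 0},
])

```text
time_s: 26.53
tcp_pos: [0.6405, -0.0627, 0.2813]
tool_rot: [[-0.066, 0.998, 0.003], [0.998, 0.066, -0.0], [-0.001, 0.003, -1.0]]
ft_force: [-1.0, 0.4, 18.8]
grip_width: -0.0001
```

Emit:
jog_arm([
  {"linear": [0, 0, -0.001], "turn": [0, 0, 0], "fingers": 0},
  {"linear": [0, 0, -0.0007], "turn": [0, 0, 0], "fingers": 0},
  {"linear": [0, 0, 0], "turn": [0, 0, 0], "fingers": 0},
])

```text
time_s: 26.78
tcp_pos: [0.641, -0.0627, 0.2812]
tool_rot: [[-0.066, 0.998, 0.006], [0.998, 0.066, -0.001], [-0.001, 0.006, -1.0]]
ft_force: [-1.8, 0.7, 33.8]
grip_width: -0.0004
```

Emit:
jog_arm([
  {"linear": [0, 0, 0.02], "turn": [0, 0, 0], "fingers": 0},
  {"linear": [-0.0025, 0.037, 0], "turn": [0, 0, 0], "fingers": 0},
  {"linear": [-0.0025, 0.037, 0], "turn": [0, 0, 0], "fingers": 0},
  {"linear": [0, 0, 0], "turn": [0, 0, 0], "fingers": 0},
  {"linear": [0, 0, -0.01], "turn": [0, 0, 0], "fingers": 0},
  {"linear": [0, 0, -0.006], "turn": [0, 0, 0], "fingers": 0},
  {"linear": [0, 0, -0.003], "turn": [0, 0, 0], "fingers": 0},
  {"linear": [0, 0, 0], "turn": [0, 0, 0], "fingers": 0},
  {"linear": [0, 0, 0], "turn": [0, 0, 0], "fingers": 0},
])

```text
time_s: 27.53
tcp_pos: [0.6359, 0.0107, 0.2812]
tool_rot: [[-0.066, 0.998, 0.005], [0.998, 0.066, 0.001], [0.001, 0.005, -1.0]]
ft_force: [-2.0, 5.5, 36.3]
grip_width: -0.0002
```

Emit:
jog_arm([
  {"linear": [0, 0, 0.019], "turn": [0, 0, 0], "fingers": 0},
  {"linear": [-0.0025, 0.036, 0], "turn": [0, 0, 0], "fingers": 0},
  {"linear": [-0.0025, 0.036, 0], "turn": [0, 0, 0], "fingers": 0},
  {"linear": [0, 0, 0], "turn": [0, 0, 0], "fingers": 0},
  {"linear": [0, 0, -0.01], "turn": [0, 0, 0], "fingers": 0},
  {"linear": [0, 0, -0.006], "turn": [0, 0, 0], "fingers": 0},
  {"linear": [0, 0, -0.003], "turn": [0, 0, 0], "fingers": 0},
  {"linear": [0, 0, 0], "turn": [0, 0, 0], "fingers": 0},
  {"linear": [0, 0, 0], "turn": [0, 0, 0], "fingers": 0},
])

```text
time_s: 28.28
tcp_pos: [0.631, 0.082, 0.2812]
tool_rot: [[-0.065, 0.998, 0.005], [0.998, 0.065, 0.001], [0.001, 0.005, -1.0]]
ft_force: [-2.8, 3.1, 40.1]
grip_width: -0.0001
```

Emit:
jog_arm([
  {"linear": [0, 0, 0.03], "turn": [0, 0, 0], "fingers": 0},
  {"linear": [-0.03, -0.01, 0.02], "turn": [0, 0, 0], "fingers": 0},
  {"linear": [-0.035, -0.018, 0], "turn": [0, 0, 0], "fingers": 0},
  {"linear": [-0.035, -0.018, 0], "turn": [0, 0, 0], "fingers": 0},
  {"linear": [-0.035, -0.02, 0], "turn": [0, 0, 0], "fingers": 0},
  {"linear": [-0.035, -0.02, -0.01], "turn": [0, 0, 0], "fingers": 0},
  {"linear": [-0.035, -0.02, -0.02], "turn": [0, 0, 0], "fingers": 0},
  {"linear": [0, 0, -0.03], "turn": [0, 0, 0], "fingers": 0},
  {"linear": [0, 0, 0], "turn": [0, 0, 0], "fingers": 0},
  {"linear": [0, 0, 0], "turn": [0, 0, 0], "fingers": 0},
])

```text
time_s: 29.12
tcp_pos: [0.4267, -0.0221, 0.2691]
tool_rot: [[-0.064, 0.998, -0.004], [0.998, 0.064, -0.0], [0.0, -0.004, -1.0]]
ft_force: [0.7, -0.3, 0.5]
grip_width: -0.0001
```

Run:
```python
from h import *
w=snap("wrist","w20"); print(w["s"]["tcp_pos"]); a=snap("scene"); crop(a,250,150,360,260,6,"s20")
b=snap("side"); crop(b,160,160,330,300,4,"b20")
```

```text
[ 0.42669735 -0.02205914  0.26913969]
```

View pics/w20.png

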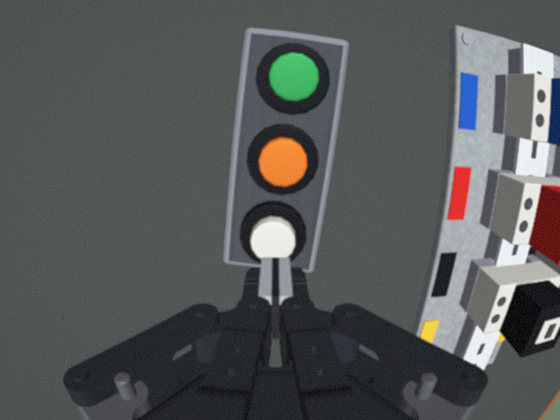

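View pics/b20.png

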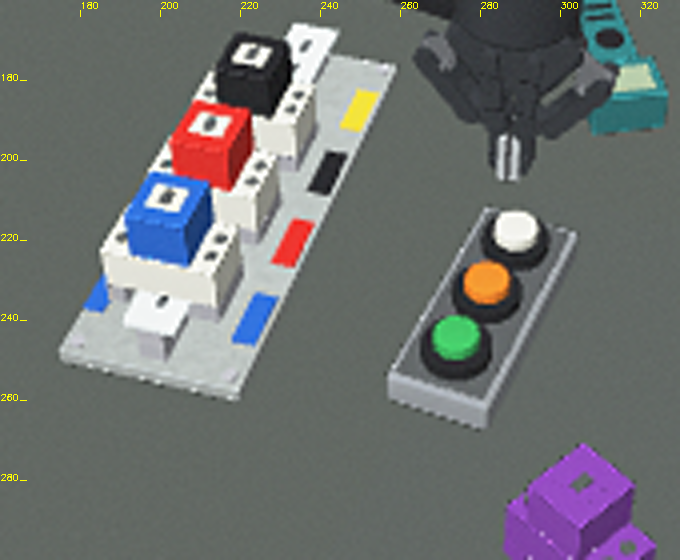

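Run:
```python
from h import *
w=snap("wrist"); print(w["s"]["tcp_pos"], back(w,[[272,238],[283,162],[294,78]],.043).round(4))
```

```text
[ 0.42847014 -0.0211881   0.27089545] [[ 0.426  -0.0263  0.043 ]
 [ 0.4295  0.0247  0.043 ]
 [ 0.4324  0.0767  0.043 ]]
```

Emit:
jog_arm([
  {"linear": [-0.0005, -0.0015, -0.025], "turn": [0, 0, 0], "fingers": 0},
  {"linear": [0, 0, -0.02], "turn": [0, 0, 0], "fingers": 0},
  {"linear": [0, 0, 0], "turn": [0, 0, 0], "fingers": 0},
  {"linear": [0, 0, 0], "turn": [0, 0, 0], "fingers": 0},
])

```text
time_s: 29.65
tcp_pos: [0.427, -0.0224, 0.2252]
tool_rot: [[-0.067, 0.998, -0.002], [0.998, 0.067, -0.0], [0.0, -0.002, -1.0]]
ft_force: [0.5, -0.4, 0.7]
grip_width: 0.0
```

Emit:
jog_arm([
  {"linear": [-0.001, -0.0025, -0.006], "turn": [0, 0, 0], "fingers": 0},
  {"linear": [0, 0, -0.004], "turn": [0, 0, 0], "fingers": 0},
  {"linear": [0, 0, -0.004], "turn": [0, 0, 0], "fingers": 0},
  {"linear": [0, 0, -0.0015], "turn": [0, 0, 0], "fingers": 0},
  {"linear": [0, 0, 0], "turn": [0, 0, 0], "fingers": 0},
  {"linear": [0, 0, 0], "turn": [0, 0, 0], "fingers": 0},
])

```text
time_s: 30.15
tcp_pos: [0.4269, -0.0253, 0.2131]
tool_rot: [[-0.066, 0.998, 0.004], [0.998, 0.066, -0.001], [-0.001, 0.004, -1.0]]
ft_force: [-22.6, 0.3, 79.2]
grip_width: -0.0
```

Emit:
jog_arm([
  {"linear": [0, 0, 0.006], "turn": [0, 0, 0], "fingers": 0},
  {"linear": [0, 0, 0.006], "turn": [0, 0, 0], "fingers": 0},
  {"linear": [0, 0, 0], "turn": [0, 0, 0], "fingers": 0},
])

```text
time_s: 30.4
tcp_pos: [0.4264, -0.0252, 0.2228]
tool_rot: [[-0.066, 0.998, 0.001], [0.998, 0.066, -0.0], [-0.0, 0.001, -1.0]]
ft_force: [1.2, -0.7, 0.5]
grip_width: -0.0002
```

Run:
```python
from h import *
w=snap("wrist","w21"); print(w["s"]["tcp_pos"]); a=snap("scene"); crop(a,250,150,360,260,6,"s21")
b=snap("side"); crop(b,240,160,340,260,6,"b21"); crop(w,190,30,370,280,3,"w21c")
```

```text
[ 0.42637009 -0.02521548  0.22280756]
```

View pics/w21c.png

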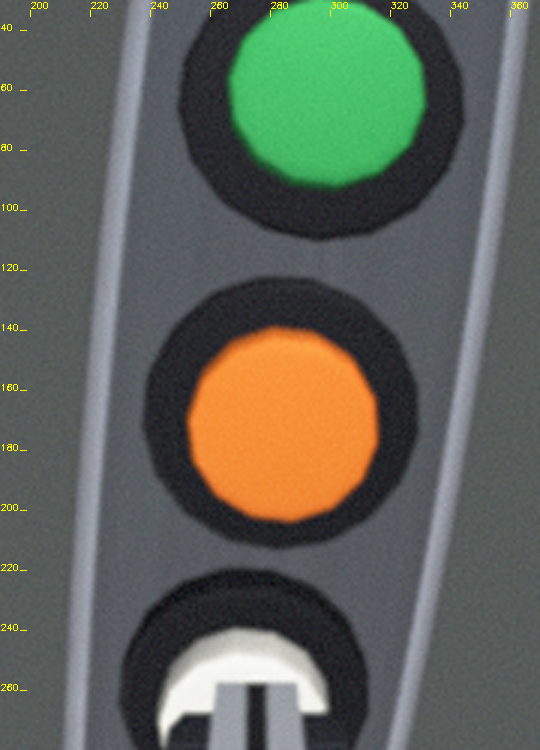

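View pics/s21.png

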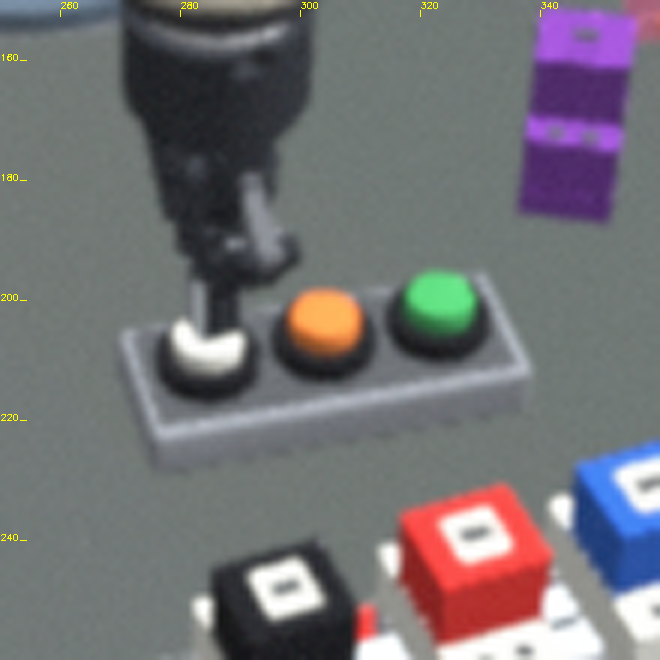

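View pics/b21.png

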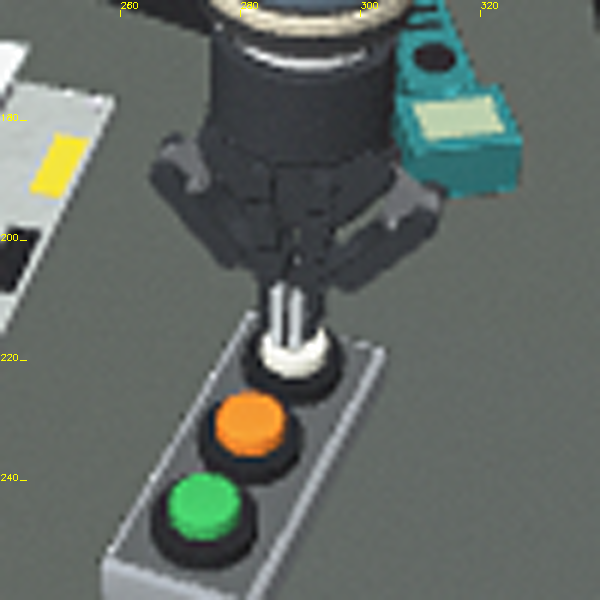

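Run:
```python
from h import *
w=snap("wrist"); a=snap("scene"); b=snap("side")
def cen(d,lo,hi,box,smin=100):
    hsv=cv2.cvtColor(d["img"],cv2.COLOR_RGB2HSV).astype(int); m=((hsv[...,0]>=lo)&(hsv[...,0]<=hi)&(hsv[...,1]>smin)&(hsv[...,2]>150)).astype(np.uint8)
    o=np.zeros_like(m); x0,y0,x1,y1=box; o[y0:y1,x0:x1]=m[y0:y1,x0:x1]
    cs,_=cv2.findContours(o,cv2.RETR_EXTERNAL,cv2.CHAIN_APPROX_NONE); c=max(cs,key=cv2.contourArea); e=cv2.fitEllipse(c); return np.array(e[0]),e[1]
for n,d,bo,bg in(("w",w,(230,100,340,220),(230,0,350,100)),("scene",a,(290,190,315,215),(310,190,335,210)),("side",b,(265,220,295,240),(255,235,285,255))):
    o,eo=cen(d,8,18,bo); g,eg=cen(d,50,75,bg); O=back(d,[o],.043)[0]; G=back(d,[g],.043)[0]
    print(n,o.round(1),eo,g.round(1),"O",O.round(4),"G",G.round(4),"W pred",(2*O-G).round(4),"spacing",np.linalg.norm(G-O).round(4))
print(w["s"]["tcp_pos"])
# tip position projected in each camera
t=w["s"]["tcp_pos"]+w["s"]["tool_rot"]@[0,0,.173]; print(t, proj(a,t),proj(b,t),proj(w,t))
```

```text
w [286.4 172.2] (62.34831619262695, 63.53553771972656) [301.4  59.5] O [0.4267 0.0245 0.043 ] G [0.4297 0.077  0.043 ] W pred [ 0.4237 -0.0281  0.043 ] spacing 0.0526
scene [303.8 202.6] (8.865052223205566, 11.57827091217041) [323.2 199. ] O [0.4274 0.0274 0.043 ] G [0.4293 0.0802 0.043 ] W pred [ 0.4255 -0.0253  0.043 ] spacing 0.0528
side [281.2 230.1] (10.151226997375488, 10.635955810546875) [273.4 243.7] O [0.4295 0.0272 0.043 ] G [0.4326 0.0786 0.043 ] W pred [ 0.4264 -0.0242  0.043 ] spacing 0.0515
[ 0.42570532 -0.02515573  0.22126362]
[ 0.42545258 -0.02518854  0.04826381] [[284.24014339 204.67390045]] [[288.94269679 215.72578286]] [[276.51235661 271.9125721 ]]
```

Emit:
jog_arm([
  {"linear": [0, -0.0005, -0.003], "turn": [0, 0, 0], "fingers": 0},
  {"linear": [0, 0, -0.002], "turn": [0, 0, 0], "fingers": 0},
  {"linear": [0, 0, 0], "turn": [0, 0, 0], "fingers": 0},
  {"linear": [0, 0, 0], "turn": [0, 0, 0], "fingers": 0},
])

```text
time_s: 31.03
tcp_pos: [0.4258, -0.0256, 0.2164]
tool_rot: [[-0.066, 0.998, -0.001], [0.998, 0.066, -0.0], [0.0, -0.001, -1.0]]
ft_force: [-0.4, 2.3, 4.5]
grip_width: -0.0
```

Emit:
jog_arm([
  {"linear": [0, 0, -0.001], "turn": [0, 0, 0], "fingers": 0},
  {"linear": [0, 0, 0], "turn": [0, 0, 0], "fingers": 0},
])

```text
time_s: 31.2
tcp_pos: [0.4258, -0.0256, 0.2154]
tool_rot: [[-0.066, 0.998, -0.001], [0.998, 0.066, -0.0], [-0.0, -0.001, -1.0]]
ft_force: [-0.5, 2.4, 3.8]
grip_width: -0.0003
```

Emit:
jog_arm([
  {"linear": [0, 0, -0.001], "turn": [0, 0, 0], "fingers": 0},
  {"linear": [0, 0, 0], "turn": [0, 0, 0], "fingers": 0},
])

```text
time_s: 31.37
tcp_pos: [0.4258, -0.0256, 0.2144]
tool_rot: [[-0.066, 0.998, -0.001], [0.998, 0.066, -0.0], [-0.0, -0.001, -1.0]]
ft_force: [0.4, 2.1, 4.1]
grip_width: -0.0003
```

Emit:
jog_arm([
  {"linear": [0, 0, -0.001], "turn": [0, 0, 0], "fingers": 0},
  {"linear": [0, 0, 0], "turn": [0, 0, 0], "fingers": 0},
])

```text
time_s: 31.53
tcp_pos: [0.4259, -0.0256, 0.2141]
tool_rot: [[-0.066, 0.998, -0.001], [0.998, 0.066, -0.0], [-0.0, -0.001, -1.0]]
ft_force: [-6.0, 2.3, 22.7]
grip_width: 0.0
```

Run:
```python
from h import *
a=snap("scene"); crop(a,260,170,340,240,8,"s22")
b=snap("side"); crop(b,250,190,330,260,8,"b22"); w=snap("wrist"); crop(w,220,200,340,330,5,"w22")
```

```text
(no output)
```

View pics/s22.png

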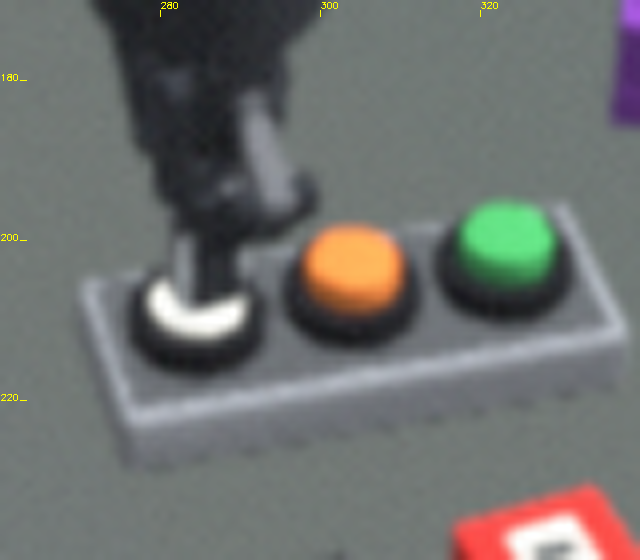

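View pics/b22.png

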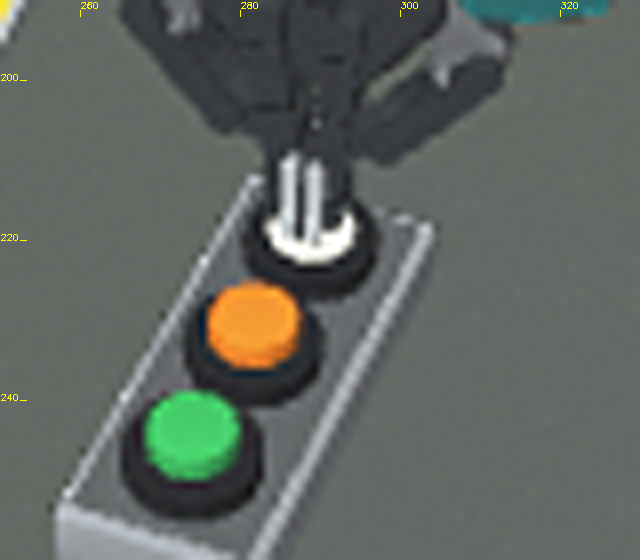

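View pics/w22.png

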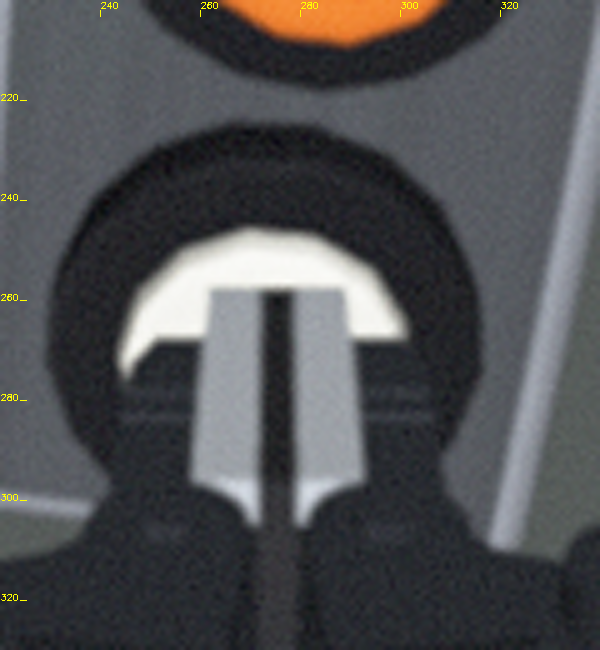

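Emit:
jog_arm([
  {"linear": [0, 0, 0.02], "turn": [0, 0, 0], "fingers": 0},
  {"linear": [0, 0, 0.02], "turn": [0, 0, 0], "fingers": 1},
  {"linear": [0.0245, 0.0017, 0], "turn": [0, 0, 0], "fingers": 1},
  {"linear": [0.0245, 0.0017, 0], "turn": [0, 0, 0], "fingers": 1},
  {"linear": [0, 0, 0], "turn": [0, 0, 0], "fingers": 1},
  {"linear": [0, 0, 0], "turn": [0, 0, 0], "fingers": 1},
  {"linear": [0, 0, 0], "turn": [0, 0, 0], "fingers": 1},
  {"linear": [0, 0, 0], "turn": [0, 0, 0], "fingers": 1},
  {"linear": [0, 0, -0.02], "turn": [0, 0, 0], "fingers": 1},
  {"linear": [0, 0, 0], "turn": [0, 0, 0], "fingers": 1},
])

```text
time_s: 32.52
tcp_pos: [0.4734, -0.0223, 0.2314]
tool_rot: [[-0.066, 0.998, -0.004], [0.998, 0.066, -0.0], [0.0, -0.004, -1.0]]
ft_force: [-1.7, -0.0, -1.6]
grip_width: 0.0851
```

Run:
```python
from h import *
a=snap("scene"); crop(a,250,150,350,250,7,"s23")
b=snap("side"); crop(b,220,150,330,260,6,"b23"); w=snap("wrist","w23");s=w["s"];print(s["tcp_pos"])
for y in(.0425,.057):
  X=[s["tcp_pos"]+s["tool_rot"]@[x,-y,.16] for x in(-.011,.011)]; print(X, proj(w,X))
```

```text
[ 0.4739906  -0.02229588  0.23333635]
[array([ 0.43183469, -0.03611333,  0.07346388]), array([ 0.43037776, -0.01416163,  0.07346451])] [[190.27156759 302.40812721]
 [184.85368054 263.20595376]]
[array([ 0.41736658, -0.03707358,  0.07350725]), array([ 0.41590965, -0.01512187,  0.07350789])] [[162.83430155 300.78319879]
 [155.94760408 262.13485052]]
```

View pics/b23.png

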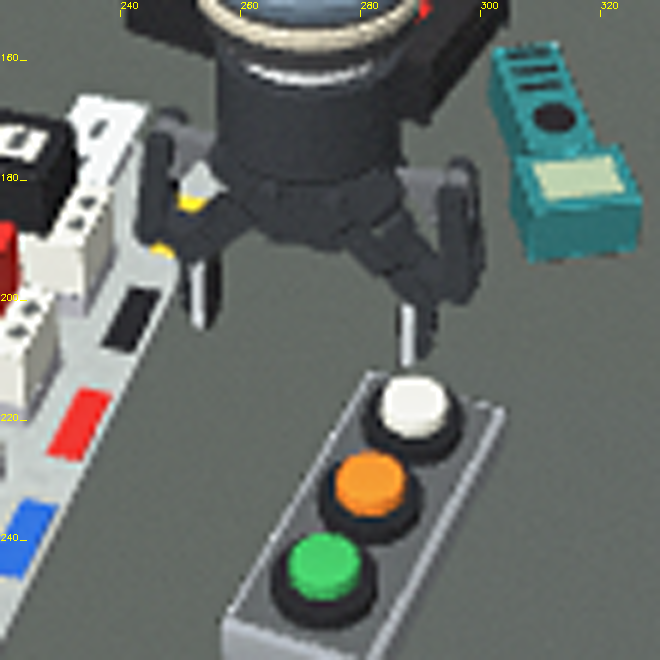

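View pics/w23.png

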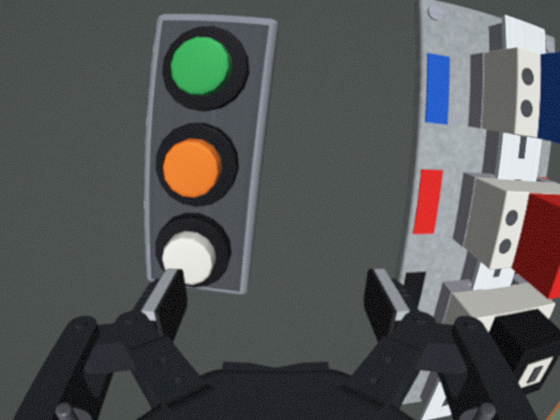

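Emit:
jog_arm([
  {"linear": [0.001, -0.0008, -0.015], "turn": [0, 0, 0], "fingers": 1},
  {"linear": [0, 0, -0.012], "turn": [0, 0, 0], "fingers": 1},
  {"linear": [0, 0, 0], "turn": [0, 0, 0], "fingers": 1},
  {"linear": [0, 0, 0], "turn": [0, 0, 0], "fingers": 1},
])

```text
time_s: 33.0
tcp_pos: [0.4757, -0.0231, 0.207]
tool_rot: [[-0.066, 0.998, -0.002], [0.998, 0.066, -0.0], [-0.0, -0.002, -1.0]]
ft_force: [-1.3, 0.6, 1.5]
grip_width: 0.0853
```

Emit:
jog_arm([
  {"linear": [0, 0, -0.002], "turn": [0, 0, 0], "fingers": 1},
  {"linear": [0, 0, 0], "turn": [0, 0, 0], "fingers": 1},
])

```text
time_s: 33.17
tcp_pos: [0.476, -0.0231, 0.2051]
tool_rot: [[-0.066, 0.998, -0.0], [0.998, 0.066, -0.0], [-0.0, -0.0, -1.0]]
ft_force: [-1.0, -0.5, 2.9]
grip_width: 0.0854
```

Emit:
jog_arm([
  {"linear": [0, 0, -0.002], "turn": [0, 0, 0], "fingers": 1},
  {"linear": [0, 0, 0], "turn": [0, 0, 0], "fingers": 1},
])

```text
time_s: 33.33
tcp_pos: [0.476, -0.0231, 0.2028]
tool_rot: [[-0.066, 0.998, -0.0], [0.998, 0.066, -0.0], [-0.0, -0.0, -1.0]]
ft_force: [0.6, -0.5, 3.6]
grip_width: 0.0854
```

Emit:
jog_arm([
  {"linear": [0, 0, -0.002], "turn": [0, 0, 0], "fingers": 1},
  {"linear": [0, 0, 0], "turn": [0, 0, 0], "fingers": 1},
])

```text
time_s: 33.5
tcp_pos: [0.4761, -0.0231, 0.201]
tool_rot: [[-0.066, 0.998, -0.0], [0.998, 0.066, -0.0], [-0.0, -0.0, -1.0]]
ft_force: [-2.3, 0.8, 16.0]
grip_width: 0.0855
```

Emit:
jog_arm([
  {"linear": [0, 0, -0.001], "turn": [0, 0, 0], "fingers": 1},
  {"linear": [0, 0, 0], "turn": [0, 0, 0], "fingers": 1},
  {"linear": [0, 0, 0], "turn": [0, 0, 0], "fingers": 1},
])

```text
time_s: 33.75
tcp_pos: [0.4761, -0.023, 0.2006]
tool_rot: [[-0.066, 0.998, 0.0], [0.998, 0.066, -0.0], [-0.0, 0.0, -1.0]]
ft_force: [-5.5, 0.1, 28.5]
grip_width: 0.0858
```

Run:
```python
from h import *
a=snap("scene"); crop(a,260,170,340,240,8,"s24")
b=snap("side"); crop(b,250,190,330,260,8,"b24")
```

```text
(no output)
```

View pics/s24.png

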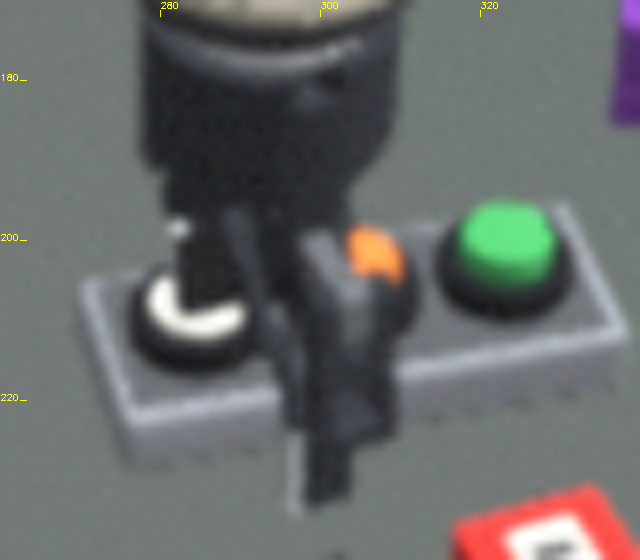

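View pics/b24.png

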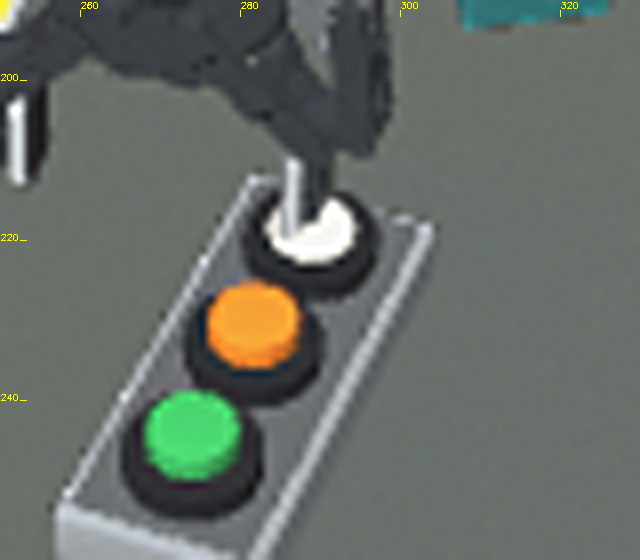

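```bash
cat > keyh.py <<'E'
from h import *
def low(d,cx0,cx1,y0,y1):
    g=d["img"].astype(float).min(2); out=[]
    for x in range(cx0,cx1):
        col=g[y0:y1,x]; k=np.argmax(col); 
        # last crossing of 100 downward
        idx=[i for i in range(len(col)-1) if col[i]>=100>col[i+1]]
        if idx: i=idx[-1]; out.append(y0+i+(col[i]-100)/(col[i]-col[i+1]))
        else: out.append(np.nan)
    return np.array(out).round(1)
E
python3 - <<'E'
from keyh import *
a=snap("scene");b=snap("side")
np.savez("/tmp/press.npz",a=a["img"],b=b["img"])
print("scene",low(a,280,292,200,220)); print("side",low(b,284,294,205,230))
for d,n in((a,"scene"),(b,"side")):
    for c in((.4252,-.0255),(.4262,-.0245)):
        for z in(.037,.041,.043):
            th=np.linspace(0,6.283,180); uv=proj(d,np.c_[c[0]+.015*np.cos(th),c[1]+.015*np.sin(th),np.full(180,z)]); print(n,c,z,"low",uv[:,1].max().round(2),"at",uv[uv[:,1].argmax(),0].round(1),"left/right",uv[:,0].min().round(1),uv[:,0].max().round(1))
E
```

```text
scene [211.  211.6 211.8 212.  212.2 212.3 212.3 211.9 211.6 211.1 210.    nan]
side [220.9 221.6 221.9 222.6 222.6 228.3 222.6 222.2 221.7 220.8]
scene (0.4252, -0.0255) 0.037 low 211.86 at 284.0 left/right 278.2 289.9
scene (0.4252, -0.0255) 0.041 low 210.72 at 284.0 left/right 278.2 289.9
scene (0.4252, -0.0255) 0.043 low 210.15 at 284.0 left/right 278.2 289.9
scene (0.4262, -0.0245) 0.037 low 212.04 at 284.5 left/right 278.7 290.4
scene (0.4262, -0.0245) 0.041 low 210.9 at 284.5 left/right 278.7 290.4
scene (0.4262, -0.0245) 0.043 low 210.32 at 284.5 left/right 278.7 290.4
side (0.4252, -0.0255) 0.037 low 222.68 at 289.2 left/right 283.3 294.5
side (0.4252, -0.0255) 0.041 low 221.61 at 289.2 left/right 283.3 294.6
side (0.4252, -0.0255) 0.043 low 221.07 at 289.3 left/right 283.4 294.6
side (0.4262, -0.0245) 0.037 low 222.84 at 288.7 left/right 282.8 294.1
side (0.4262, -0.0245) 0.041 low 221.77 at 288.8 left/right 282.9 294.1
side (0.4262, -0.0245) 0.043 low 221.23 at 288.8 left/right 282.9 294.2
```

Emit:
jog_arm([
  {"linear": [0, 0, 0.02], "turn": [0, 0, 0], "fingers": 1},
  {"linear": [0, 0, 0.03], "turn": [0, 0, 0], "fingers": 1},
  {"linear": [0.03, 0, 0], "turn": [0, 0, 0], "fingers": 1},
  {"linear": [0, 0, 0], "turn": [0, 0, 0], "fingers": 1},
])

```text
time_s: 34.28
tcp_pos: [0.5094, -0.0231, 0.2513]
tool_rot: [[-0.066, 0.998, 0.004], [0.998, 0.066, -0.0], [-0.001, 0.004, -1.0]]
ft_force: [-0.4, 0.7, -1.7]
grip_width: 0.0855
```

Run:
```python
from keyh import *
a=snap("scene");b=snap("side")
print("up scene",low(a,280,292,200,220)); print("up side",low(b,284,294,205,230))
p=np.load("/tmp/press.npz")
i=np.hstack([cv2.resize(x[195:225,270:300],None,fx=12,fy=12,interpolation=0) for x in(p["a"],a["img"])])
j=np.hstack([cv2.resize(x[205:235,275:305],None,fx=12,fy=12,interpolation=0) for x in(p["b"],b["img"])])
cv2.imwrite("pics/cmp.png",np.hstack([i])[:,:,::-1]);cv2.imwrite("pics/cmp2.png",j[:,:,::-1])
```

```text
up scene [210.4 211.1 211.5 211.7 211.9 211.9 212.  211.7 211.4 210.9 209.7   nan]
up side [220.8 221.5 221.9 222.6 222.5 228.2 222.5 222.1 221.5 220.6]
```

View pics/cmp.png

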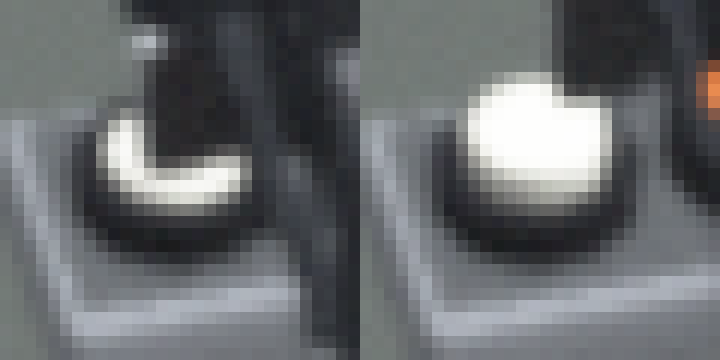

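View pics/cmp2.png

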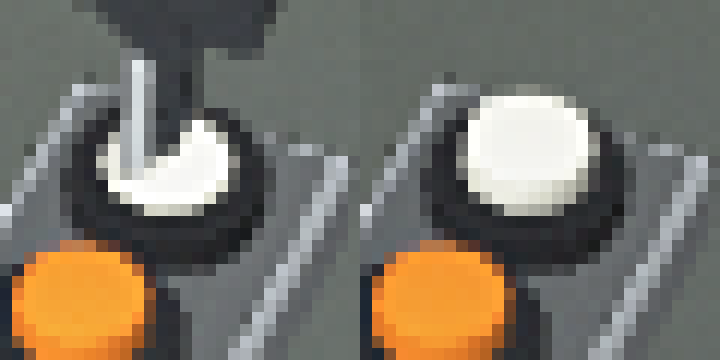

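Run:
```python
from keyh import *
a=snap("scene");b=snap("side"); p=np.load("/tmp/press.npz")
def up(g,x,y0,y1,t=130):
    col=g[y0:y1,x]
    for i in range(len(col)-1):
        if col[i]<t<=col[i+1]: return round(y0+i+(t-col[i])/(col[i+1]-col[i]),2)
for n,u,q,cols,r in(("side",b["img"],p["b"],range(289,296),(206,224)),("scene",a["img"],p["a"],range(277,284),(196,212))):
    print(n,[(x,up(q.astype(float).min(2),x,*r),up(u.astype(float).min(2),x,*r)) for x in cols])
```

```text
side [(289, np.float64(217.07), np.float64(212.01)), (290, np.float64(215.12), np.float64(212.14)), (291, np.float64(214.27), np.float64(212.22)), (292, np.float64(214.71), np.float64(212.81)), (293, np.float64(215.65), np.float64(213.46)), (294, np.float64(217.95), np.float64(216.14)), (295, None, None)]
scene [(277, None, np.float64(204.0)), (278, np.float64(206.47), np.float64(203.5)), (279, np.float64(204.43), np.float64(202.11)), (280, np.float64(203.87), np.float64(201.17)), (281, np.float64(197.43), np.float64(200.57)), (282, np.float64(197.21), np.float64(200.28)), (283, np.float64(208.63), np.float64(200.18))]
```

Emit:
jog_arm([
  {"linear": [0, 0, 0], "turn": [0, 0, 0], "fingers": 0},
  {"linear": [0, 0, 0], "turn": [0, 0, 0], "fingers": 0},
  {"linear": [0, 0, 0], "turn": [0, 0, 0], "fingers": 0},
  {"linear": [0, 0, 0], "turn": [0, 0, 0], "fingers": 0},
  {"linear": [0, 0, -0.03], "turn": [0, 0, 0], "fingers": 0},
  {"linear": [0, 0, -0.03], "turn": [0, 0, 0], "fingers": 0},
  {"linear": [0, 0, -0.01], "turn": [0, 0, 0], "fingers": 0},
  {"linear": [0, 0, 0], "turn": [0, 0, 0], "fingers": 0},
  {"linear": [0, 0, 0], "turn": [0, 0, 0], "fingers": 0},
])

```text
time_s: 35.23
tcp_pos: [0.5058, -0.023, 0.18]
tool_rot: [[-0.066, 0.998, -0.002], [0.998, 0.066, -0.0], [-0.0, -0.002, -1.0]]
ft_force: [0.4, 0.0, 0.9]
grip_width: -0.0003
```

Emit:
jog_arm([
  {"linear": [0, 0, -0.003], "turn": [0, 0, 0], "fingers": 0},
  {"linear": [0, 0, -0.001], "turn": [0, 0, 0], "fingers": 0},
  {"linear": [0, 0, 0], "turn": [0, 0, 0], "fingers": 0},
])

```text
time_s: 35.48
tcp_pos: [0.5062, -0.0231, 0.1763]
tool_rot: [[-0.066, 0.998, 0.0], [0.998, 0.066, -0.0], [-0.0, 0.0, -1.0]]
ft_force: [0.1, -0.6, -0.5]
grip_width: 0.0001
```

Emit:
jog_arm([
  {"linear": [0, 0, -0.001], "turn": [0, 0, 0], "fingers": 0},
  {"linear": [0, 0, -0.001], "turn": [0, 0, 0], "fingers": 0},
  {"linear": [0, 0, 0], "turn": [0, 0, 0], "fingers": 0},
])

```text
time_s: 35.73
tcp_pos: [0.5058, -0.0231, 0.1735]
tool_rot: [[-0.066, 0.998, -0.001], [0.998, 0.066, -0.0], [-0.0, -0.001, -1.0]]
ft_force: [-0.3, 0.5, -0.3]
grip_width: 0.0
```

Emit:
jog_arm([
  {"linear": [0, 0, 0.03], "turn": [0, 0, 0], "fingers": 0},
  {"linear": [0, 0, 0.035], "turn": [0, 0, 0], "fingers": 1},
  {"linear": [-0.0135, 0.026, 0], "turn": [0, 0, 0], "fingers": 1},
  {"linear": [-0.0135, 0.026, 0], "turn": [0, 0, 0], "fingers": 1},
  {"linear": [0, 0, 0], "turn": [0, 0, 0], "fingers": 1},
  {"linear": [0, 0, 0], "turn": [0, 0, 0], "fingers": 1},
  {"linear": [0, 0, 0], "turn": [0, 0, 0], "fingers": 1},
  {"linear": [0, 0, -0.02], "turn": [0, 0, 0], "fingers": 1},
  {"linear": [0, 0, -0.005], "turn": [0, 0, 0], "fingers": 1},
  {"linear": [0, 0, 0], "turn": [0, 0, 0], "fingers": 1},
])

```text
time_s: 36.57
tcp_pos: [0.4783, 0.0283, 0.2121]
tool_rot: [[-0.066, 0.998, -0.004], [0.998, 0.066, -0.0], [-0.0, -0.004, -1.0]]
ft_force: [-0.1, -0.4, 0.3]
grip_width: 0.0856
```

Run:
```python
from h import *
b=snap("side"); crop(b,240,180,330,260,7,"b25"); w=snap("wrist","w25"); print(w["s"]["tcp_pos"])
```

```text
[0.47859412 0.02841391 0.21299185]
```

View pics/b25.png

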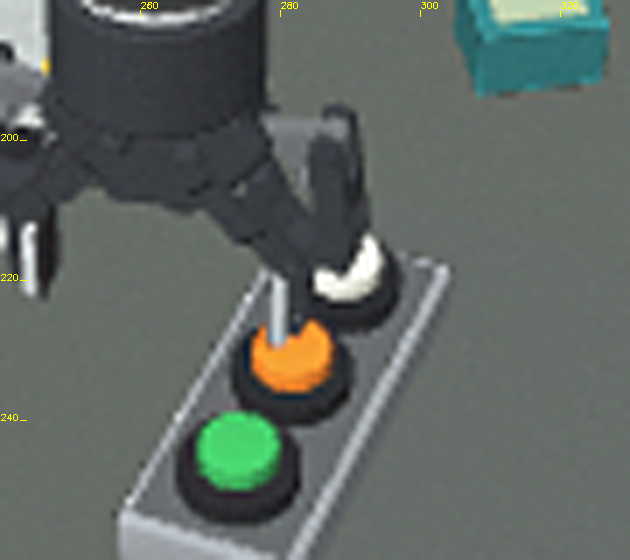

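View pics/w25.png

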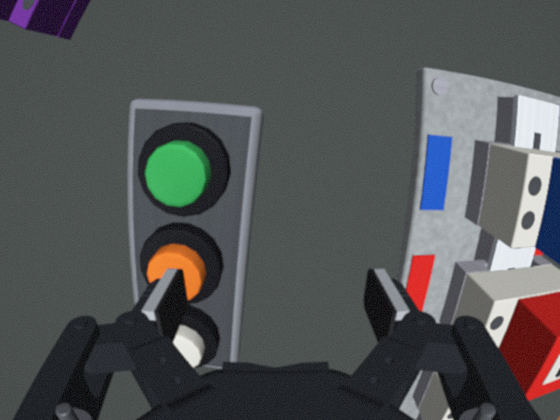

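Emit:
jog_arm([
  {"linear": [0, 0, -0.005], "turn": [0, 0, 0], "fingers": 1},
  {"linear": [0, 0, -0.003], "turn": [0, 0, 0], "fingers": 1},
  {"linear": [0, 0, -0.0025], "turn": [0, 0, 0], "fingers": 1},
  {"linear": [0, 0, -0.0025], "turn": [0, 0, 0], "fingers": 1},
  {"linear": [0, 0, 0], "turn": [0, 0, 0], "fingers": 1},
  {"linear": [0, 0, 0], "turn": [0, 0, 0], "fingers": 1},
])

```text
time_s: 37.17
tcp_pos: [0.4792, 0.0289, 0.201]
tool_rot: [[-0.066, 0.998, -0.0], [0.998, 0.066, -0.0], [-0.0, -0.0, -1.0]]
ft_force: [0.5, -1.3, 11.5]
grip_width: 0.0853
```

Emit:
jog_arm([
  {"linear": [0, 0, -0.001], "turn": [0, 0, 0], "fingers": 1},
  {"linear": [0, 0, 0], "turn": [0, 0, 0], "fingers": 1},
  {"linear": [0, 0, 0], "turn": [0, 0, 0], "fingers": 1},
])

```text
time_s: 37.42
tcp_pos: [0.4792, 0.0289, 0.2007]
tool_rot: [[-0.066, 0.998, 0.001], [0.998, 0.066, -0.0], [-0.0, 0.001, -1.0]]
ft_force: [-3.5, -2.8, 27.7]
grip_width: 0.0857
```

Emit:
jog_arm([
  {"linear": [0, 0, 0.015], "turn": [0, 0, 0], "fingers": 1},
  {"linear": [0, 0, 0.01], "turn": [0, 0, 0], "fingers": 1},
  {"linear": [0.0014, 0.026, 0], "turn": [0, 0, 0], "fingers": 1},
  {"linear": [0.0014, 0.026, 0], "turn": [0, 0, 0], "fingers": 1},
  {"linear": [0, 0, 0], "turn": [0, 0, 0], "fingers": 1},
  {"linear": [0, 0, 0], "turn": [0, 0, 0], "fingers": 1},
  {"linear": [0, 0, -0.012], "turn": [0, 0, 0], "fingers": 1},
  {"linear": [0, 0, 0], "turn": [0, 0, 0], "fingers": 1},
])

```text
time_s: 38.08
tcp_pos: [0.481, 0.0804, 0.2112]
tool_rot: [[-0.066, 0.998, -0.003], [0.998, 0.066, -0.001], [-0.0, -0.003, -1.0]]
ft_force: [-1.3, 0.0, -0.5]
grip_width: 0.0853
```

Emit:
jog_arm([
  {"linear": [0, 0, -0.005], "turn": [0, 0, 0], "fingers": 1},
  {"linear": [0, 0, -0.003], "turn": [0, 0, 0], "fingers": 1},
  {"linear": [0, 0, -0.0025], "turn": [0, 0, 0], "fingers": 1},
  {"linear": [0, 0, -0.0025], "turn": [0, 0, 0], "fingers": 1},
  {"linear": [0, 0, 0], "turn": [0, 0, 0], "fingers": 1},
  {"linear": [0, 0, 0], "turn": [0, 0, 0], "fingers": 1},
])

```text
time_s: 38.58
tcp_pos: [0.4817, 0.0806, 0.2007]
tool_rot: [[-0.066, 0.998, -0.0], [0.998, 0.066, -0.001], [-0.001, -0.0, -1.0]]
ft_force: [-6.8, -4.8, 27.6]
grip_width: 0.0854
```

Run:
```python
from h import *
b=snap("side"); crop(b,240,180,330,260,7,"b26"); a=snap("scene"); crop(a,240,170,400,290,5,"s26")
```

```text
(no output)
```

View pics/b26.png

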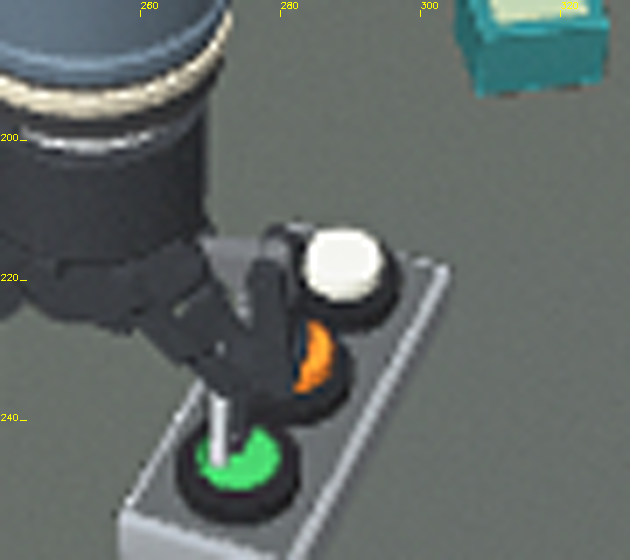

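View pics/s26.png

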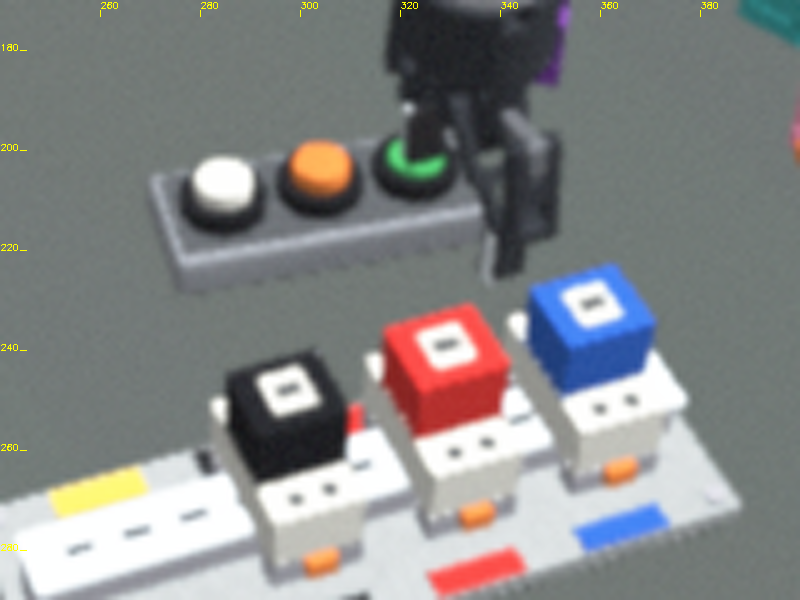

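Emit:
jog_arm([
  {"linear": [0, 0, 0.03], "turn": [0, 0, 0], "fingers": 1},
  {"linear": [-0.006, -0.037, 0.04], "turn": [0, 0, 0.05], "fingers": 0.7},
  {"linear": [-0.006, -0.037, 0.03], "turn": [0, 0, 0.05], "fingers": 0.7},
  {"linear": [-0.006, -0.037, 0.02], "turn": [0, 0, 0.05], "fingers": 0.7},
  {"linear": [-0.006, -0.037, 0], "turn": [0, 0, 0.05], "fingers": 0.7},
  {"linear": [-0.006, -0.037, 0], "turn": [0, 0, 0.05], "fingers": 0.7},
  {"linear": [-0.006, -0.037, 0], "turn": [0, 0, 0.05], "fingers": 0.7},
  {"linear": [-0.006, -0.037, 0], "turn": [0, 0, 0.05], "fingers": 0.7},
  {"linear": [-0.006, -0.037, 0], "turn": [0, 0, 0.05], "fingers": 0.7},
  {"linear": [-0.006, -0.037, 0], "turn": [0, 0, 0.05], "fingers": 0.7},
])

```text
time_s: 39.52
tcp_pos: [0.4291, -0.2395, 0.3057]
tool_rot: [[-0.496, 0.868, -0.001], [0.868, 0.496, -0.001], [-0.0, -0.001, -1.0]]
ft_force: [2.3, -0.3, -0.4]
grip_width: 0.0594
```

Emit:
jog_arm([
  {"linear": [0, 0, 0], "turn": [0, 0, 0], "fingers": 0.7},
  {"linear": [0, 0, 0], "turn": [0, 0, 0], "fingers": 0.7},
])

```text
time_s: 39.68
tcp_pos: [0.4293, -0.2393, 0.3054]
tool_rot: [[-0.491, 0.871, -0.001], [0.871, 0.491, -0.001], [0.0, -0.001, -1.0]]
ft_force: [-0.1, 0.0, 0.2]
grip_width: 0.0597
```

```bash
cat > tst.py <<'E'
from fit import *
TP=[prism(-.067,.022,-.018,.018,0,.034),prism(.022,.067,-.028,.028,0,.034)]
TC=lambda h,s,v:(h>84)&(h<100)&(s>90)&(v>35)
def tester(ds,p0,z0=0):
    vs=[]
    for d in ds:
        P=np.vstack(TP)+[0,0,z0]; uv=proj(d,pose(p0,P)); x0,y0=np.maximum(np.floor(uv.min(0)).astype(int)-8,0); x1,y1=np.ceil(uv.max(0)).astype(int)+8
        x1,y1=min(x1,560),min(y1,420)
        m=(mask(d,TC,(x0,y0,x1,y1))*255).astype(np.uint8); cs,_=cv2.findContours(m,cv2.RETR_EXTERNAL,cv2.CHAIN_APPROX_NONE)
        mm=np.zeros_like(m); cv2.fillPoly(mm,[max(cs,key=cv2.contourArea)],1); mm=cv2.morphologyEx(mm,cv2.MORPH_CLOSE,np.ones((3,3)))
        vs.append((d,mm.astype(float),(x0,y0,x1,y1)))
    return bestfit(vs,[p+[0,0,z0] for p in TP],p0,p0[2]+np.array([-.1,0,.1]),sc=(.006,.006,.06))
E
python3 - <<'E'
from tst import *
w=snap("wrist","w27"); print(w["s"]["tcp_pos"],w["s"]["tool_rot"].round(3))
a=snap("scene");b=snap("side")
for n,ds in(("w",[w]),("a",[a]),("b",[b]),("ab",[a,b])): print(n,tester(ds,(.4248,-.2546,2.08)))
E
```

```text
[ 0.42933809 -0.23931187  0.30537358] [[-0.491  0.871 -0.001]
 [ 0.871  0.491 -0.001]
 [ 0.    -0.001 -1.   ]]
w (array([ 0.42159241, -0.25615052,  2.09065174]), np.float64(0.982910330185252))
a (array([ 0.42019132, -0.25286942,  2.11330873]), np.float64(0.8888619775472132))
b (array([ 0.42537952, -0.25582769,  2.07755171]), np.float64(0.927779735789896))
ab (array([ 0.42438802, -0.25451413,  2.08127847]), np.float64(0.8954382221210733))
```

View pics/w27.png

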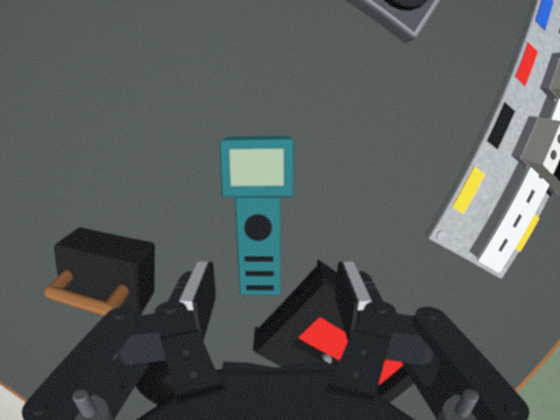

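Run:
```python
from tst import *
w=snap("wrist"); print(back(w,[[155,243],[145,305],[60,232]],.05).round(3).tolist(), back(w,[[320,262],[255,335]],.04).round(3).tolist())
s=w["s"]
for y in(-.03,-.0445): 
    for x in(-.011,.011):
        R=s["tool_rot"]; print((np.array([.4216,-.2562,0])+R@[x,y,0]).round(3))
```

```text
[[0.357, -0.304, 0.05], [0.369, -0.367, 0.05], [0.27, -0.344, 0.05]] [[0.482, -0.256, 0.04], [0.472, -0.35, 0.04]]
[ 0.401 -0.281  0.   ]
[ 0.39  -0.261  0.   ]
[ 0.388 -0.288  0.   ]
[ 0.377 -0.269  0.   ]
```

Emit:
jog_arm([
  {"linear": [-0.0077, -0.0169, -0.02], "turn": [0, 0, 0.006], "fingers": 0.7},
  {"linear": [0, 0, -0.03], "turn": [0, 0, 0], "fingers": 0.7},
  {"linear": [0, 0, -0.03], "turn": [0, 0, 0], "fingers": 0.7},
  {"linear": [0, 0, -0.02], "turn": [0, 0, 0], "fingers": 0.7},
  {"linear": [0, 0, -0.012], "turn": [0, 0, 0], "fingers": 0.7},
  {"linear": [0, 0, 0], "turn": [0, 0, 0], "fingers": 0.7},
  {"linear": [0, 0, 0], "turn": [0, 0, 0], "fingers": 0.7},
])

```text
time_s: 40.47
tcp_pos: [0.4224, -0.2536, 0.1936]
tool_rot: [[-0.5, 0.866, -0.002], [0.866, 0.5, -0.0], [0.001, -0.002, -1.0]]
ft_force: [0.5, 0.2, 0.3]
grip_width: 0.0599
```

Run:
```python
from tst import *
w=snap("wrist","w28"); print(w["s"]["tcp_pos"],w["s"]["tool_rot"].round(3))
b=snap("side"); crop(b,260,110,360,210,6,"b28")
```

```text
[ 0.42241101 -0.2536252   0.19356501] [[-0.5    0.866 -0.002]
 [ 0.866  0.5   -0.   ]
 [ 0.001 -0.002 -1.   ]]
```

View pics/w28.png

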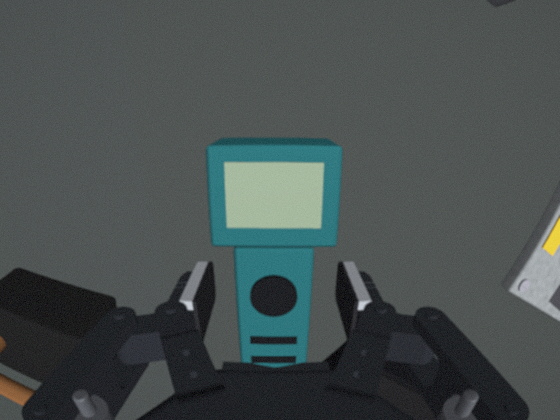

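View pics/b28.png

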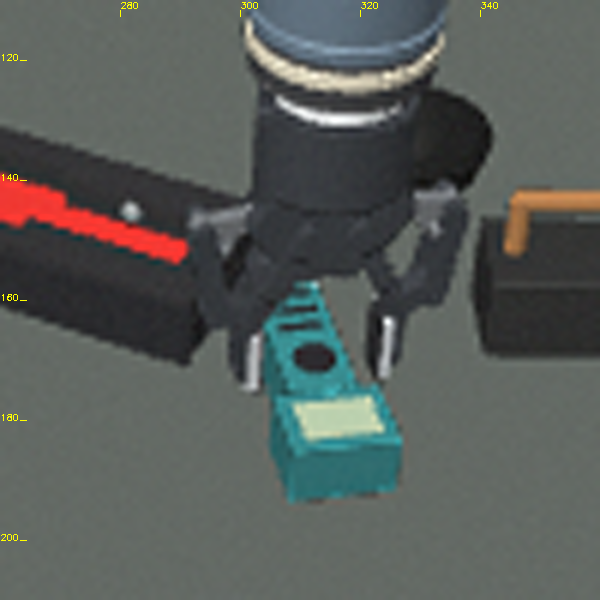

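Emit:
jog_arm([
  {"linear": [0, 0, -0.001], "turn": [0, 0, 0], "fingers": 0.25},
  {"linear": [0, 0, 0], "turn": [0, 0, 0], "fingers": 0.25},
  {"linear": [0, 0, 0], "turn": [0, 0, 0], "fingers": 0.25},
  {"linear": [0, 0, 0], "turn": [0, 0, 0], "fingers": 0.25},
  {"linear": [0, 0, 0], "turn": [0, 0, 0], "fingers": 0.25},
])

```text
time_s: 40.98
tcp_pos: [0.4226, -0.2546, 0.1936]
tool_rot: [[-0.499, 0.867, 0.0], [0.867, 0.499, -0.001], [-0.001, -0.0, -1.0]]
ft_force: [-1.7, 2.8, 11.5]
grip_width: 0.0344
```

Run:
```python
from tst import *
w=snap("wrist","w29"); s=w["s"]; print(s["tcp_pos"],s["tool_rot"].round(4),s["ft_force"],s["grip_width"])
d=w
hsv=cv2.cvtColor(d["img"],cv2.COLOR_RGB2HSV).astype(int)
# screen corners / head corners at tester top z=.034
```

```text
[ 0.4225701  -0.25456838  0.1935586 ] [[-4.990e-01  8.666e-01  5.000e-04]
 [ 8.666e-01  4.990e-01 -1.200e-03]
 [-1.300e-03 -2.000e-04 -1.000e+00]] [-1.68204192  2.77444652 11.54959848] 0.03439749601010994
```

View pics/w29.png

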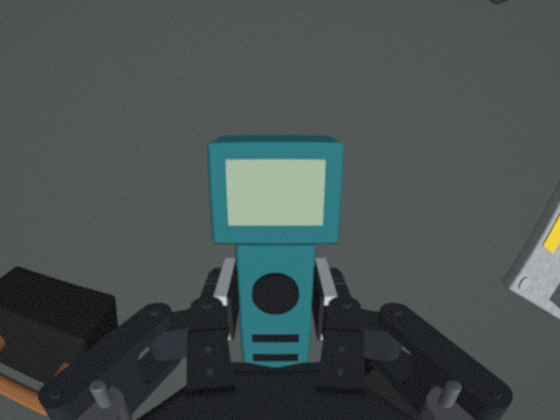

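Emit:
jog_arm([
  {"linear": [0, 0, 0.03], "turn": [0, 0, 0], "fingers": 0.25},
  {"linear": [0, 0, 0.04], "turn": [0, 0, 0], "fingers": 0.25},
  {"linear": [0, 0, 0.04], "turn": [0, 0, 0], "fingers": 0.25},
  {"linear": [0.0076, -0.0035, 0.02], "turn": [0, 0, -0.11], "fingers": 0.25},
  {"linear": [0.0076, -0.0035, 0], "turn": [0, 0, -0.11], "fingers": 0.25},
  {"linear": [0.0076, -0.0035, 0], "turn": [0, 0, -0.11], "fingers": 0.25},
  {"linear": [0.0076, -0.0035, 0], "turn": [0, 0, -0.11], "fingers": 0.25},
  {"linear": [0.0076, -0.0035, 0], "turn": [0, 0, -0.11], "fingers": 0.25},
  {"linear": [0.0076, -0.0035, 0], "turn": [0, 0, -0.11], "fingers": 0.25},
  {"linear": [0.0076, -0.0035, 0], "turn": [0, 0, -0.11], "fingers": 0.25},
])

```text
time_s: 41.87
tcp_pos: [0.4757, -0.2791, 0.3229]
tool_rot: [[0.25, 0.968, -0.001], [0.968, -0.25, 0.0], [-0.0, -0.001, -1.0]]
ft_force: [1.1, 0.1, -1.0]
grip_width: 0.0342
```

Emit:
jog_arm([
  {"linear": [0.0076, -0.0035, 0], "turn": [0, 0, -0.11], "fingers": 0.25},
  {"linear": [0.0076, -0.0035, 0], "turn": [0, 0, -0.11], "fingers": 0.25},
  {"linear": [0.0076, -0.0035, 0], "turn": [0, 0, -0.11], "fingers": 0.25},
  {"linear": [0.0076, -0.0035, 0], "turn": [0, 0, -0.11], "fingers": 0.25},
  {"linear": [0.0076, -0.0035, 0], "turn": [0, 0, -0.11], "fingers": 0.25},
  {"linear": [0.0076, -0.0035, 0], "turn": [0, 0, -0.11], "fingers": 0.25},
  {"linear": [0.0076, -0.0035, 0], "turn": [0, 0, -0.11], "fingers": 0.25},
  {"linear": [0.0076, -0.0035, 0], "turn": [0, 0, -0.11], "fingers": 0.25},
  {"linear": [0.0076, -0.0035, 0], "turn": [0, 0, -0.11], "fingers": 0.25},
  {"linear": [0.0076, -0.0035, 0], "turn": [0, 0, -0.11], "fingers": 0.25},
])

```text
time_s: 42.7
tcp_pos: [0.5517, -0.3141, 0.3228]
tool_rot: [[0.976, 0.216, -0.0], [0.216, -0.976, 0.001], [-0.0, -0.001, -1.0]]
ft_force: [0.9, -0.7, -1.0]
grip_width: 0.0345
```

Emit:
jog_arm([
  {"linear": [0, 0, 0], "turn": [0, 0, -0.11], "fingers": 0.25},
  {"linear": [0, 0, 0], "turn": [0, 0, -0.11], "fingers": 0.25},
  {"linear": [0, 0, 0], "turn": [0, 0, -0.11], "fingers": 0.25},
  {"linear": [0, 0, 0], "turn": [0, 0, 0], "fingers": 0.25},
  {"linear": [0, 0, 0], "turn": [0, 0, 0], "fingers": 0.25},
])

```text
time_s: 43.12
tcp_pos: [0.5514, -0.314, 0.3227]
tool_rot: [[0.995, -0.103, 0.0], [-0.103, -0.995, 0.001], [-0.0, -0.001, -1.0]]
ft_force: [-0.5, 0.7, -1.8]
grip_width: 0.0345
```

Run:
```python
from tst import *
w=snap("wrist","w30"); s=w["s"]; print(s["tcp_pos"],s["tool_rot"].round(4),s["ft_force"],s["q"].round(2))
a=snap("scene"); crop(a,130,190,260,330,5,"s30"); b=snap("side"); crop(b,220,90,340,200,6,"b30")
```

```text
[ 0.55138163 -0.31396477  0.32269414] [[ 9.947e-01 -1.032e-01  1.000e-04]
 [-1.032e-01 -9.947e-01  1.200e-03]
 [-0.000e+00 -1.200e-03 -1.000e+00]] [-0.48499957  0.73086666 -1.79475468] [-0.52  0.52  0.2   1.25  0.    2.73]
```

View pics/w30.png

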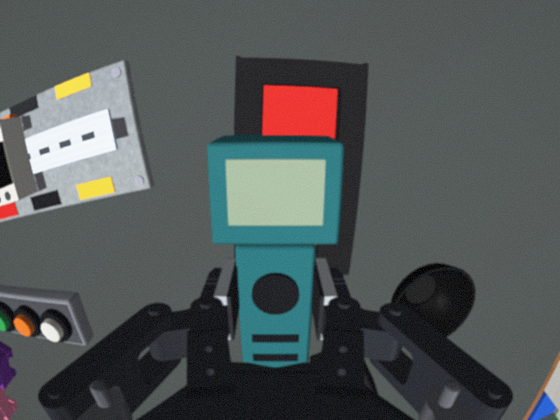

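View pics/s30.png

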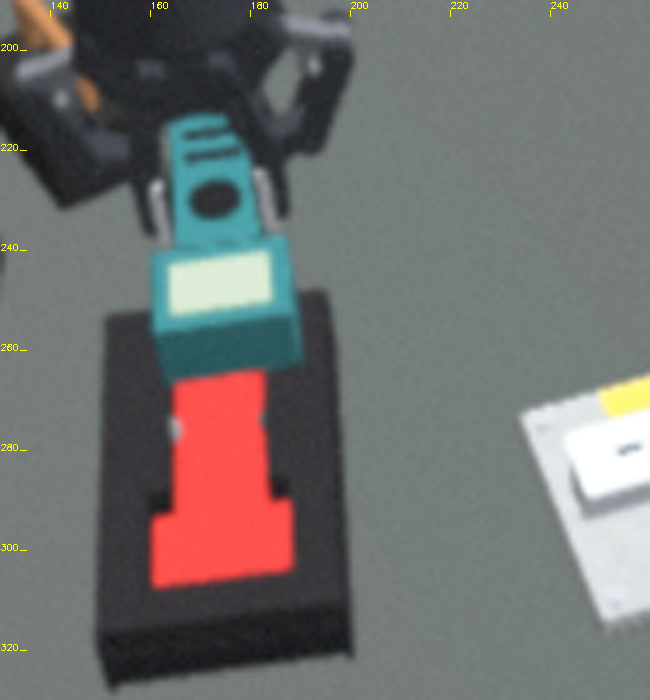

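```bash
cat > case.py <<'E'
from tst import *
a=snap("scene");b=snap("side");w=snap("wrist")
a["img"]=cv2.imread("pics/scene0.png")[:,:,::-1].copy(); b["img"]=cv2.imread("pics/side0.png")[:,:,::-1].copy()
P=[prism(-.09,.09,-.05,.05,0,.04)]
cc=lambda h,s,v:(v<62)|(((h<8)|(h>172))&(s>120))
for n,ds in(("a",[(a,(140,235,215,335))]),("b",[(b,(235,125,310,175))]),("ab",[(a,(140,235,215,335)),(b,(235,125,310,175))])):
    vs=[]
    for d,bx in ds:
        m=(mask(d,cc,bx)*255).astype(np.uint8); m=cv2.morphologyEx(m,cv2.MORPH_OPEN,np.ones((3,3)))
        cs,_=cv2.findContours(m,cv2.RETR_EXTERNAL,cv2.CHAIN_APPROX_NONE); mm=np.zeros_like(m); cv2.fillPoly(mm,[max(cs,key=cv2.contourArea)],1); vs.append((d,mm.astype(float),bx))
        cv2.imwrite(f"pics/m{n}.png",mm*255)
    print(n,bestfit(vs,P,(.58,-.328,-.14),[-.2,-.14,-.08]))
c=back(w,[[237,57],[368,64]],.04); r=back(w,[[263,86],[338,88]],.022); print(c.round(4).tolist(),r.round(4).tolist())
u=c[1]-c[0]; print("yaw from far edge",np.arctan2(u[1],u[0])+np.pi/2, "r", np.arctan2(*(r[1]-r[0])[[1,0]])+np.pi/2)
for m,off in((c.mean(0),.09),(r.mean(0),.0695)):
    y=-.12; print("centre",m[0]-off*np.cos(y),m[1]-off*np.sin(y))
# held tester offset
d=dict(w); d["C"]=w["hand_eye"][:3,3]; d["Rc"]=w["hand_eye"][:3,:3]
print("held step edge (x=22) / head end(67) tool coords",back(d,[[275,244],[240,246],[312,244],[275,146]],.1936-.034).round(4).tolist())
crop(w,200,30,400,290,3,"w30c")
E
python3 case.py
```

```text
a (array([ 0.57563747, -0.33219219, -0.14068034]), np.float64(0.9593004318104787))
b (array([ 0.5803479 , -0.33151206, -0.12971689]), np.float64(0.9639429602922476))
ab (array([ 0.57957414, -0.33241537, -0.13968448]), np.float64(0.9581169750110738))
[[0.6726, -0.2977, 0.04], [0.659, -0.3982, 0.04]] [[0.6485, -0.3144, 0.022], [0.6416, -0.3758, 0.022]]
yaw from far edge -0.13398590821887923 r -0.11216196886460938
centre 0.5764608152640517 -0.3371690245911071
centre 0.5760752262809685 -0.33678700848598425
held step edge (x=22) / head end(67) tool coords [[0.0209, 0.0003, 0.1596], [0.0199, -0.0151, 0.1596], [0.0209, 0.0166, 0.1596], [0.0635, 0.0003, 0.1596]]
```

View pics/w30c.png

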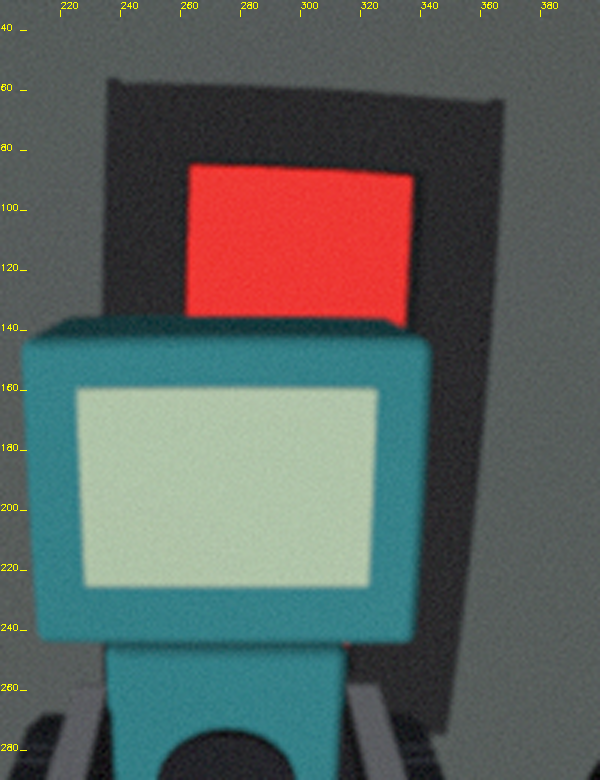

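Emit:
jog_arm([
  {"linear": [0.0138, -0.0103, 0], "turn": [0, 0, -0.016], "fingers": 0.25},
  {"linear": [0.0138, -0.0103, -0.015], "turn": [0, 0, -0.016], "fingers": 0.25},
  {"linear": [0, 0, -0.03], "turn": [0, 0, 0], "fingers": 0.25},
  {"linear": [0, 0, -0.025], "turn": [0, 0, 0], "fingers": 0.25},
  {"linear": [0, 0, -0.01], "turn": [0, 0, 0], "fingers": 0.25},
  {"linear": [0, 0, 0], "turn": [0, 0, 0], "fingers": 0.25},
  {"linear": [0, 0, 0], "turn": [0, 0, 0], "fingers": 0.25},
  {"linear": [0, 0, 0], "turn": [0, 0, 0], "fingers": 0.25},
])

```text
time_s: 44.08
tcp_pos: [0.5795, -0.3348, 0.2444]
tool_rot: [[0.99, -0.138, 0.002], [-0.138, -0.99, 0.0], [0.002, -0.0, -1.0]]
ft_force: [0.9, -0.8, -0.7]
grip_width: 0.0339
```

Run:
```python
from tst import *
w=snap("wrist","w31"); s=w["s"]; print(s["tcp_pos"],s["tool_rot"].round(4),s["ft_force"])
a=snap("scene"); crop(a,135,230,225,330,7,"s31"); b=snap("side"); crop(b,230,105,330,190,7,"b31")
z=s["tcp_pos"][2]-.1936; print("bottom",z)
o=s["tcp_pos"][:2]-.001*s["tool_rot"][:2,0]; p0=(o[0],o[1],np.arctan2(s["tool_rot"][1,0],s["tool_rot"][0,0])); print("exp",p0)
for n,ds in(("a",[a]),("b",[b])):
    try: print(n,tester(ds,p0,z))
    except Exception as e: print(e)
```

```text
[ 0.57946886 -0.33479593  0.2444308 ] [[ 9.904e-01 -1.380e-01  2.100e-03]
 [-1.380e-01 -9.904e-01  1.000e-04]
 [ 2.000e-03 -4.000e-04 -1.000e+00]] [ 0.86956869 -0.83003634 -0.69877043]
bottom 0.05083079764317219
exp (np.float64(0.578478438547767), np.float64(-0.33465790263597356), np.float64(-0.1384723563029848))
a (array([ 0.57485103, -0.33512598, -0.09041726]), np.float64(0.7845986368799696))
b (array([ 0.58228873, -0.3339626 , -0.1342335 ]), np.float64(0.7003676071916546))
```

View pics/w31.png

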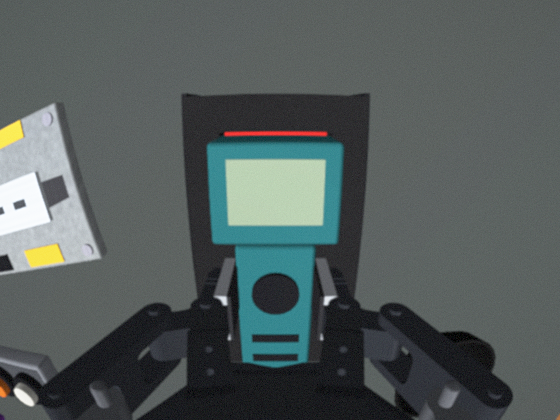

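View pics/s31.png

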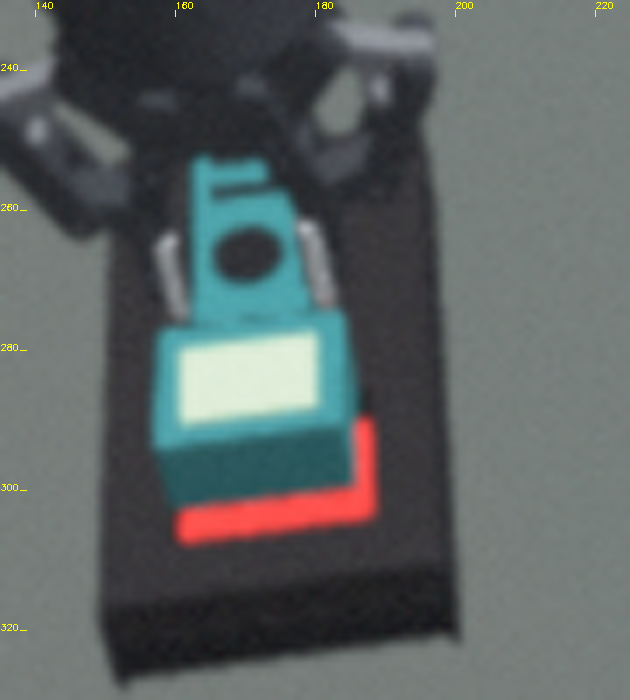

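View pics/b31.png

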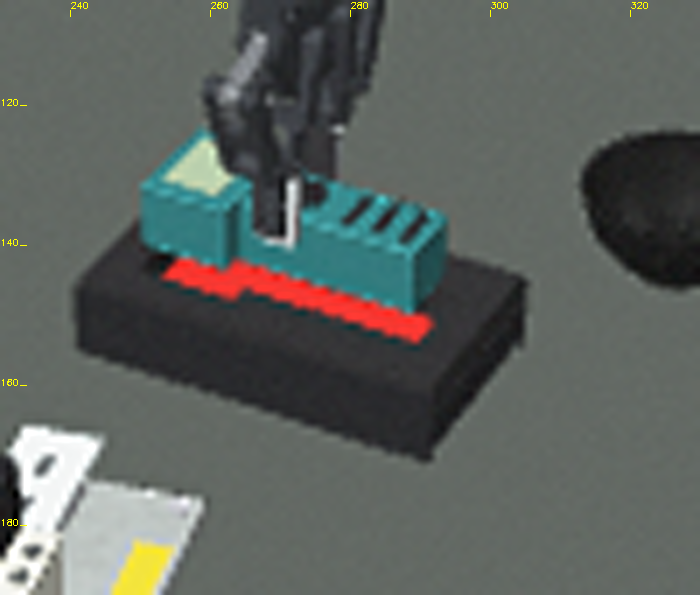

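```bash
cat > cmpc.py <<'E'
from tst import *
a=snap("scene");b=snap("side");s=a["s"]
print("camA",a["C"].round(2),"camB",b["C"].round(2))
z=s["tcp_pos"][2]-.1936
S=lambda L:np.array(L)/7+[135,230]; B=lambda L:np.array(L)/7+[230,105]
yaw=np.arctan2(s["tool_rot"][1,0],s["tool_rot"][0,0]); R=np.array([[np.cos(yaw),np.sin(yaw)],[-np.sin(yaw),np.cos(yaw)]])
o=s["tcp_pos"][:2]
loc=lambda X:((X[:,:2]-o)@R.T*1000).round(1).tolist()
print("scene tester head bottom corners",loc(back(a,S([[178,507],[352,487]]),z)))
print("scene tester head top corners",loc(back(a,S([[155,450],[352,427],[160,330],[345,310]]),z+.034)))
print("scene rim front L,R",loc(back(a,S([[178,545],[376,518]]),.04)))
print("scene rim right edge pt",loc(back(a,S([[375,418]]),.04)))
print("scene case top corners far",loc(back(a,S([[103,612],[452,566]]),.04)))
print("side tester handle end bottom near, near step bottom, head bottom near pts, ",loc(back(b,B([[415,313],[240,268],[225,270],[145,243]]),z)))
print("side red near edge handle end, step(…)",loc(back(b,B([[415,343],[245,300],[235,300],[163,280]]),.04)))
E
python3 cmpc.py
```

```text
camA [ 1.31 -0.32  0.9 ] camB [0.2  0.76 0.84]
scene tester head bottom corners [[64.2, -23.6], [65.3, 28.1]]
scene tester head top corners [[68.7, -24.7], [69.7, 32.3], [23.5, -23.9], [24.8, 31.4]]
scene rim front L,R [[70.2, -25.2], [70.0, 33.8]]
scene rim right edge pt [[31.8, 34.7]]
scene case top corners far [[90.9, -46.8], [91.3, 55.7]]
side tester handle end bottom near, near step bottom, head bottom near pts,  [[-67.0, 17.7], [18.8, 24.1], [24.1, 28.8], [66.9, 27.2]]
side red near edge handle end, step(…) [[-71.0, 25.0], [12.0, 32.0], [16.0, 34.2], [52.7, 36.0]]
```

Emit:
jog_arm([
  {"linear": [0, 0, -0.004], "turn": [0, 0, 0], "fingers": 0.25},
  {"linear": [0, 0, -0.004], "turn": [0, 0, 0], "fingers": 0.25},
  {"linear": [0, 0, -0.0015], "turn": [0, 0, 0], "fingers": 0.25},
  {"linear": [0, 0, 0], "turn": [0, 0, 0], "fingers": 0.25},
  {"linear": [0, 0, 0], "turn": [0, 0, 0], "fingers": 0.25},
])

```text
time_s: 44.75
tcp_pos: [0.5789, -0.3345, 0.2327]
tool_rot: [[0.99, -0.138, -0.0], [-0.138, -0.99, 0.002], [-0.001, -0.001, -1.0]]
ft_force: [-0.1, -0.2, -1.5]
grip_width: 0.0347
```

Run:
```python
from tst import *
w=snap("wrist","w32"); s=w["s"]; print(s["tcp_pos"],s["ft_force"],s["moment"])
a=snap("scene"); crop(a,140,240,210,330,8,"s32"); b=snap("side"); crop(b,240,110,310,170,10,"b32")
```

```text
[ 0.57893606 -0.33452725  0.23274396] [-0.06428329 -0.22337746 -1.49024456] [ 0.01089541 -0.00637356  0.02701124]
```

View pics/s32.png

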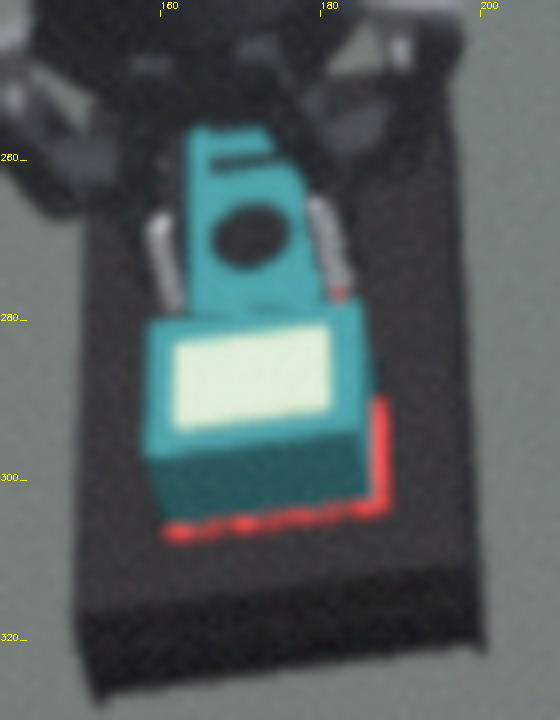

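View pics/b32.png

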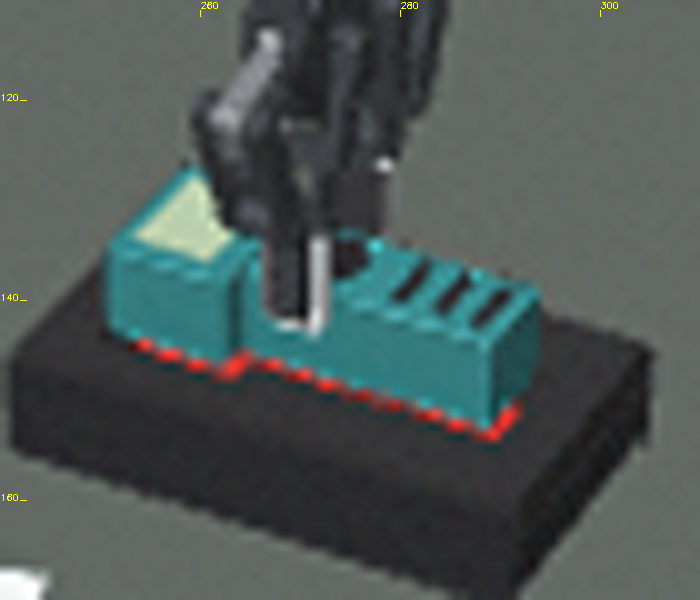

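View pics/w32.png

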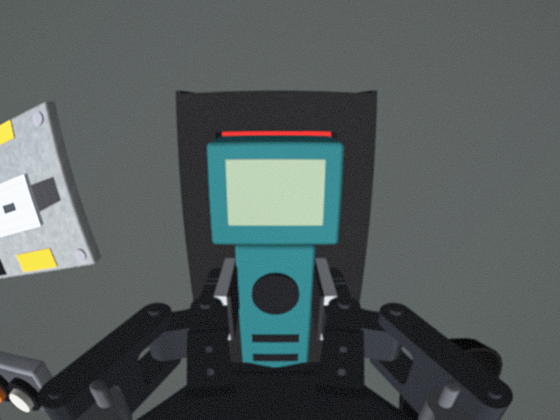

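Emit:
jog_arm([
  {"linear": [0.0005, 0.001, -0.002], "turn": [0, 0, 0], "fingers": 0.25},
  {"linear": [0, 0, -0.002], "turn": [0, 0, 0], "fingers": 0.25},
  {"linear": [0, 0, 0], "turn": [0, 0, 0], "fingers": 0.25},
])

```text
time_s: 45.15
tcp_pos: [0.5795, -0.3335, 0.2287]
tool_rot: [[0.99, -0.138, -0.0], [-0.138, -0.99, 0.001], [-0.0, -0.001, -1.0]]
ft_force: [-0.6, -0.7, -1.6]
grip_width: 0.034
```

Emit:
jog_arm([
  {"linear": [0, 0, -0.002], "turn": [0, 0, 0], "fingers": 0.25},
  {"linear": [0, 0, -0.002], "turn": [0, 0, 0], "fingers": 0.25},
  {"linear": [0, 0, 0], "turn": [0, 0, 0], "fingers": 0.25},
])

```text
time_s: 45.4
tcp_pos: [0.5794, -0.3336, 0.2245]
tool_rot: [[0.99, -0.138, -0.0], [-0.138, -0.99, 0.001], [-0.001, -0.001, -1.0]]
ft_force: [0.4, -2.6, -3.2]
grip_width: 0.0342
```

Emit:
jog_arm([
  {"linear": [0, 0, -0.003], "turn": [0, 0, 0], "fingers": 0.25},
  {"linear": [0, 0, -0.002], "turn": [0, 0, 0], "fingers": 0.25},
  {"linear": [0, 0, 0], "turn": [0, 0, 0], "fingers": 0.25},
])

```text
time_s: 45.65
tcp_pos: [0.5794, -0.3336, 0.2194]
tool_rot: [[0.99, -0.138, -0.001], [-0.138, -0.99, 0.002], [-0.001, -0.001, -1.0]]
ft_force: [0.8, -2.2, -2.6]
grip_width: 0.0343
```

Emit:
jog_arm([
  {"linear": [0, 0, -0.002], "turn": [0, 0, 0], "fingers": 0.25},
  {"linear": [0, 0, -0.002], "turn": [0, 0, 0], "fingers": 0.25},
  {"linear": [0, 0, 0], "turn": [0, 0, 0], "fingers": 0.25},
])

```text
time_s: 45.9
tcp_pos: [0.5795, -0.3336, 0.2158]
tool_rot: [[0.99, -0.138, 0.0], [-0.138, -0.99, 0.001], [-0.0, -0.001, -1.0]]
ft_force: [-0.1, -2.4, -2.1]
grip_width: 0.0342
```

Emit:
jog_arm([
  {"linear": [0, 0, -0.001], "turn": [0, 0, 0], "fingers": 0.25},
  {"linear": [0, 0, -0.001], "turn": [0, 0, 0], "fingers": 0.25},
  {"linear": [0, 0, 0], "turn": [0, 0, 0], "fingers": 0.25},
])

```text
time_s: 46.15
tcp_pos: [0.5794, -0.3335, 0.2156]
tool_rot: [[0.99, -0.138, 0.001], [-0.138, -0.99, 0.001], [0.001, -0.001, -1.0]]
ft_force: [-8.3, 2.0, 20.4]
grip_width: 0.0344
```

Run:
```python
from tst import *
w=snap("wrist","w33"); s=w["s"]; print(s["tcp_pos"],s["ft_force"],s["moment"])
a=snap("scene"); crop(a,140,240,210,330,8,"s33"); b=snap("side"); crop(b,240,110,310,170,10,"b33")
```

```text
[ 0.57941916 -0.33353113  0.21556973] [-8.25877589  2.0038017  20.39111895] [0.38762554 1.78969792 0.08486049]
```

View pics/s33.png

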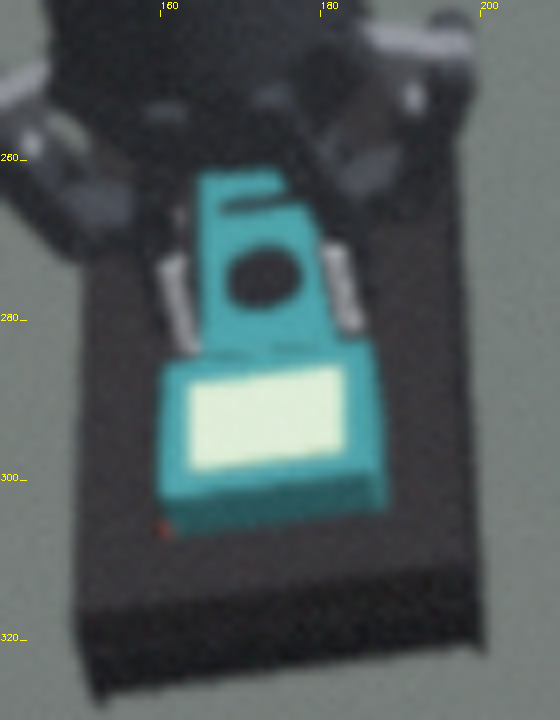

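View pics/b33.png

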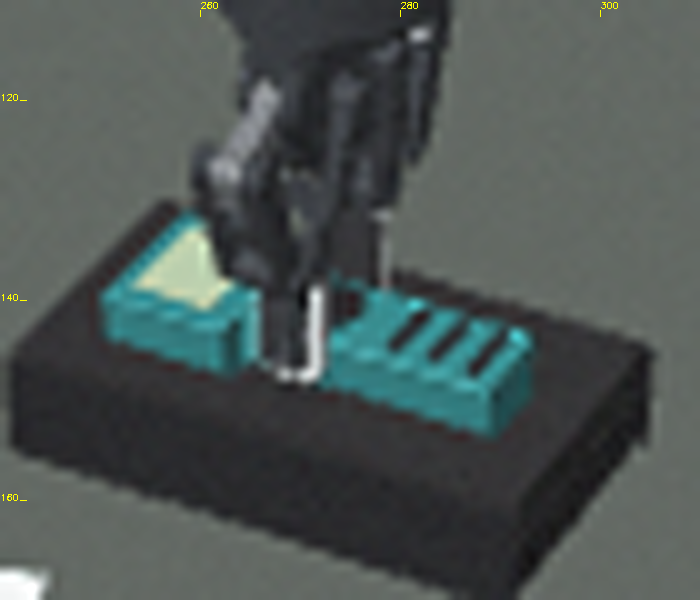

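Emit:
jog_arm([
  {"linear": [0, 0, 0.0015], "turn": [0, 0, 0], "fingers": 0.25},
  {"linear": [0, 0, 0], "turn": [0, 0, 0], "fingers": 0.7},
  {"linear": [0, 0, 0], "turn": [0, 0, 0], "fingers": 0.7},
  {"linear": [0, 0, 0], "turn": [0, 0, 0], "fingers": 0.7},
  {"linear": [0, 0, 0.02], "turn": [0, 0, 0], "fingers": 0.7},
  {"linear": [0, 0, 0.03], "turn": [0, 0, 0], "fingers": 0.7},
  {"linear": [0, 0, 0], "turn": [0, 0, 0], "fingers": 0},
  {"linear": [0, 0, 0], "turn": [0, 0, 0], "fingers": 0},
  {"linear": [0, 0, 0], "turn": [0, 0, 0], "fingers": 0},
  {"linear": [0, 0, 0], "turn": [0, 0, 0], "fingers": 0},
])

```text
time_s: 47.13
tcp_pos: [0.5793, -0.3334, 0.2644]
tool_rot: [[0.99, -0.138, -0.001], [-0.138, -0.99, 0.002], [-0.002, -0.002, -1.0]]
ft_force: [0.5, 0.4, -0.3]
grip_width: 0.0114
```

Emit:
jog_arm([
  {"linear": [0, 0, -0.015], "turn": [0, 0, 0], "fingers": 0},
  {"linear": [0, 0, -0.01], "turn": [0, 0, 0], "fingers": 0},
  {"linear": [0, 0, -0.005], "turn": [0, 0, 0], "fingers": 0},
  {"linear": [0, 0, 0], "turn": [0, 0, 0], "fingers": 0},
  {"linear": [0, 0, 0], "turn": [0, 0, 0], "fingers": 0},
])

```text
time_s: 47.55
tcp_pos: [0.5794, -0.3335, 0.2351]
tool_rot: [[0.99, -0.138, -0.001], [-0.138, -0.99, 0.002], [-0.001, -0.002, -1.0]]
ft_force: [0.8, -0.4, 0.0]
grip_width: 0.0
```

Emit:
jog_arm([
  {"linear": [0, 0, -0.004], "turn": [0, 0, 0], "fingers": 0},
  {"linear": [0, 0, -0.002], "turn": [0, 0, 0], "fingers": 0},
  {"linear": [0, 0, -0.001], "turn": [0, 0, 0], "fingers": 0},
  {"linear": [0, 0, 0], "turn": [0, 0, 0], "fingers": 0},
])

```text
time_s: 47.88
tcp_pos: [0.5796, -0.3336, 0.2295]
tool_rot: [[0.99, -0.138, 0.001], [-0.138, -0.99, 0.001], [0.001, -0.001, -1.0]]
ft_force: [-3.6, 1.1, 9.4]
grip_width: -0.0001
```

Emit:
jog_arm([
  {"linear": [0, 0, -0.001], "turn": [0, 0, 0], "fingers": 0},
  {"linear": [0, 0, 0], "turn": [0, 0, 0], "fingers": 0},
])

```text
time_s: 48.05
tcp_pos: [0.5795, -0.3336, 0.2294]
tool_rot: [[0.99, -0.138, 0.001], [-0.138, -0.99, 0.0], [0.001, -0.001, -1.0]]
ft_force: [-7.3, 5.1, 21.0]
grip_width: -0.0
```

Emit:
jog_arm([
  {"linear": [0, 0, 0.03], "turn": [0, 0, 0], "fingers": 0},
  {"linear": [-0.02, 0, 0.04], "turn": [0, 0, 0], "fingers": 0},
  {"linear": [-0.04, 0.03, 0.04], "turn": [0, 0, 0.1], "fingers": 0.3},
  {"linear": [-0.04, 0.03, 0.03], "turn": [0, 0, 0.1], "fingers": 0.3},
  {"linear": [-0.04, 0.03, 0], "turn": [0, 0, 0.1], "fingers": 0.3},
  {"linear": [-0.03, 0.03, 0], "turn": [0, 0, 0.1], "fingers": 0.3},
  {"linear": [0, 0.03, 0], "turn": [0, 0, 0.1], "fingers": 0.3},
  {"linear": [0, 0, 0], "turn": [0, 0, 0], "fingers": 0.3},
  {"linear": [0, 0, 0], "turn": [0, 0, 0], "fingers": 0.3},
])

```text
time_s: 48.8
tcp_pos: [0.4433, -0.2072, 0.343]
tool_rot: [[0.935, 0.355, 0.001], [0.355, -0.935, 0.001], [0.001, -0.0, -1.0]]
ft_force: [-0.1, -0.7, 0.4]
grip_width: 0.0257
```

Run:
```python
from seat import *
import tst
a=snap("scene","sF");b=snap("side","bF"); w=snap("wrist","wF"); print(w["s"]["tcp_pos"],w["s"]["ft_force"],w["s"]["time_s"])
for k,p0 in(("red",(.622,.013,.066,.028,0)),("blue",(.6185,.085,.066,.028,0)),("black",(.628,-.061,.066,.028,0))):
  for n,d in(("scene",[a]),("side",[b])): print(k,n,seat(d,k,p0,(0,1,2)), seat(d,k,p0,(0,1,3,4)))
for n,d in(("scene",[a]),("side",[b])): print("tester",n,tst.tester(d,(.5785,-.3345,-.135),.022))
crop(a,130,210,400,330,3,"sFc"); crop(b,150,110,350,260,4,"bFc")
```

```text
[ 0.44385994 -0.20848552  0.34254832] [ 0.35736256 -0.34568894 -0.6509693 ] 48.9
red scene (array([0.6208, 0.0156, 0.0544, 0.028 , 0.    ]), np.float64(0.897)) (array([0.6139, 0.027 , 0.066 , 0.0055, 0.2243]), np.float64(0.934))
red side (array([0.6254, 0.0134, 0.0843, 0.028 , 0.    ]), np.float64(0.901)) (array([ 0.6245,  0.0135,  0.066 ,  0.0292, -0.0099]), np.float64(0.897))
blue scene (array([0.6156, 0.0892, 0.0564, 0.028 , 0.    ]), np.float64(0.855)) (array([ 0.6026,  0.1085,  0.066 , -0.0064,  0.3042]), np.float64(0.92))
blue side (array([0.6207, 0.0856, 0.1501, 0.028 , 0.    ]), np.float64(0.915)) (array([ 0.6201,  0.0863,  0.066 ,  0.0284, -0.0046]), np.float64(0.901))
black scene (array([ 0.6278, -0.0619, -0.1889,  0.028 ,  0.    ]), np.float64(0.38)) (array([ 0.6107, -0.033 ,  0.066 , -0.0372,  0.8768]), np.float64(0.549))
black side (array([ 0.6285, -0.0623,  0.2195,  0.028 ,  0.    ]), np.float64(0.814)) (array([ 0.6572, -0.0931,  0.066 ,  0.003 ,  0.2034]), np.float64(0.854))
tester scene (array([ 0.56721267, -0.33201869, -0.13428425]), np.float64(0.8926134051997076))
tester side (array([ 0.58606346, -0.34861996, -0.11605583]), np.float64(0.7070430949938564))
```

View pics/sF.png

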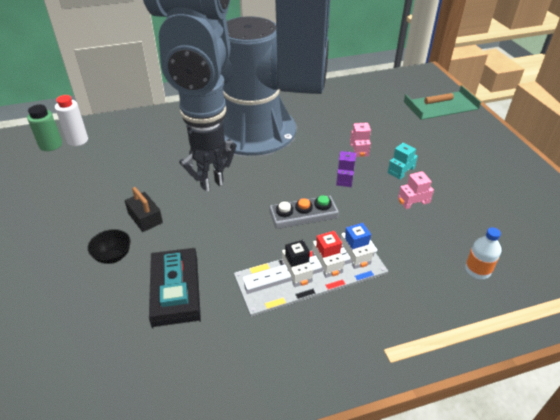

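View pics/sFc.png

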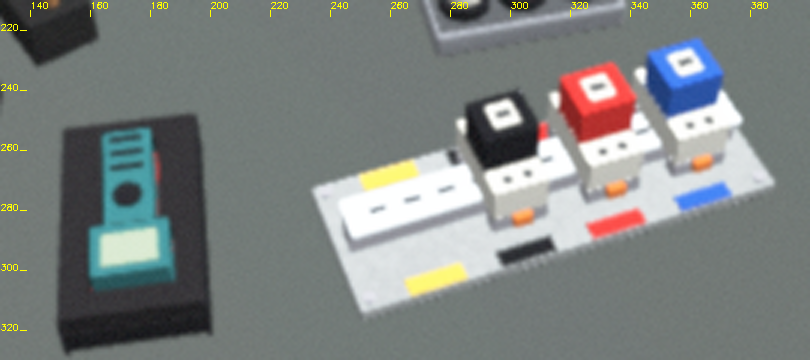

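View pics/bFc.png

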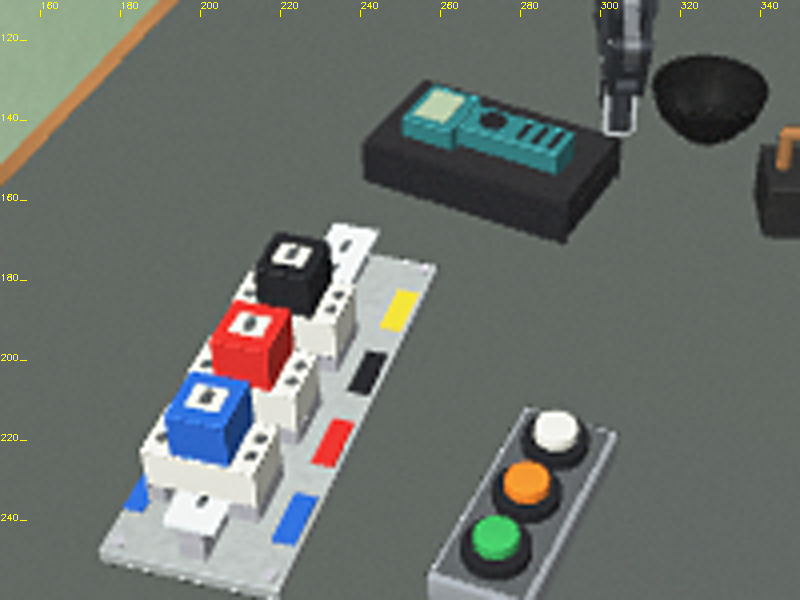

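View pics/wF.png

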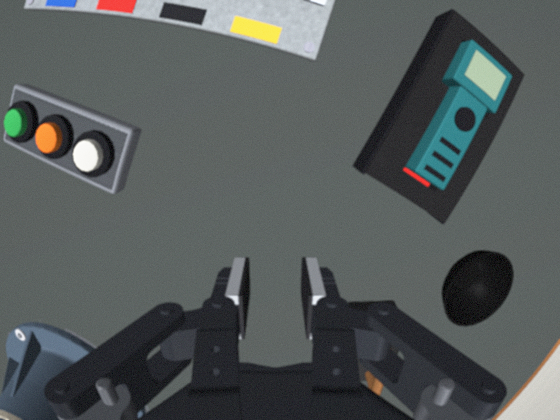

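Run:
```python
from rig import order
print(order.finish_job())
```

```text
the job is handed in; nothing more can be done
None
```

The job is handed in at about 49 s of the 210 s allowed, and every part of it is done as far as my checks show. No verdict came back.

- **Modules:** Red, blue and black are hooked and clicked onto the rail between their own tiles. The yellow module was not on the bench. After fitting, each one stopped a downward press of 34–40 N at the same height, with its top at 108 mm, as a seated module should. In the last pictures they stand upright and evenly spaced, within about 3 mm of their tile midpoints.
- **Keys:** I pressed white, then orange, then green, each against a hard stop at about 28 N. White was pressed three times before orange. The first press, with the fingers shut, peaked at 79 N on the wrist because I drove it too far; the limit is 120 N.
- **Tester:** It is pressed into the case. Its top met a 21 N press at 56.4 mm, against the 56 mm expected when seated.
- **Bystanders:** The bottle, bowl, block and look-alikes look unmoved, and the gripper is clear of everything.

**Checks that disagreed:**
- The keys stopped with the fingertips at about 41 mm, not the 37 mm that the given sizes imply. Pictures of the white key up and pressed showed it sunk about 6–7 mm and flush with its collar, so I took it as fully down.
- The scene and side cameras differed by 3–5 mm on some positions.
- Some automatic pose fits were unusable in the final pictures: the black module, the tester, and the tilt of red and blue in the scene camera. For those I relied on the contact heights and on looking at the pictures.
- The click of the sprung feet was judged from level and height only; there is no direct reading of it.

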